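Unload the cassette shaker onto the drip rail

ROBOT

A 7-joint arm with a two-finger parallel gripper is mounted at the origin on the work surface. World frame = base frame: x ahead of the robot, y to its left, z up, the work surface at z = 0. Lengths are in m, angles in rad, forces in N, time in s.
With the tool pointing down it reaches from about 0.4 to 0.85 m from the base axis. Payload 10.4 kg.
Tool frame: the origin (TCP) lies at the very end of the fingers, on their centre line; the grasp point (between the pads) lies 19 mm behind it (manip.grip_depth is the distance from the TCP to the grasp point, in m); z points along the fingers, x is the direction in which the jaws open and shut, and the axes are right-handed (so a half turn about z gives the same grasp; the last joint's range is limited). The gripper opens to 85 mm and grips with 20 to 120 N. Pads are 22 mm wide; open, the fingers measure 114 mm over their backs; the gripper's body (76 mm by 85 mm) begins 54 mm behind the grasp point. The pads swing forward as they close: fully open they stand 13 mm farther back than shut.
Start: joints at [1.279, 0.332, -0.065, 1.46, 0.022, 1.35, -0.088], TCP at [0.166, -0.603, 0.231] pointing down, gripper open.
Joint ranges: [-2.6, 2.6], [-0.5, 2.12], [-1.47, 1.34], [0.16, 2.42], [-1.27, 4.41], [0.06, 2.06], [-2.6, 2.6]. Speed limits (rad/s): [2.22, 2.22, 2.79, 2.79, 3.14, 3.14, 3.14].

INTERFACE

Orientations are given as a unit quaternion [x, y, z, w].
In Python, from workcell import manip, cams gives the robot as it stands. The module is installed in compiled form; this text tells all that it offers.
- The arm moves only by the tool move_arm, never from a script. Its arguments are lists of equal length, an entry for each row: "claw": the opening, from 0 (shut) to 1 (fully open); "dp": the shift along the tool's x, y, z as a fraction of full scale, a list of three; "turn": the turn, a rotation vector about the tool's x, y, z as a fraction of full scale, a list of three. A call has 1 to 8 rows; each row shifts and turns the commanded pose from where the row before left it, along the tool's axes as they then stand; what a row does not reach is not made up. Full scale, the value 1, is 200 mm for a shift and 45 degrees for a turn. A row lasts 1/12 s, in which the tool goes at most 41.7 mm and 7.16 degrees, less where a joint would pass 70% of its speed; a pose out of reach is approached as far as the arm can. A call with a number of a shift or a turn outside -1 to 1 is refused whole. A call with a gripper value outside its range is refused whole. The fingers move at their own pace and stop on an object; "grip_force" is the grip in N (left out, the last holds). Time passes only in rows, so rows that do not move let the fingers close. It gives the time, the measured TCP pose, the force and the opening at its end, in the units of the state.
- manip.get_obs(): the state, without advancing time (a new reading comes with each control period).
- cams.camera(name): name is "scene" or "top"; returns the picture (384x512x3 uint8, red, green, blue); there is no depth.
- cams.camera_info(name): a dict with "fx", "fy", "cx", "cy" (pixels), "pose" (4x4, takes a point from camera to world coordinates). Camera axes: x right, y down, z forward; pixel columns grow to the right and rows downward; lengths in m; the calibration is good to about 2 mm. A picture is of the moment at which its call begins. camera_info takes no time and is no camera call.
- manip.hand_in(): hands the job in, once; it reports no verdict.
The state is a dict: "clock": time; "joint_pos": joint angles; "joint_velocities": joint speeds; "tau": joint torques, N m; "position": TCP position; "ee_rot": TCP orientation; "ft_force": force on the tool from outside, world axes, zero at the start; "torque": the same for the moment, N m; "grip_width": opening from 0.0 (shut) to 1.0 (fully open).
Only numpy, scipy, OpenCV 4.12 (cv2) and the standard library are available. Lean on these libraries where they do the work, as an engineer would, in place of code of your own. Each camera call takes 0.05 s, during which the arm holds its last target.

TASK

The baskets of cassettes on the shaker are finished: undo the brass hold-down nut (it has a left-hand thread, so it loosens clockwise), draw the slotted clamp out backwards from under it and lay it flat in the steel parts tray. Raise the drip stand's peg rail until its pawl catches the next notch, and hang every basket by the eye of its blue handle on a peg of that rail, clear of the drip tray. Leave the other things on the bench where they are.

Things in the scene. Friction and masses are not known exactly. Their poses are not given: they have to be found in the camera images.
- shaker: Orbital shaker, fixed: white housing 236 x 246 mm, aluminium platform 95 mm above the bench. Origin on the bench under its middle, x from the control panel (robot side) to the back, y left. On the platform: four bays at x -55, y -81, -27, 27, 81 mm (lips up to 12 mm high); behind them a fence and a heel block, 43 mm high, that carry the clamp, and the nut's stud (12 mm thick) at x 22, y 0.
- nut_grip (a point): Middle of the hexagon of the brass hold-down nut, on its axis; turns and rises with it. Hexagon 28 mm across flats, 26 mm high (13 up and down from here), z up; the point's x axis is square to a pair of flats, as are the directions 60 and 120 degrees from it. Below it a flange 5 mm high, 34 mm wide, bears on the clamp. The nut stays on its stud, whose top ends about level with the nut's.
- nut (a joint): How far the nut is undone, rad: 0 tight, 7.2 upper stop, starts at 0 to 0.5. Left-hand thread, 6 mm a turn: seen from above, CLOCKWISE turning undoes it (value grows, nut rises 0.95 mm per rad); anticlockwise only tightens it. Takes about 0.15 N m. Above 4.6 the flange is well clear of the clamp's raised rim.
- clamp: Loose slotted aluminium clamp, 0.13-0.25 kg, under the nut: plate 6 mm thick, x -56 to 63, y +-75 mm; origin on its underside, on the stud's axis when fitted, axes then as the shaker's. Slot open to -x. A rim 4 mm high round the nut's flange holds it until the nut is undone; then pull it 45 mm or more along +x, and lift. Red lug to hold: at x 55, y 0, 12 (x) x 20 (y) mm, from z 6 to 36 mm.
- parts_tray: Shallow loose steel tray, 0.35 kg, 136 (x) x 190 (y) mm, 14 mm high, walls and floor 3 mm; origin at the centre of its underside, z up. It stands on the bench in front of the drip stand, axes roughly as the stand's. The clamp fits in it flat, in the same orientation, with the clamp's origin 3.5 mm behind (-x) the tray's.
- drip_stand: Steel drip stand, fixed: drip tray 112 x 240 mm (x -30 to 82), walls 30 mm high; behind it an upright tube 105 mm high at x 118, y 0, out of which the post of the peg rail rises. Origin on the bench, x from its front (robot side) to the back, y left. The rail's bar, 212 mm long (y), has its front face at x 88 and its top 117 mm high with the rail down.
- drip_rail (a joint): Height of the peg rail (0.55 kg) above its lowest position, m: 0 at the start, 0.080 upper stop. At 0.060 a spring pawl clicks under the next notch and then holds it there; let go lower, it sinks to 0, where the baskets would hang down into the drip tray. Lift it by the red lug on its post: at stand x 108, y 0, 14 (x) x 22 (y) mm, 38 mm high, its top 155 mm above the bench plus this value.
- peg1 (a point): Where an eye should hang on drip peg 1 of 4: on the peg's axis, 58 mm out from the bar and 20 mm short of its free end, at stand x 30, y -84 mm, 100 mm above the bench with the rail down. Moves with the rail; axes as the stand's. Black peg 8 mm thick, pointing to -x and 8 degrees upward (8 mm lower at the bar, 3 mm higher at the free end).
- peg2 (a point): Where an eye should hang on drip peg 2 of 4: on the peg's axis, 58 mm out from the bar and 20 mm short of its free end, at stand x 30, y -28 mm, 100 mm above the bench with the rail down. Moves with the rail; axes as the stand's. Black peg 8 mm thick, pointing to -x and 8 degrees upward (8 mm lower at the bar, 3 mm higher at the free end).
- peg3 (a point): Where an eye should hang on drip peg 3 of 4: on the peg's axis, 58 mm out from the bar and 20 mm short of its free end, at stand x 30, y 28 mm, 100 mm above the bench with the rail down. Moves with the rail; axes as the stand's. Black peg 8 mm thick, pointing to -x and 8 degrees upward (8 mm lower at the bar, 3 mm higher at the free end).
- peg4 (a point): Where an eye should hang on drip peg 4 of 4: on the peg's axis, 58 mm out from the bar and 20 mm short of its free end, at stand x 30, y 84 mm, 100 mm above the bench with the rail down. Moves with the rail; axes as the stand's. Black peg 8 mm thick, pointing to -x and 8 degrees upward (8 mm lower at the bar, 3 mm higher at the free end).
- basket1: Cassette basket 1 (two to four are present, in any bays): white plastic box 70 (x) x 46 (y) x 42 mm with coloured cassettes, 0.10-0.15 kg. In its middle a blue upright handle plate, 8 mm thick (x), 32 mm wide (y), top 113 mm above the underside; an eye 20 mm wide, 22 mm high goes through it along x, the top 26 mm are solid, for gripping. Origin: centre of the underside, z up; x about as the shaker's.
- basket1_eye (a point): Centre of the hanging eye of basket 1, 76 mm above its underside; axes as the basket's (x through the eye).
- basket2: Cassette basket 2 (two to four are present, in any bays): white plastic box 70 (x) x 46 (y) x 42 mm with coloured cassettes, 0.10-0.15 kg. In its middle a blue upright handle plate, 8 mm thick (x), 32 mm wide (y), top 113 mm above the underside; an eye 20 mm wide, 22 mm high goes through it along x, the top 26 mm are solid, for gripping. Origin: centre of the underside, z up; x about as the shaker's.
- basket2_eye (a point): Centre of the hanging eye of basket 2, 76 mm above its underside; axes as the basket's (x through the eye).
- basket3: Cassette basket 3 (two to four are present, in any bays): white plastic box 70 (x) x 46 (y) x 42 mm with coloured cassettes, 0.10-0.15 kg. In its middle a blue upright handle plate, 8 mm thick (x), 32 mm wide (y), top 113 mm above the underside; an eye 20 mm wide, 22 mm high goes through it along x, the top 26 mm are solid, for gripping. Origin: centre of the underside, z up; x about as the shaker's.
- basket3_eye (a point): Centre of the hanging eye of basket 3, 76 mm above its underside; axes as the basket's (x through the eye).
- basket4: Cassette basket 4 (two to four are present, in any bays): white plastic box 70 (x) x 46 (y) x 42 mm with coloured cassettes, 0.10-0.15 kg. In its middle a blue upright handle plate, 8 mm thick (x), 32 mm wide (y), top 113 mm above the underside; an eye 20 mm wide, 22 mm high goes through it along x, the top 26 mm are solid, for gripping. Origin: centre of the underside, z up; x about as the shaker's.
- basket4_eye (a point): Centre of the hanging eye of basket 4, 76 mm above its underside; axes as the basket's (x through the eye).
- wash_bottle: Bystander: white wash bottle with red spout, 68 mm in diameter, 195 mm high; origin at the centre of its underside. To be left alone.
- amber_bottle: Bystander: amber reagent bottle, 72 mm in diameter, 170 mm high; origin at the centre of its underside. To be left alone.
- beaker: Bystander: glass beaker, 64 mm in diameter, 85 mm high; origin at the centre of its underside. To be left alone.
- sample_jar: Bystander: small jar with blue lid, 42 mm in diameter, 55 mm high; origin at the centre of its underside. To be left alone.
- timer: Bystander: white bench timer, 62 x 74 x 20 mm; origin at the centre of its underside. To be left alone.

How it is judged:
On the way, in this order (a step that is already met when the one before it is completed fails the run):
1. the nut is undone until its flange is clear of the clamp's rim (4.6 rad) (value of joint nut above 4.6 rad), for 0.1 s.
2. the clamp lies flat in the parts tray (x of clamp in the frame of parts_tray between -0.045 and 0.045 m and y of clamp in the frame of parts_tray between -0.05 and 0.05 m and z of clamp in the frame of parts_tray between -0.002 and 0.01 m and angle between clamp's own z axis and vertical below 0.12 rad), for 0.2 s.
At the end, for the whole second after the job is handed in: Rail at 0.056 to 0.066 m. Clamp flat in the tray, origin within 45 (x), 50 mm (y) of its. Every present basket hangs still and upright (0.35 rad), borne by the rail, its eye centre within 13 mm sideways, -25 to 58 mm along x and -20 to 6 mm in height of a peg's point (all of step 2 and value of joint drip_rail between 0.056 and 0.066 m and linear speed of each of clamp, basket1, basket2, basket3, basket4 below 0.03 m/s and ((y of basket1_eye in the frame of peg1 between -0.013 and 0.013 m and x of basket1_eye in the frame of peg1 between -0.025 and 0.058 m and z of basket1_eye in the frame of peg1 between -0.02 and 0.006 m) or (y of basket1_eye in the frame of peg2 between -0.013 and 0.013 m and x of basket1_eye in the frame of peg2 between -0.025 and 0.058 m and z of basket1_eye in the frame of peg2 between -0.02 and 0.006 m) or (y of basket1_eye in the frame of peg3 between -0.013 and 0.013 m and x of basket1_eye in the frame of peg3 between -0.025 and 0.058 m and z of basket1_eye in the frame of peg3 between -0.02 and 0.006 m) or (y of basket1_eye in the frame of peg4 between -0.013 and 0.013 m and x of basket1_eye in the frame of peg4 between -0.025 and 0.058 m and z of basket1_eye in the frame of peg4 between -0.02 and 0.006 m)) and angle between each of basket1, basket2, basket3, basket4's own z axis and vertical below 0.35 rad and contact force between each of basket1, basket2, basket3, basket4 and drip_rail above 0.3 N and ((y of basket2_eye in the frame of peg1 between -0.013 and 0.013 m and x of basket2_eye in the frame of peg1 between -0.025 and 0.058 m and z of basket2_eye in the frame of peg1 between -0.02 and 0.006 m) or (y of basket2_eye in the frame of peg2 between -0.013 and 0.013 m and x of basket2_eye in the frame of peg2 between -0.025 and 0.058 m and z of basket2_eye in the frame of peg2 between -0.02 and 0.006 m) or (y of basket2_eye in the frame of peg3 between -0.013 and 0.013 m and x of basket2_eye in the frame of peg3 between -0.025 and 0.058 m and z of basket2_eye in the frame of peg3 between -0.02 and 0.006 m) or (y of basket2_eye in the frame of peg4 between -0.013 and 0.013 m and x of basket2_eye in the frame of peg4 between -0.025 and 0.058 m and z of basket2_eye in the frame of peg4 between -0.02 and 0.006 m)) and ((y of basket3_eye in the frame of peg1 between -0.013 and 0.013 m and x of basket3_eye in the frame of peg1 between -0.025 and 0.058 m and z of basket3_eye in the frame of peg1 between -0.02 and 0.006 m) or (y of basket3_eye in the frame of peg2 between -0.013 and 0.013 m and x of basket3_eye in the frame of peg2 between -0.025 and 0.058 m and z of basket3_eye in the frame of peg2 between -0.02 and 0.006 m) or (y of basket3_eye in the frame of peg3 between -0.013 and 0.013 m and x of basket3_eye in the frame of peg3 between -0.025 and 0.058 m and z of basket3_eye in the frame of peg3 between -0.02 and 0.006 m) or (y of basket3_eye in the frame of peg4 between -0.013 and 0.013 m and x of basket3_eye in the frame of peg4 between -0.025 and 0.058 m and z of basket3_eye in the frame of peg4 between -0.02 and 0.006 m)) and ((y of basket4_eye in the frame of peg1 between -0.013 and 0.013 m and x of basket4_eye in the frame of peg1 between -0.025 and 0.058 m and z of basket4_eye in the frame of peg1 between -0.02 and 0.006 m) or (y of basket4_eye in the frame of peg2 between -0.013 and 0.013 m and x of basket4_eye in the frame of peg2 between -0.025 and 0.058 m and z of basket4_eye in the frame of peg2 between -0.02 and 0.006 m) or (y of basket4_eye in the frame of peg3 between -0.013 and 0.013 m and x of basket4_eye in the frame of peg3 between -0.025 and 0.058 m and z of basket4_eye in the frame of peg3 between -0.02 and 0.006 m) or (y of basket4_eye in the frame of peg4 between -0.013 and 0.013 m and x of basket4_eye in the frame of peg4 between -0.025 and 0.058 m and z of basket4_eye in the frame of peg4 between -0.02 and 0.006 m))); the robot touches nothing.
It fails at once if the wash bottle is moved more than 30 mm (distance of wash_bottle from where it was at the start of the episode above 0.03 m).
It fails at once if the amber bottle is moved more than 30 mm (distance of amber_bottle from where it was at the start of the episode above 0.03 m).
It fails at once if the beaker is moved more than 30 mm (distance of beaker from where it was at the start of the episode above 0.03 m).
It fails at once if the sample jar is moved more than 30 mm (distance of sample_jar from where it was at the start of the episode above 0.03 m).
It fails at once if the timer is moved more than 30 mm (distance of timer from where it was at the start of the episode above 0.03 m).
Of basket1, basket2, basket3, basket4 only 2 to 4 are there at a start; the rules pass over those that are not, and their reading is None.
At some moment in a run one of parts_tray may be knocked a few centimetres aside while the robot is not near it.
Once in a run the grip may slacken for a moment while it holds something.
It also fails if it takes over 210 s, if anything falls off the work surface, if the arm or the gripper's body presses on something with over 40 N, if the wrist force passes 120 N, or if a joint passes its speed limit or range.

## Working session

There is one attempt and no reset: what is moved stays moved. The work goes in short steps, Python scripts to look and compute and a tool call to move; the robot and the scene stay as the last step left them, time stands still between calls to the robot, and variables do not carry over. Pictures are saved under pics/ and viewed, and the job is handed in when it is done.

Besides the shell and the picture viewer there is one more tool, called after "Emit:" as a command line: name --argument value ..., lists and objects as JSON in quotes. move_arm: Moves the arm, as the interface text tells. Shift numbers are shares of 200 mm and turn numbers shares of 45 degrees, none past 1 either way. Its arguments: {"type":"object","properties":{"claw":{"type":"array","items":{"type":"number"}},"dp":{"type":"array","items":{"type":"array","items":{"type":"number"}}},"turn":{"type":"array","items":{"type":"array","items":{"type":"number"}}},"grip_force":{"type":"number"}},"required":["claw","dp","turn"]}

```bash
mkdir -p pics; python3 - <<'E'
from workcell import manip,cams
import cv2,numpy as np
print(manip.get_obs())
for n in("scene","top"):
    im=cams.camera(n); cv2.imwrite(f"pics/{n}0.png",im[:,:,::-1]); 
    i=cams.camera_info(n);print(n,{k:np.round(v,4).tolist() if k=='pose' else v for k,v in i.items()})
E
```

```text
{'clock': 0.0, 'joint_pos': array([ 1.27941216,  0.33290519, -0.06470997,  1.46098337,  0.02160838,
        1.34986766, -0.08850836]), 'joint_velocities': array([-1.58218158e-03, -3.96846152e-04,  3.37105943e-05,  5.60805788e-04,
        3.81147112e-04, -6.66072952e-04, -2.58805824e-04]), 'tau': array([ 3.59342475e-04, -6.25457597e+01,  4.92022466e-02, -3.91610348e+01,
        1.60805258e-02,  9.87332140e-03,  6.08630117e-06]), 'position': array([ 0.16587005, -0.60218879,  0.23047506]), 'ee_rot': array([ 7.95481822e-01, -6.05977007e-01, -6.05012582e-04, -4.15258171e-04]), 'ft_force': array([-0.26921078, -0.66699902,  0.76189511]), 'torque': array([-0.03325797, -0.0236428 ,  0.01312225]), 'grip_width': 0.998541473323797}
scene {'fx': 352.90477986372946, 'fy': 352.90477986372946, 'cx': 252.41922006465322, 'cy': 194.57080106186748, 'pose': [[0.3186, 0.8058, -0.4993, 1.0357], [0.9479, -0.2748, 0.1613, -0.0611], [-0.0072, -0.5246, -0.8513, 0.9029], [0.0, 0.0, 0.0, 1.0]]}
top {'fx': 415.330768358491, 'fy': 415.330768358491, 'cx': 254.3074239023696, 'cy': 186.9818619906568, 'pose': [[0.0733, -0.9731, 0.2185, 0.3045], [-0.9973, -0.072, 0.014, 0.0933], [0.0022, -0.2189, -0.9757, 1.3712], [0.0, 0.0, 0.0, 1.0]]}
```

View pics/scene0.png

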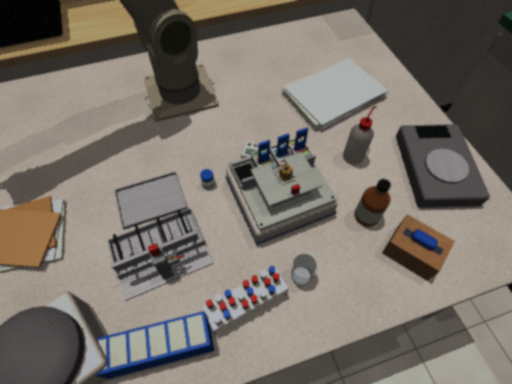

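View pics/top0.png

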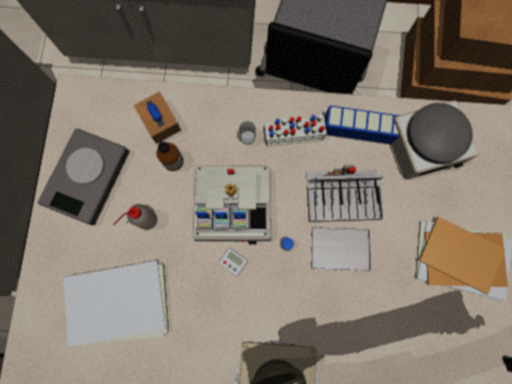

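```bash
cat > h.py <<'E'
from workcell import manip,cams
import cv2,numpy as np
from scipy.spatial.transform import Rotation as R
def info(n):
    i=cams.camera_info(n);return i,np.array(i['pose'])
def proj(n,p):
    i,T=info(n);c=np.linalg.inv(T)@np.r_[p,1];return np.array([i['fx']*c[0]/c[2]+i['cx'],i['fy']*c[1]/c[2]+i['cy']])
def ray(n,px):
    i,T=info(n);d=np.array([(px[0]-i['cx'])/i['fx'],(px[1]-i['cy'])/i['fy'],1]);d=T[:3,:3]@d;return T[:3,3],d/np.linalg.norm(d)
def onz(n,px,z):
    o,d=ray(n,px);return o+d*(z-o[2])/d[2]
def tri(ps,pt):
    o1,d1=ray('scene',ps);o2,d2=ray('top',pt)
    A=np.c_[d1,-d2];s=np.linalg.lstsq(A,o2-o1,rcond=None)[0]
    a=o1+s[0]*d1;b=o2+s[1]*d2;return (a+b)/2,np.linalg.norm(a-b)
def snap(n,tag):
    im=cams.camera(n)[:,:,::-1].copy();cv2.imwrite(f"pics/{n}{tag}.png",im);return im
def crop(im,x0,y0,x1,y1,k,f):
    cv2.imwrite(f,cv2.resize(im[y0:y1,x0:x1],None,fx=k,fy=k,interpolation=cv2.INTER_CUBIC))
E
python3 - <<'E'
from h import *
t=cv2.imread('pics/top0.png');s=cv2.imread('pics/scene0.png')
crop(t,180,150,290,280,4.5,'pics/tc1.png');crop(t,290,150,400,280,4.5,'pics/tc2.png')
crop(s,200,110,350,245,5,'pics/sc1.png');crop(s,95,165,220,300,4.4,'pics/sc2.png')
print(proj('scene',[0,0,0]),proj('scene',manip.get_obs()['position']),proj('top',manip.get_obs()['position']))
E
```

```text
[180.1002339   91.71362736] [-49.001307   118.00768073] [517.95503879 355.24725221]
```

View pics/tc1.png

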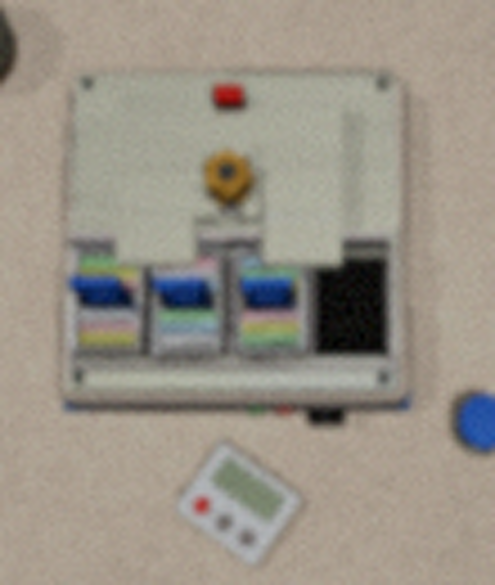

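View pics/tc2.png

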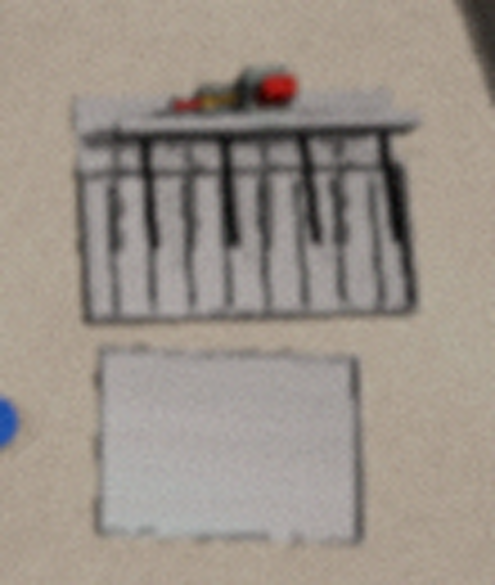

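View pics/sc1.png

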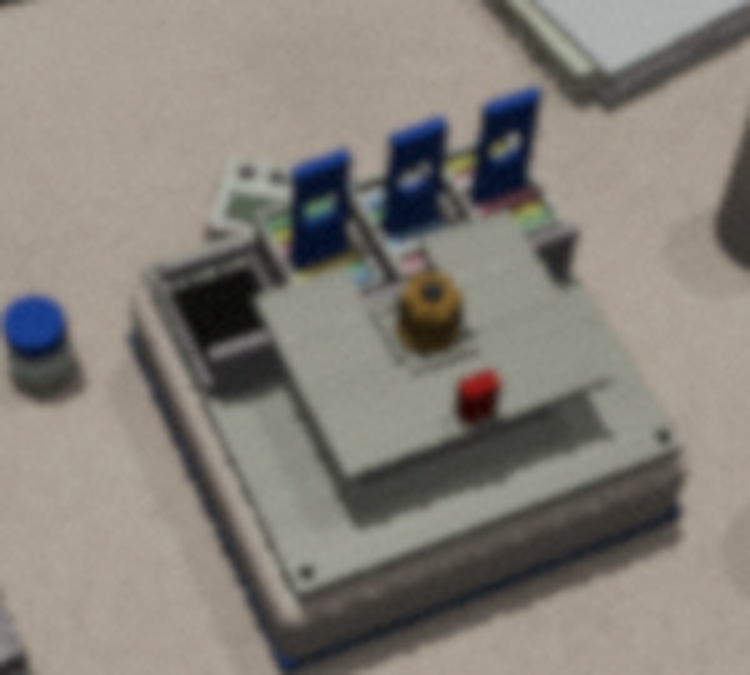

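View pics/sc2.png

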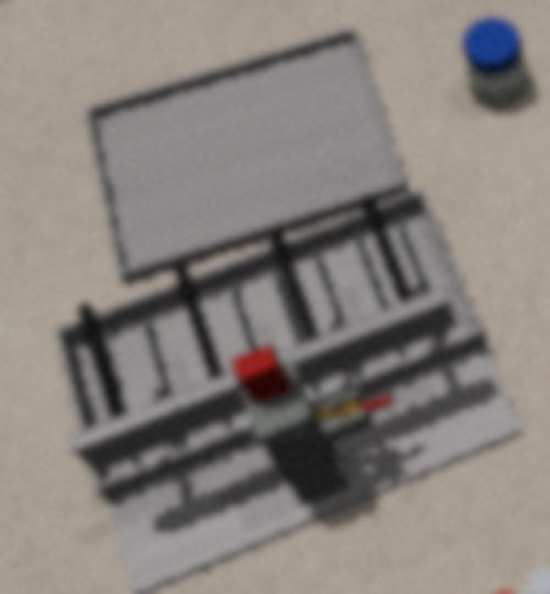

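```bash
cat > m.py <<'E'
from h import *
import sys
def blobs(im,name,x0,y0,x1,y1,col,amin=6):
    b,g,r=[im[:,:,i].astype(int) for i in range(3)]
    m={'red':(r>110)&(r>2*g)&(r>2*b),'blue':(b>100)&(b>1.7*r)&(b>1.3*g),'brass':(r>1.5*b)&(r>80)&(g>1.25*b)&(r<2.2*g)}[col].astype(np.uint8)
    k=np.zeros_like(m);k[y0:y1,x0:x1]=1;m*=k
    n,l,st,c=cv2.connectedComponentsWithStats(m)
    out=[]
    for i in range(1,n):
        if st[i,4]>=amin:
            pts=np.argwhere(l==i)[:,::-1].astype(np.float32)
            out.append((c[i],st[i].tolist(),cv2.minAreaRect(pts)))
    return out
E
python3 - <<'E'
from m import *
t=cv2.imread('pics/top0.png');s=cv2.imread('pics/scene0.png')
for im,n,box in((t,'top',(185,150,290,260)),(s,'scene',(225,110,340,245)),(t,'top',(290,150,400,280)),(s,'scene',(95,165,222,300))):
    for c in('red','blue','brass'):
        for b in blobs(im,n,*box,c): print(n,c,np.round(b[0],1),b[1],np.round(b[2][2],1),np.round(b[2][1],1))
E
```

```text
top red [230.4 170.6] [228, 169, 6, 4, 21] 90.0 [3. 5.]
top blue [200.5 212.5] [196, 212, 10, 2, 20] 90.0 [1. 9.]
top blue [219.1 213.1] [214, 212, 11, 4, 34] 90.0 [ 3. 10.]
top blue [238.4 213.3] [234, 212, 11, 5, 34] 0.0 [10.  4.]
top blue [285.9 243.3] [282, 238, 8, 12, 81] 90.0 [11.  7.]
top brass [230.3 189. ] [225, 184, 11, 12, 88] 76.0 [10.9  9.7]
top brass [238.9 222.3] [235, 222, 10, 2, 15] 90.0 [1. 9.]
top brass [202.8 224.5] [198, 224, 11, 2, 21] 0.0 [10.  1.]
scene red [295.3 186.4] [292, 185, 7, 4, 20] 71.6 [2.8 6.3]
scene blue [302.5 129.6] [298, 128, 10, 4, 16] 74.1 [1.5 9.2]
scene blue [283.7 135.6] [279, 134, 10, 4, 17] 71.6 [1.6 9.2]
scene blue [263.5 142.4] [259, 141, 10, 4, 18] 71.6 [1.6 9.5]
scene brass [291.9 142.2] [290, 141, 5, 3, 11] 0.0 [4. 2.]
scene brass [305.1 151.1] [303, 150, 5, 3, 12] 90.0 [2. 4.]
scene brass [285.8 168.5] [280, 164, 12, 10, 71] 18.4 [11.1  8.5]
top red [351.9 168.4] [349, 167, 7, 4, 25] 90.0 [3. 6.]
top blue [291.  243.3] [290, 239, 4, 10, 27] 90.0 [9. 3.]
top brass [336.5 171.8] [334, 171, 7, 3, 17] 90.0 [2. 6.]
scene red [152.7 247. ] [149, 244, 9, 7, 38] 63.4 [4.  8.9]
scene red [180.2 256.3] [179, 256, 4, 2, 6] 90.0 [1. 3.]
scene blue [206.2 174. ] [201, 170, 12, 9, 91] 90.0 [ 8. 11.]
scene brass [172.5 257.6] [168, 256, 9, 4, 19] 80.5 [2.3 8.4]
```

```bash
python3 - <<'E'
from h import *
T1=lambda x,y:((x+.5)/4.5-.5+180,(y+.5)/4.5-.5+150)
T2=lambda x,y:((x+.5)/4.5-.5+290,(y+.5)/4.5-.5+150)
S1=lambda x,y:((x+.5)/5-.5+200,(y+.5)/5-.5+110)
S2=lambda x,y:((x+.5)/4.4-.5+95,(y+.5)/4.4-.5+165)
def yaw(a,b): d=a-b; return np.degrees(np.arctan2(-d[0],d[1]))
p=lambda *a:print(*[np.round(x,4) if not isinstance(x,str) else x for x in a])
p('nut top',onz('top',T1(228,173),.175),'scene',onz('scene',S1(433,291),.175),*tri(S1(433,291),T1(228,173)))
p('lug top',onz('top',T1(229,97),.172),'scene',onz('scene',S1(480,383),.174),*tri(S1(480,383),T1(229,97)))
for s in [(87,83),(382,83),(78,377),(383,377)]: p('screw top',onz('top',T1(*s),.095))
for s in [(306,572),(664,437)]: p('screw sc',onz('scene',S1(*s),.095))
L=[onz('top',T1(x,280),.208) for x in(0,)]
# clamp top back edge/corners scene z=.144
for s in [(355,475),(610,375),(257,300),(490,220)]: p('clamp corner sc',onz('scene',S1(*s),.144))
for s in [(116,262),(343,265),(197,262),(262,264)]: p('clamp front top',onz('top',T1(*s),.144))
# handles top edges in scene: ends
for a,b in [((293,168),(350,152)),((389,136),(447,119)),((482,107),(541,90))]:
    A=onz('scene',S1(*a),.208);B=onz('scene',S1(*b),.208);p('handle sc',A,B,(A+B)/2,yaw(B,A),np.linalg.norm(A-B))
for a,b in [((72,290),(132,293)),((150,290),(210,292)),((240,291),(296,291))]:
    A=onz('top',T1(*a),.205);B=onz('top',T1(*b),.205);p('handle top',A,B,(A+B)/2,yaw(A,B))
print('stand')
a=onz('top',T2(84,322),.0);b=onz('top',T2(415,312),.0);p('drip front bottom',a,b,np.linalg.norm(a-b),yaw(a,b))
a=onz('top',T2(78,170),.03);b=onz('top',T2(405,166),.03);p(a,b,yaw(a,b))
a=onz('top',T2(78,137),.115);b=onz('top',T2(412,128),.115);p('bar front',a,b,np.linalg.norm(a-b),yaw(a,b))
p('red lug',onz('top',T2(279,87),.155),onz('scene',S2(257,362),.155),*tri(S2(257,362),T2(279,87)))
for s in[(152,247),(233,246),(316,243),(399,240)]: p('pegend top',onz('top',T2(*s),.103))
for s in[(84,308),(182,268),(278,235),(374,202)]: p('pegend sc',onz('scene',S2(*s),.103))
print('tray')
for s in[(101,346),(358,354),(99,535),(360,543)]: p('t',onz('top',T2(*s),.012))
for s in[(92,110),(355,33),(128,278),(410,190)]: p('s',onz('scene',S2(*s),.012))
E
```

```text
nut top [0.5639 0.1809 0.175 ] scene [0.5608 0.1835 0.175 ] [0.5632 0.1813 0.179 ] 0.0015
lug top [0.616  0.1849 0.172 ] scene [0.6195 0.1852 0.174 ] [0.6169 0.1859 0.1697] 0.0017
screw top [0.6388 0.2917 0.095 ]
screw top [0.6542 0.0838 0.095 ]
screw top [0.4316 0.2766 0.095 ]
screw top [0.4469 0.069  0.095 ]
screw sc [0.6526 0.0841 0.095 ]
screw sc [0.6381 0.2919 0.095 ]
clamp corner sc [0.6329 0.1161 0.144 ]
clamp corner sc [0.6194 0.2603 0.144 ]
clamp corner sc [0.5159 0.1038 0.144 ]
clamp corner sc [0.5062 0.2406 0.144 ]
clamp front top [0.5047 0.2523 0.144 ]
clamp front top [0.5138 0.1015 0.144 ]
clamp front top [0.5086 0.1985 0.144 ]
clamp front top [0.5105 0.1553 0.144 ]
handle sc [0.4875 0.1333 0.208 ] [0.487  0.1643 0.208 ] [0.4873 0.1488 0.208 ] 0.9748 0.031
handle sc [0.4835 0.1869 0.208 ] [0.4825 0.2194 0.208 ] [0.483  0.2032 0.208 ] 1.8067 0.0324
handle sc [0.4807 0.2396 0.208 ] [0.4798 0.2732 0.208 ] [0.4803 0.2564 0.208 ] 1.5032 0.0336
handle top [0.4749 0.2702 0.205 ] [0.4758 0.2323 0.205 ] [0.4753 0.2513 0.205 ] 1.3366
handle top [0.4785 0.2212 0.205 ] [0.48   0.183
[... 265 characters left out ...]
  ] 4.9501
bar front [ 0.6199 -0.0504  0.115 ] [ 0.6434 -0.2809  0.115 ] 0.2317 5.8209
red lug [ 0.6545 -0.1794  0.155 ] [ 0.6569 -0.1792  0.155 ] [ 0.6553 -0.1799  0.1521] 0.0004
pegend top [ 0.5488 -0.1063  0.103 ]
pegend top [ 0.5536 -0.1619  0.103 ]
pegend top [ 0.5599 -0.219   0.103 ]
pegend top [ 0.5662 -0.2761  0.103 ]
pegend sc [ 0.5661 -0.2747  0.103 ]
pegend sc [ 0.5586 -0.218   0.103 ]
pegend sc [ 0.5552 -0.1616  0.103 ]
pegend sc [ 0.5517 -0.1038  0.103 ]
tray
t [ 0.4902 -0.0861  0.012 ]
t [ 0.4981 -0.2734  0.012 ]
t [ 0.3547 -0.0905  0.012 ]
t [ 0.3628 -0.2766  0.012 ]
s [ 0.364  -0.2756  0.012 ]
s [ 0.3589 -0.092   0.012 ]
s [ 0.5004 -0.2697  0.012 ]
s [ 0.4954 -0.0842  0.012 ]
```

```bash
python3 - <<'E'
from h import *
t=cv2.imread('pics/top0.png');s=cv2.imread('pics/scene0.png')
a=cv2.resize(t[178:200,218:242],None,fx=16,fy=16,interpolation=cv2.INTER_CUBIC);b=cv2.resize(s[156:184,272:300],None,fx=14,fy=14,interpolation=cv2.INTER_CUBIC)
h=max(a.shape[0],b.shape[0]);P=lambda i:cv2.copyMakeBorder(i,0,h-i.shape[0],0,0,cv2.BORDER_CONSTANT)
cv2.imwrite('pics/nut.png',np.hstack([P(a),P(b)]))
c=np.array([.5642,.1817,.175])
# hex outline edge radial profile: for angles, sample brass-ness
b,g,r=[cv2.GaussianBlur(t,(3,3),0)[:,:,i].astype(float) for i in range(3)]
v=(r-b)
from scipy.ndimage import map_coordinates as mc
for cam,im in(('top',t),('scene',s)):
  v=im[:,:,2].astype(float)-im[:,:,0]
  for yw in range(0,60,5):
    S=[]
    for k in range(6):
      an=np.radians(yw+60*k)
      rr=np.linspace(.008,.024,60);q=np.array([proj(cam,c+[x*np.cos(an),x*np.sin(an),0]) for x in rr])
      S.append(mc(v,[q[:,1],q[:,0]],order=1))
    S=np.array(S);print(cam,yw,np.round((S>45).mean(1)*16+8,1),round(S[:3].mean(),1),round(S.mean(),1))
E
```

```text
top 0 [15.5 16.  16.  19.5 17.6 15.2] 49.5 53.3
top 5 [15.7 16.  16.  18.7 17.6 15.5] 50.6 53.7
top 10 [15.5 15.7 16.3 18.4 17.6 15.7] 50.6 53.4
top 15 [15.5 15.5 16.3 18.4 17.6 15.5] 50.4 53.2
top 20 [15.2 15.5 16.3 18.9 17.3 14.9] 50.1 53.1
top 25 [15.2 15.5 16.3 19.7 17.1 14.7] 49.3 52.6
top 30 [15.2 15.2 16.3 20.8 16.5 14.4] 48.7 52.0
top 35 [15.2 14.9 16.5 20.5 16.3 14.7] 48.7 51.4Traceback (most recent call last):
  File "<stdin>", line 17, in <module>
  File "h.py", line 7, in proj
    i,T=info(n);c=np.linalg.inv(T)@np.r_[p,1];return np.array([i['fx']*c[0]/c[2]+i['cx'],i['fy']*c[1]/c[2]+i['cy']])
        ~~~~^^^
  File "h.py", line 5, in info
    i=cams.camera_info(n);return i,np.array(i['pose'])
ValueError: time passes only in moves, steps and waits
```

View pics/nut.png

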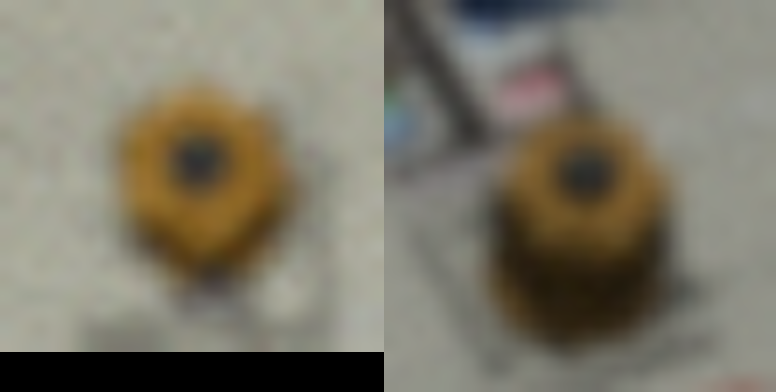

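```bash
python3 - <<'E'
import json
from workcell import cams
import numpy as np
json.dump({n:{k:(np.array(v).tolist() if k=='pose' else float(v)) for k,v in cams.camera_info(n).items() if k in('fx','fy','cx','cy','pose')} for n in('scene','top')},open('cal.json','w'))
E
cat > fix.py <<'E'
s=open('h.py').read()
a=s.index('def info');b=s.index('def proj')
s=s[:a]+"""import json
CAL=json.load(open('cal.json'))
def info(n): return CAL[n],np.array(CAL[n]['pose'])
"""+s[b:]
s+='''
def go(p,psi=None,frm=None,cap=.2,capt=.15):
    """rows from present pose to tool-down pose at p with jaw angle psi deg: shift first along fixed axes, turn spread"""
    o=manip.get_obs() if frm is None else frm
    P=np.array(o['position']);Q=R.from_quat(o['ee_rot']);M=Q.as_matrix()
    cur=np.degrees(np.arctan2(M[1,0],M[0,0]))
    if psi is None: psi=cur
    d=psi-cur; d=(d+180)%360-180
    r=np.radians(psi);G=np.array([[np.cos(r),np.sin(r),0],[np.sin(r),-np.cos(r),0],[0,0,-1]])
    rv=R.from_matrix(M.T@G).as_rotvec(degrees=True)/45
    dp=M.T@(np.array(p)-P)/.2
    n=int(max(np.ceil(np.abs(dp).max()/cap),np.ceil(np.abs(rv).max()/capt),1))
    print('t',round(o['clock'],2),'at',np.round(P,4),'psi',round(cur,1),'j7',round(o['joint_pos'][6],2),'F',np.round(o['ft_force'],1),'grip',round(o['grip_width'],3))
    print('total dp',np.round(dp,4),'turn',np.round(rv,4),'n',n)
    Mi=M.copy();st=R.from_rotvec(rv*45/n,degrees=True).as_matrix();w=(np.array(p)-P)/n/.2
    for i in range(n):
        print(i,'dp',np.round(Mi.T@w,3).tolist(),'turn',np.round(rv/n,3).tolist());Mi=Mi@st
        if abs(rv).max()<.02: break
'''
open('h.py','w').write(s)
E
python3 fix.py; python3 -c "
from h import *
go([.5645,.1818,.28],None);go([.5645,.1818,.28],96)"
```

```text
t 0.1 at [ 0.1659 -0.6022  0.2306] psi -74.6 j7 -0.09 F [0.1 0.3 0.5] grip 1.001
total dp [-3.2505 -2.9627 -0.2432] turn [0.0001 0.0016 0.    ] n 17
0 dp [-0.191, -0.174, -0.014] turn [0.0, 0.0, 0.0]
t 0.1 at [ 0.1659 -0.6022  0.2306] psi -74.6 j7 -0.09 F [0.1 0.3 0.5] grip 1.001
total dp [-3.2505 -2.9627 -0.2432] turn [-2.4000e-03  4.0000e-04 -3.7911e+00] n 26
0 dp [-0.125, -0.114, -0.009] turn [-0.0, 0.0, -0.146]
1 dp [-0.111, -0.127, -0.009] turn [-0.0, 0.0, -0.146]
2 dp [-0.096, -0.139, -0.009] turn [-0.0, 0.0, -0.146]
3 dp [-0.079, -0.149, -0.009] turn [-0.0, 0.0, -0.146]
4 dp [-0.062, -0.157, -0.009] turn [-0.0, 0.0, -0.146]
5 dp [-0.043, -0.164, -0.009] turn [-0.0, 0.0, -0.146]
6 dp [-0.024, -0.167, -0.009] turn [-0.0, 0.0, -0.146]
7 dp [-0.005, -0.169, -0.009] turn [-0.0, 0.0, -0.146]
8 dp [0.014, -0.169, -0.009] turn [-0.0, 0.0, -0.146]
9 dp [0.033, -0.166, -0.009] turn [-0.0, 0.0, -0.146]
10 dp [0.052, -0.161, -0.009] turn [-0.0, 0.0, -0.146]
11 dp [0.07, -0.154, -0.009] turn [-0.0, 0.0, -0.146]
12 dp [0.087, -0.145, -0.009] turn [-0.0, 0.0, -0.146]
13 dp [0.103, -0.134, -0.009] turn [-0.0, 0.0, -0.146]
14 dp [0.118, -0.121, -0.01] turn [-0.0, 0.0, -0.146]
15 dp [0.131, -0.107, -0.01] turn [-0.0, 0.0, -0.146]
16 dp [0.142, -0.091, -0.01] turn [-0.0, 0.0, -0.146]
17 dp [0.152, -0.074, -0.01] turn [-0.0, 0.0, -0.146]
18 dp [0.159, -0.057, -0.01] turn [-0.0, 0.0, -0.146]
19 dp [0.165, -0.038, -0.01] turn [-0.0, 0.0, -0.146]
20 dp [0.168, -0.019, -0.01] turn [-0.0, 0.0, -0.146]
21 dp [0.169, 0.0, -0.01] turn [-0.0, 0.0, -0.146]
22 dp [0.168, 0.02, -0.01] turn [-0.0, 0.0, -0.146]
23 dp [0.165, 0.039, -0.01] turn [-0.0, 0.0, -0.146]
24 dp [0.159, 0.057, -0.01] turn [-0.0, 0.0, -0.146]
25 dp [0.152, 0.075, -0.01] turn [-0.0, 0.0, -0.146]
```

Emit:
move_arm --claw '[0.6, 0.6, 0.6, 0.6, 0.6, 0.6, 0.6, 0.6]' --dp '[[-0.18, -0.17, -0.04], [-0.18, -0.17, -0.04], [-0.18, -0.17, -0.04], [-0.18, -0.17, -0.04], [-0.18, -0.17, -0.04], [-0.18, -0.17, -0.04], [-0.18, -0.17, 0], [-0.18, -0.17, 0]]' --turn '[[0, 0, 0], [0, 0, 0], [0, 0, 0], [0, 0, 0], [0, 0, 0], [0, 0, 0], [0, 0, 0], [0, 0, 0]]'

```text
clock: 0.77
position: [0.3213, -0.3091, 0.2714]
ee_rot: [0.795, -0.606, 0.0, 0.0]
ft_force: [1.3, -0.5, 0.4]
grip_width: 0.601
```

Emit:
move_arm --claw '[0.6, 0.6, 0.6, 0.6, 0.6, 0.6, 0.6, 0.6]' --dp '[[-0.18, -0.17, 0], [-0.18, -0.17, 0], [-0.18, -0.17, 0], [-0.18, -0.17, 0], [-0.18, -0.17, 0], [-0.18, -0.17, 0], [-0.18, -0.17, 0], [-0.18, -0.17, 0]]' --turn '[[0, 0, 0], [0, 0, 0], [0, 0, 0], [0, 0, 0], [0, 0, 0], [0, 0, 0], [0, 0, 0], [0, 0, 0]]'

```text
clock: 1.43
position: [0.4774, -0.0146, 0.2713]
ee_rot: [0.795, -0.606, 0.0, 0.0]
ft_force: [1.7, -0.3, 0.9]
grip_width: 0.599
```

```bash
python3 -c "
from h import *
go([.5645,.1818,.24],None);go([.5645,.1818,.24],96)"
```

```text
t 1.43 at [ 0.4774 -0.0146  0.2713] psi -74.6 j7 -1.37 F [ 1.7 -0.3  0.9] grip 0.599
total dp [-0.8316 -0.6802  0.1561] turn [-0.0004 -0.0008  0.    ] n 5
0 dp [-0.166, -0.136, 0.031] turn [-0.0, -0.0, 0.0]
t 1.43 at [ 0.4774 -0.0146  0.2713] psi -74.6 j7 -1.37 F [ 1.7 -0.3  0.9] grip 0.599
total dp [-0.8316 -0.6802  0.1561] turn [ 1.1000e-03 -6.0000e-04 -3.7916e+00] n 26
0 dp [-0.032, -0.026, 0.006] turn [0.0, -0.0, -0.146]
1 dp [-0.029, -0.03, 0.006] turn [0.0, -0.0, -0.146]
2 dp [-0.025, -0.033, 0.006] turn [0.0, -0.0, -0.146]
3 dp [-0.021, -0.035, 0.006] turn [0.0, -0.0, -0.146]
4 dp [-0.017, -0.038, 0.006] turn [0.0, -0.0, -0.146]
5 dp [-0.013, -0.039, 0.006] turn [0.0, -0.0, -0.146]
6 dp [-0.008, -0.041, 0.006] turn [0.0, -0.0, -0.146]
7 dp [-0.003, -0.041, 0.006] turn [0.0, -0.0, -0.146]
8 dp [0.001, -0.041, 0.006] turn [0.0, -0.0, -0.146]
9 dp [0.006, -0.041, 0.006] turn [0.0, -0.0, -0.146]
10 dp [0.011, -0.04, 0.006] turn [0.0, -0.0, -0.146]
11 dp [0.015, -0.038, 0.006] turn [0.0, -0.0, -0.146]
12 dp [0.019, -0.036, 0.006] turn [0.0, -0.0, -0.146]
13 dp [0.023, -0.034, 0.006] turn [0.0, -0.0, -0.146]
14 dp [0.027, -0.031, 0.006] turn [0.0, -0.0, -0.146]
15 dp [0.031, -0.028, 0.006] turn [0.0, -0.0, -0.146]
16 dp [0.034, -0.024, 0.006] turn [0.0, -0.0, -0.146]
17 dp [0.036, -0.02, 0.006] turn [0.0, -0.0, -0.146]
18 dp [0.038, -0.016, 0.006] turn [0.0, -0.0, -0.146]
19 dp [0.04, -0.011, 0.006] turn [0.0, -0.0, -0.146]
20 dp [0.041, -0.007, 0.006] turn [0.0, -0.0, -0.146]
21 dp [0.041, -0.002, 0.006] turn [0.0, -0.0, -0.146]
22 dp [0.041, 0.003, 0.006] turn [0.0, -0.0, -0.146]
23 dp [0.041, 0.007, 0.006] turn [0.0, -0.0, -0.146]
24 dp [0.04, 0.012, 0.006] turn [0.0, -0.0, -0.146]
25 dp [0.038, 0.016, 0.006] turn [0.0, -0.0, -0.146]
```

Emit:
move_arm --claw '[0.6, 0.6, 0.6, 0.6, 0.6, 0.6, 0.6, 0.6]' --dp '[[-0.166, -0.136, 0], [-0.166, -0.136, 0], [-0.166, -0.136, 0.03], [-0.166, -0.136, 0.03], [-0.166, -0.136, 0.03], [0, 0, 0], [0, 0, 0], [0, 0, 0]]' --turn '[[0, 0, 0], [0, 0, 0], [0, 0, 0], [0, 0, 0], [0, 0, 0], [0, 0, -0.15], [0, 0, -0.15], [0, 0, -0.15]]'

```text
clock: 2.1
position: [0.5607, 0.174, 0.2529]
ee_rot: [0.891, -0.453, -0.001, 0.0]
ft_force: [-0.0, 0.3, 0.4]
grip_width: 0.6
```

Emit:
move_arm --claw '[0.6, 0.6, 0.6, 0.6, 0.6, 0.6, 0.6, 0.6]' --dp '[[0, 0, 0], [0, 0, 0], [0, 0, 0], [0, 0, 0], [0, 0, 0], [0, 0, 0], [0, 0, 0], [0, 0, 0]]' --turn '[[0, 0, -0.15], [0, 0, -0.15], [0, 0, -0.15], [0, 0, -0.15], [0, 0, -0.15], [0, 0, -0.15], [0, 0, -0.15], [0, 0, -0.15]]'

```text
clock: 2.77
position: [0.561, 0.1726, 0.2535]
ee_rot: [1.0, -0.0, -0.0, 0.0]
ft_force: [0.6, 0.0, -0.3]
grip_width: 0.598
```

Emit:
move_arm --claw '[0.6, 0.6, 0.6, 0.6, 0.6, 0.6, 0.6, 0.6]' --dp '[[0, 0, 0], [0, 0, 0], [0, 0, 0], [0, 0, 0], [0, 0, 0], [0, 0, 0], [0, 0, 0], [0, 0, 0]]' --turn '[[0, 0, -0.15], [0, 0, -0.15], [0, 0, -0.15], [0, 0, -0.15], [0, 0, -0.15], [0, 0, -0.15], [0, 0, -0.15], [0, 0, -0.15]]'

```text
clock: 3.43
position: [0.561, 0.1725, 0.2535]
ee_rot: [0.891, 0.454, -0.0, 0.0]
ft_force: [-0.6, 0.5, 0.7]
grip_width: 0.599
```

```bash
python3 - <<'E'
from h import *
go([.5645,.1818,.24],96)
t=snap('top','a');s=snap('scene','a')
crop(t,180,150,290,260,5,'pics/a1.png');crop(s,200,80,350,215,5,'pics/a2.png')
E
```

```text
t 3.43 at [0.561  0.1725 0.2535] psi 54.0 j7 0.22 F [-0.6  0.5  0.7] grip 0.599
total dp [ 0.0479 -0.0133  0.0675] turn [-5.00e-04  6.00e-04 -9.34e-01] n 7
0 dp [0.007, -0.002, 0.01] turn [-0.0, 0.0, -0.133]
1 dp [0.007, -0.001, 0.01] turn [-0.0, 0.0, -0.133]
2 dp [0.007, -0.0, 0.01] turn [-0.0, 0.0, -0.133]
3 dp [0.007, 0.0, 0.01] turn [-0.0, 0.0, -0.133]
4 dp [0.007, 0.001, 0.01] turn [-0.0, 0.0, -0.133]
5 dp [0.007, 0.002, 0.01] turn [-0.0, 0.0, -0.133]
6 dp [0.007, 0.002, 0.01] turn [-0.0, 0.0, -0.133]
```

View pics/a2.png

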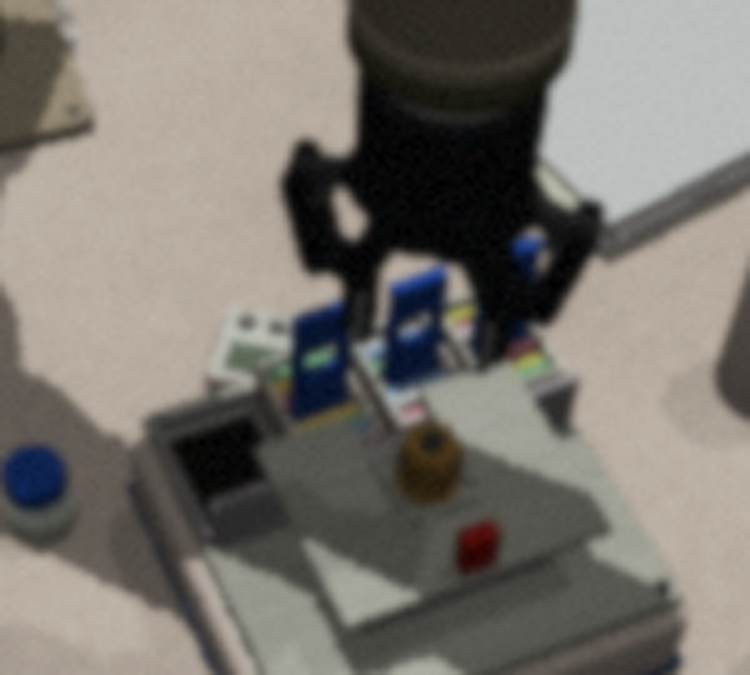

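View pics/a1.png

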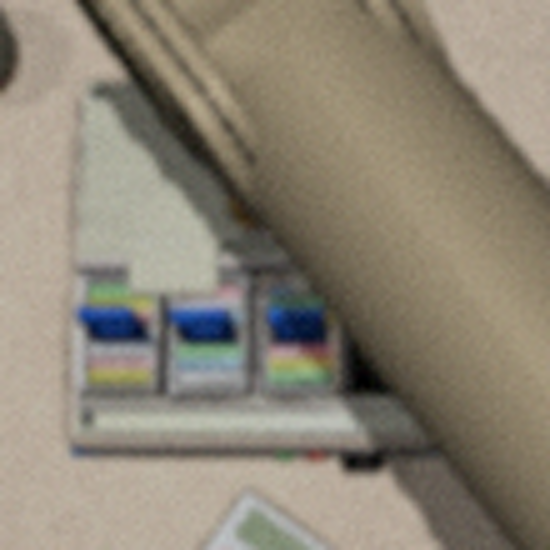

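Emit:
move_arm --claw '[0.6, 0.6, 0.6, 0.6, 0.6, 0.6, 0.6, 0.6]' --dp '[[0.007, -0.002, 0], [0.007, -0.001, 0], [0.007, 0, 0.01], [0.007, 0, 0.01], [0.007, 0.001, 0.01], [0.007, 0.002, 0.01], [0.007, 0.002, 0.02], [0, 0, 0]]' --turn '[[0, 0, -0.133], [0, 0, -0.133], [0, 0, -0.133], [0, 0, -0.133], [0, 0, -0.133], [0, 0, -0.133], [0, 0, -0.133], [0, 0, 0]]'

```text
clock: 4.2
position: [0.5644, 0.1821, 0.2409]
ee_rot: [0.672, 0.741, -0.001, -0.0]
ft_force: [-0.1, 0.3, -0.2]
grip_width: 0.597
```

```bash
python3 - <<'E'
from h import *
go([.5645,.1818,.152],96)
E
```

```text
t 4.2 at [0.5644 0.1821 0.2409] psi 95.6 j7 0.86 F [-0.1  0.3 -0.2] grip 0.597
total dp [-0.0014  0.0011  0.4443] turn [-0.0018  0.0001 -0.0089] n 3
0 dp [-0.0, 0.0, 0.148] turn [-0.001, 0.0, -0.003]
```

Emit:
move_arm --claw '[0.6, 0.6, 0.6, 0.6, 0.2, 0, 0, 0]' --dp '[[0, 0, 0.15], [0, 0, 0.15], [0, 0, 0.1], [0, 0, 0.045], [0, 0, 0], [0, 0, 0], [0, 0, 0], [0, 0, 0]]' --turn '[[0, 0, 0], [0, 0, 0], [0, 0, 0], [0, 0, 0], [0, 0, 0], [0, 0, 0], [0, 0, 0], [0, 0, 0]]' --grip_force 40

```text
clock: 4.87
position: [0.5648, 0.1819, 0.1538]
ee_rot: [0.673, 0.74, -0.0, 0.0]
ft_force: [-2.9, -2.9, -0.1]
grip_width: 0.32
```

```bash
python3 - <<'E'
from h import *
go([.5645,.1818,.152],96)
print(manip.get_obs()['torque'])
s=snap('scene','b')
crop(s,200,80,350,215,5,'pics/b2.png')
E
```

```text
t 4.87 at [0.5648 0.1819 0.1538] psi 95.5 j7 0.81 F [-2.9 -2.9 -0.1] grip 0.32
total dp [-0.0005 -0.0016  0.0092] turn [ 0.0007  0.0008 -0.0118] n 1
0 dp [-0.0, -0.002, 0.009] turn [0.001, 0.001, -0.012]
[-0.59534998  0.49991937  0.04566349]
```

View pics/b2.png

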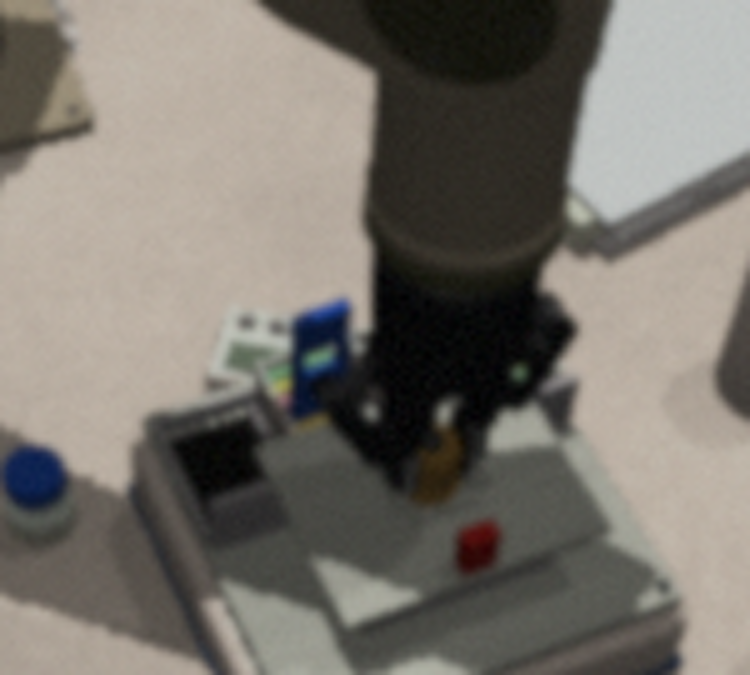

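Emit:
move_arm --claw '[0, 0, 0, 0, 0, 0, 0, 0]' --dp '[[0, 0, 0], [0, 0, -0.001], [0, 0, 0], [0, 0, -0.001], [0, 0, 0], [0, 0, -0.001], [0, 0, 0], [0, 0, -0.001]]' --turn '[[0, 0, 0.1], [0, 0, 0.15], [0, 0, 0.15], [0, 0, 0.15], [0, 0, 0.15], [0, 0, 0.15], [0, 0, 0.15], [0, 0, 0.15]]' --grip_force 60

```text
clock: 5.58
position: [0.5645, 0.1807, 0.1546]
ee_rot: [0.929, 0.37, -0.001, 0.001]
ft_force: [-7.2, -9.1, 5.3]
grip_width: 0.316
```

```bash
python3 - <<'E'
from h import *
go([.5645,.1818,.152],None)
print(manip.get_obs()['torque'])
s=snap('scene','c')
crop(s,200,80,350,215,5,'pics/c2.png')
E
```

```text
t 5.58 at [0.5645 0.1807 0.1546] psi 43.4 j7 -0.01 F [-7.2 -9.1  5.3] grip 0.316
total dp [ 0.0038 -0.0039  0.0132] turn [0.0025 0.0029 0.    ] n 1
0 dp [0.004, -0.004, 0.013] turn [0.002, 0.003, 0.0]
[-2.03028799  1.55523239  0.16818858]
```

View pics/c2.png

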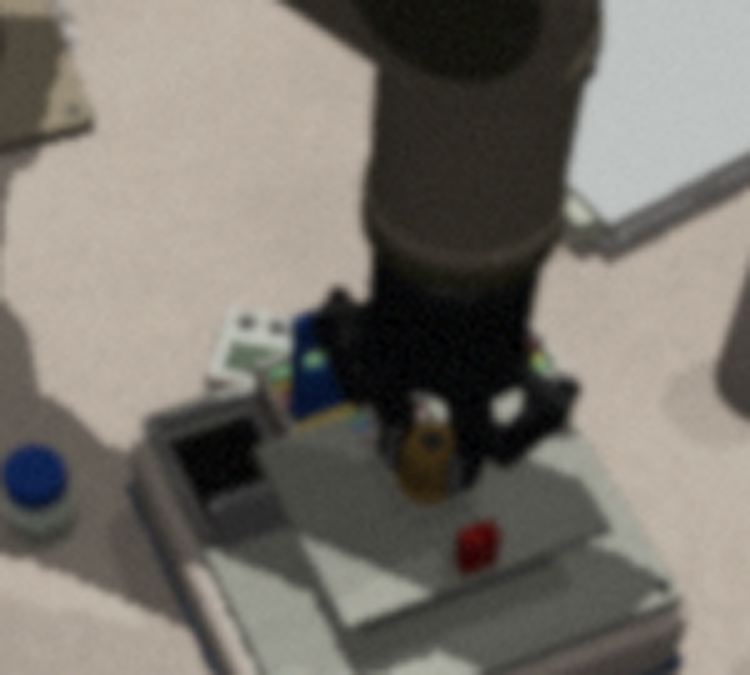

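Emit:
move_arm --claw '[0, 0, 0, 0, 0, 0, 0, 0]' --dp '[[-0.009, 0.002, 0], [0, 0, -0.001], [0, 0, 0], [0, 0, -0.001], [0, 0, 0], [0, 0, -0.001], [0, 0, 0], [0, 0, -0.001]]' --turn '[[0, 0, 0.15], [0, 0, 0.15], [0, 0, 0.15], [0, 0, 0.15], [0, 0, 0.15], [0, 0, 0.15], [0, 0, 0.15], [0, 0, 0.15]]'

```text
clock: 6.3
position: [0.5631, 0.1801, 0.1555]
ee_rot: [0.996, -0.092, -0.0, 0.001]
ft_force: [-8.8, -5.8, 6.3]
grip_width: 0.315
```

```bash
python3 - <<'E'
from h import *
go([.5645,.1818,.152],None)
print(manip.get_obs()['torque'])
E
```

```text
t 6.3 at [0.5631 0.1801 0.1555] psi -10.6 j7 -0.87 F [-8.8 -5.8  6.3] grip 0.315
total dp [ 0.0053 -0.0096  0.0174] turn [0.0023 0.0001 0.    ] n 1
0 dp [0.005, -0.01, 0.017] turn [0.002, 0.0, 0.0]
[-1.34159667  1.59672992  0.16443171]
```

Emit:
move_arm --claw '[0, 0, 0, 0, 0, 0, 0, 0]' --dp '[[-0.004, 0.004, -0.002], [0, 0, -0.001], [0, 0, 0], [0, 0, -0.001], [0, 0, 0], [0, 0, -0.001], [0, 0, 0], [0, 0, -0.001]]' --turn '[[0, 0, 0.15], [0, 0, 0.15], [0, 0, 0.15], [0, 0, 0.15], [0, 0, 0.15], [0, 0, 0.15], [0, 0, 0.15], [0, 0, 0.15]]'

```text
clock: 6.97
position: [0.5619, 0.1808, 0.1565]
ee_rot: [0.846, -0.533, -0.0, 0.0]
ft_force: [-6.8, -1.1, 1.9]
grip_width: 0.315
```

```bash
python3 - <<'E'
from h import *
go([.5645,.1818,.152],None)
print(manip.get_obs()['torque'])
E
```

```text
t 6.97 at [0.5619 0.1808 0.1565] psi -64.5 j7 -1.74 F [-6.8 -1.1  1.9] grip 0.315
total dp [ 0.0011 -0.014   0.0226] turn [0.0005 0.0004 0.    ] n 1
0 dp [0.001, -0.014, 0.023] turn [0.001, 0.0, 0.0]
[-0.37034426  1.27222045  0.11342143]
```

Emit:
move_arm --claw '[0, 0, 0, 0, 0, 0]' --dp '[[-0.002, 0.004, 0], [0, 0, -0.001], [0, 0, 0], [0, 0, -0.001], [0, 0, 0], [0, 0, -0.001]]' --turn '[[0, 0, 0.15], [0, 0, 0.15], [0, 0, 0.15], [0, 0, 0.15], [0, 0, 0.15], [0, 0, 0.0]]'

```text
clock: 7.47
position: [0.5616, 0.1817, 0.1572]
ee_rot: [-0.655, 0.756, 0.0, 0.001]
ft_force: [-1.6, 2.8, -1.0]
grip_width: 0.312
```

```bash
python3 - <<'E'
from h import *
go([.5645,.1818,.152],None)
print(manip.get_obs()['torque'])
s=snap('scene','d')
crop(s,200,80,350,215,5,'pics/d2.png')
E
```

```text
t 7.47 at [0.5616 0.1817 0.1572] psi -98.2 j7 -2.29 F [-1.6  2.8 -1. ] grip 0.312
total dp [-0.0028 -0.0143  0.026 ] turn [-0.0012  0.0022 -0.    ] n 1
0 dp [-0.003, -0.014, 0.026] turn [-0.001, 0.002, -0.0]
[ 0.54036991  0.44444192 -0.11858501]
```

View pics/d2.png

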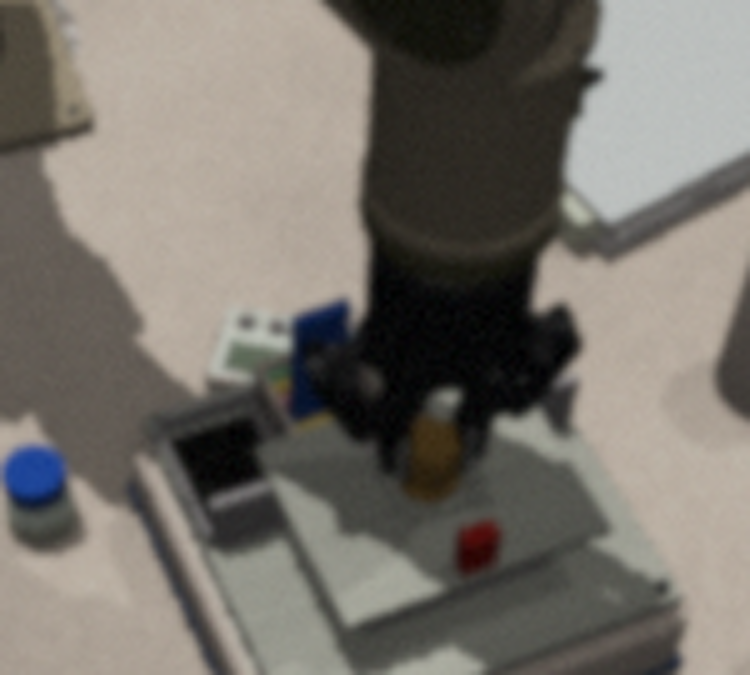

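Emit:
move_arm --claw '[0.6, 0.6, 0.6, 0.6, 0.6, 0.6, 0.6, 0.6]' --dp '[[0, 0, 0], [0, 0, 0], [0, 0, 0], [0, 0, 0], [0, 0, 0], [0, 0, 0], [0, 0, 0], [0, 0, 0]]' --turn '[[0, 0, 0], [0, 0, 0], [0, 0, -0.15], [0, 0, -0.15], [0, 0, -0.15], [0, 0, -0.15], [0, 0, -0.15], [0, 0, -0.15]]'

```text
clock: 8.18
position: [0.5623, 0.1795, 0.1565]
ee_rot: [0.879, -0.477, 0.0, -0.0]
ft_force: [0.6, 0.1, 0.6]
grip_width: 0.605
```

Emit:
move_arm --claw '[0.6, 0.6, 0.6, 0.6, 0.6, 0.6, 0.6, 0.6]' --dp '[[0, 0, 0], [0, 0, 0], [0, 0, 0], [0, 0, 0], [0, 0, 0], [0, 0, 0], [0, 0, 0], [0, 0, 0]]' --turn '[[0, 0, -0.15], [0, 0, -0.15], [0, 0, -0.15], [0, 0, -0.15], [0, 0, -0.15], [0, 0, -0.15], [0, 0, -0.15], [0, 0, -0.15]]'

```text
clock: 8.85
position: [0.5624, 0.1794, 0.1565]
ee_rot: [1.0, -0.026, 0.0, 0.0]
ft_force: [0.9, -1.0, -0.3]
grip_width: 0.603
```

```bash
python3 - <<'E'
from h import *
go([.5635,.181,.157],21.8)
E
```

```text
t 8.85 at [0.5624 0.1794 0.1565] psi -3.0 j7 -0.74 F [ 0.9 -1.  -0.3] grip 0.603
total dp [ 0.0052 -0.0083 -0.0024] turn [ 4.000e-04 -1.200e-03 -5.519e-01] n 4
0 dp [0.001, -0.002, -0.001] turn [0.0, -0.0, -0.138]
1 dp [0.002, -0.002, -0.001] turn [0.0, -0.0, -0.138]
2 dp [0.002, -0.002, -0.001] turn [0.0, -0.0, -0.138]
3 dp [0.002, -0.002, -0.001] turn [0.0, -0.0, -0.138]
```

Emit:
move_arm --claw '[0.6, 0.6, 0.6, 0.6, 0.2, 0, 0, 0]' --dp '[[0, -0.002, 0], [0, -0.002, 0], [0, -0.002, 0], [0, -0.001, 0], [0, 0, 0], [0, 0, 0], [0, 0, 0], [0, 0, 0]]' --turn '[[0, 0, -0.138], [0, 0, -0.138], [0, 0, -0.138], [0, 0, -0.138], [0, 0, 0], [0, 0, 0], [0, 0, 0], [0, 0, 0]]' --grip_force 60

```text
clock: 9.52
position: [0.563, 0.1813, 0.157]
ee_rot: [0.983, 0.184, 0.001, -0.0]
ft_force: [4.5, 1.3, 0.9]
grip_width: 0.316
```

```bash
python3 - <<'E'
from h import *
go([.5625,.181,.157],21.8)
E
```

```text
t 9.52 at [0.563  0.1813 0.157 ] psi 21.2 j7 -0.36 F [4.5 1.3 0.9] grip 0.316
total dp [-0.0027  0.0004 -0.0002] turn [ 0.0005 -0.0037 -0.0134] n 1
0 dp [-0.003, 0.0, -0.0] turn [0.001, -0.004, -0.013]
```

Emit:
move_arm --claw '[0, 0, 0, 0, 0, 0, 0, 0]' --dp '[[0, 0, 0], [0, 0, -0.001], [0, 0, 0], [0, 0, -0.001], [0, 0, 0], [0, 0, -0.001], [0, 0, 0], [0, 0, -0.001]]' --turn '[[0, 0, 0.15], [0, 0, 0.15], [0, 0, 0.15], [0, 0, 0.15], [0, 0, 0.15], [0, 0, 0.15], [0, 0, 0.15], [0, 0, 0.15]]'

```text
clock: 10.18
position: [0.5628, 0.1814, 0.1579]
ee_rot: [0.959, -0.285, 0.001, -0.001]
ft_force: [4.0, 1.4, -0.2]
grip_width: 0.311
```

Emit:
move_arm --claw '[0, 0, 0, 0, 0, 0, 0, 0]' --dp '[[0, 0, 0], [0, 0, -0.001], [0, 0, 0], [0, 0, -0.001], [0, 0, 0], [0, 0, -0.001], [0, 0, 0], [0, 0, -0.001]]' --turn '[[0, 0, 0.15], [0, 0, 0.15], [0, 0, 0.15], [0, 0, 0.15], [0, 0, 0.15], [0, 0, 0.15], [0, 0, 0.15], [0, 0, 0.15]]'

```text
clock: 10.85
position: [0.5628, 0.1817, 0.1588]
ee_rot: [0.725, -0.689, 0.001, -0.001]
ft_force: [5.8, 1.6, -0.1]
grip_width: 0.311
```

```bash
python3 - <<'E'
from h import *
go([.5625,.181,.157],None)
print(manip.get_obs()['torque'])
s=snap('scene','e')
crop(s,200,80,350,215,5,'pics/e2.png')
E
```

```text
t 10.85 at [0.5628 0.1817 0.1588] psi -87.1 j7 -2.11 F [ 5.8  1.6 -0.1] grip 0.311
total dp [0.0035 0.0017 0.0088] turn [-0.0039  0.0011 -0.    ] n 1
0 dp [0.003, 0.002, 0.009] turn [-0.004, 0.001, -0.0]
[ 0.4100817  -0.99357761  0.13723408]
```

View pics/e2.png

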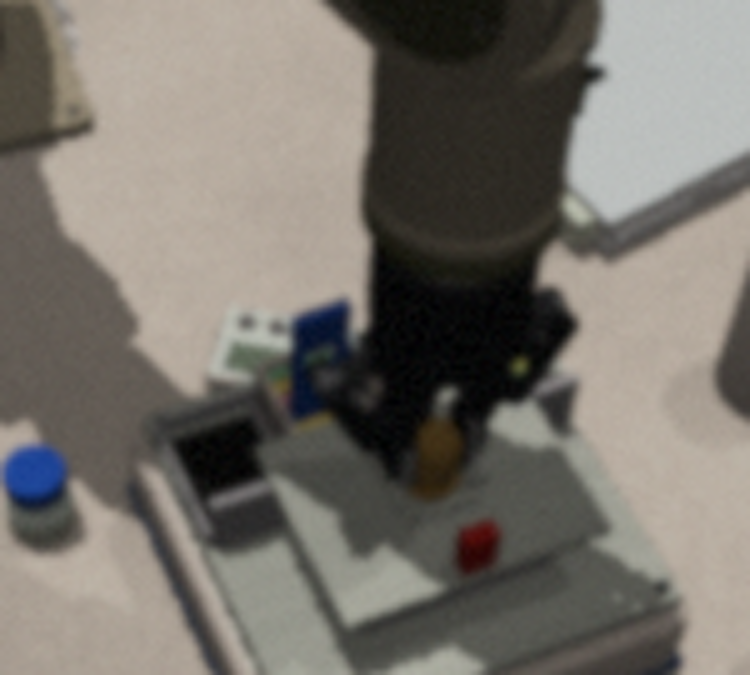

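Emit:
move_arm --claw '[0, 0, 0, 0, 0.6, 0.6, 0.6, 0.6]' --dp '[[0, 0, -0.001], [0, 0, 0], [0, 0, -0.001], [0, 0, 0], [0, 0, 0], [0, 0, -0.02], [0, 0, -0.2], [0, 0, -0.15]]' --turn '[[0, 0, 0.15], [0, 0, 0.15], [0, 0, 0.15], [0, 0, 0], [0, 0, 0], [0, 0, 0], [0, 0, 0], [0, 0, 0]]'

```text
clock: 11.57
position: [0.5607, 0.181, 0.2332]
ee_rot: [-0.596, 0.803, 0.001, -0.001]
ft_force: [0.7, 0.1, 1.1]
grip_width: 0.601
```

Emit:
move_arm --claw '[0.4, 0.4, 0.4, 0.4, 0.4, 0.4, 0.4, 0.4]' --dp '[[0, 0, 0], [0, 0, 0], [0, 0, 0], [0, 0, 0], [0, 0, 0], [0, 0, 0], [0, 0, 0], [0, 0, 0]]' --turn '[[0, 0, -0.15], [0, 0, -0.15], [0, 0, -0.15], [0, 0, -0.15], [0, 0, -0.15], [0, 0, -0.15], [0, 0, -0.15], [0, 0, -0.15]]'

```text
clock: 12.23
position: [0.5613, 0.1811, 0.2324]
ee_rot: [0.897, -0.442, -0.0, 0.0]
ft_force: [0.4, 0.2, 0.4]
grip_width: 0.399
```

Emit:
move_arm --claw '[0.4, 0.4, 0.4, 0.4, 0.4, 0.4, 0.4, 0.4]' --dp '[[0, 0, 0], [0, 0, 0], [0, 0, 0], [0, 0, 0], [0, 0, 0], [0, 0, 0], [0, 0, 0], [0, 0, 0]]' --turn '[[0, 0, -0.15], [0, 0, -0.15], [0, 0, -0.15], [0, 0, -0.15], [0, 0, -0.15], [0, 0, -0.15], [0, 0, -0.15], [0, 0, -0.15]]'

```text
clock: 12.9
position: [0.5613, 0.1811, 0.2324]
ee_rot: [1.0, 0.013, -0.0, 0.0]
ft_force: [-0.1, -0.2, -0.6]
grip_width: 0.4
```

```bash
python3 - <<'E'
from h import *
go([.6175,.1850,.23],4.2)
t=snap('top','f');s=snap('scene','f')
crop(s,200,80,350,215,5,'pics/f2.png');crop(t,180,150,290,260,5,'pics/f1.png')
E
```

```text
t 12.9 at [0.5613 0.1811 0.2324] psi 1.5 j7 -0.61 F [-0.1 -0.2 -0.6] grip 0.4
total dp [ 0.2814 -0.0121  0.0116] turn [ 0.0007  0.0009 -0.0594] n 2
0 dp [0.141, -0.006, 0.006] turn [0.0, 0.0, -0.03]
1 dp [0.141, -0.003, 0.006] turn [0.0, 0.0, -0.03]
```

View pics/f2.png

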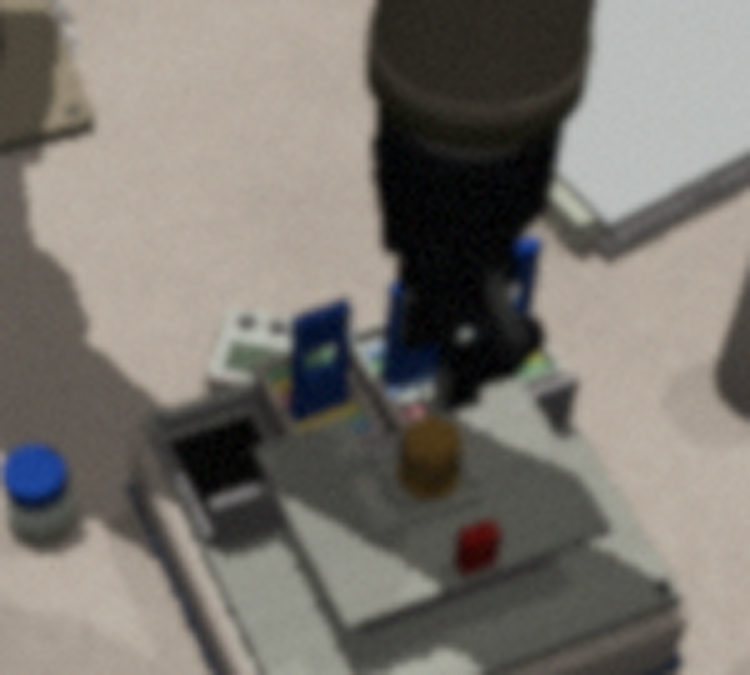

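Emit:
move_arm --claw '[0.4, 0.4, 0.4, 0.4, 0.4, 0.4, 0, 0]' --dp '[[0.141, -0.006, 0], [0.141, -0.004, 0], [0, 0, 0.12], [0, 0, 0.12], [0, 0, 0.12], [0, 0, 0.06], [0, 0, 0], [0, 0, 0]]' --turn '[[0, 0, -0.03], [0, 0, -0.03], [0, 0, 0], [0, 0, 0], [0, 0, 0], [0, 0, 0], [0, 0, 0], [0, 0, 0]]' --grip_force 30

```text
clock: 13.67
position: [0.6179, 0.1851, 0.1487]
ee_rot: [0.999, 0.033, -0.0, 0.0]
ft_force: [0.2, -0.8, -1.2]
grip_width: 0.135
```

Emit:
move_arm --claw '[0, 0, 0]' --dp '[[0, 0, 0], [0, 0, 0], [0, 0, 0]]' --turn '[[0, 0, 0], [0, 0, 0], [0, 0, 0]]' --grip_force 100

```text
clock: 13.92
position: [0.6185, 0.1852, 0.1495]
ee_rot: [0.999, 0.033, 0.001, -0.0]
ft_force: [-0.1, -0.4, -1.6]
grip_width: 0.119
```

```bash
python3 - <<'E'
from h import *
go([.6625,.1883,.148],4.2)
print(manip.get_obs()['torque'])
s=snap('scene','g')
crop(s,200,80,350,215,5,'pics/g2.png')
E
```

```text
t 13.92 at [0.6185 0.1852 0.1495] psi 3.8 j7 -0.61 F [-0.1 -0.4 -1.6] grip 0.119
total dp [ 0.2207 -0.0007  0.0077] turn [-0.0001 -0.0021 -0.0088] n 2
0 dp [0.11, -0.0, 0.004] turn [-0.0, -0.001, -0.004]
[-0.08264062 -0.0644756  -0.03147059]
```

View pics/g2.png

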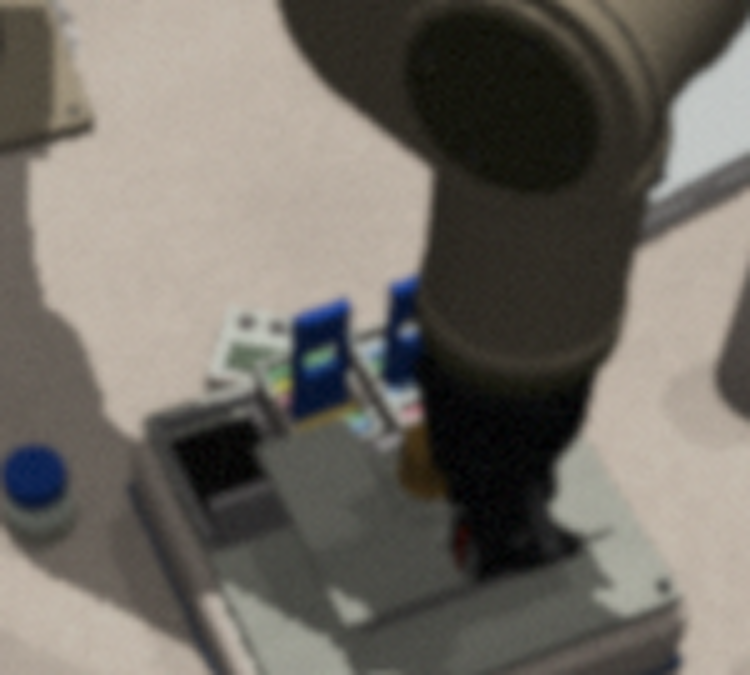

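```bash
python3 - <<'E'
from h import *
print('beaker base/top',onz('scene',(303,282),0.0),onz('top',(247,124),.085),onz('top',(250,140),.0))
print('amber',onz('top',(166,150),.17),onz('scene',(384,186),.17))
print('wash',onz('top',(136,212),.16))
E
```

```text
beaker base/top [0.80220452 0.14947235 0.        ] [0.80222383 0.15123217 0.085     ] [0.77713245 0.14012466 0.        ]
amber [0.66803286 0.38515389 0.17      ] [0.68712315 0.39314677 0.17      ]
wash [0.47461499 0.45283528 0.16      ]
```

Emit:
move_arm --claw '[0, 0, 0, 0, 0, 0]' --dp '[[0.05, 0, 0], [0.05, 0, 0], [0.05, 0, 0], [0.05, 0, 0], [0.05, 0, 0], [0.04, 0, 0]]' --turn '[[0, 0, 0], [0, 0, 0], [0, 0, 0], [0, 0, 0], [0, 0, 0], [0, 0, 0]]'

```text
clock: 14.47
position: [0.6765, 0.189, 0.1487]
ee_rot: [0.999, 0.033, 0.0, -0.0]
ft_force: [-1.3, 0.6, -0.9]
grip_width: 0.117
```

```bash
python3 - <<'E'
from h import *
go([.6625,.1883,.28],4.2)
print(manip.get_obs()['torque'])
s=snap('scene','i')
crop(s,200,80,350,245,4.5,'pics/i2.png')
E
```

```text
t 14.47 at [0.6765 0.189  0.1487] psi 3.8 j7 -0.58 F [-1.3  0.6 -0.9] grip 0.117
total dp [-0.07   -0.0012 -0.6564] turn [-0.     -0.0004 -0.0087] n 4
0 dp [-0.017, -0.0, -0.164] turn [-0.0, -0.0, -0.002]
[-0.03203714  0.26374077 -0.00719291]
```

View pics/i2.png

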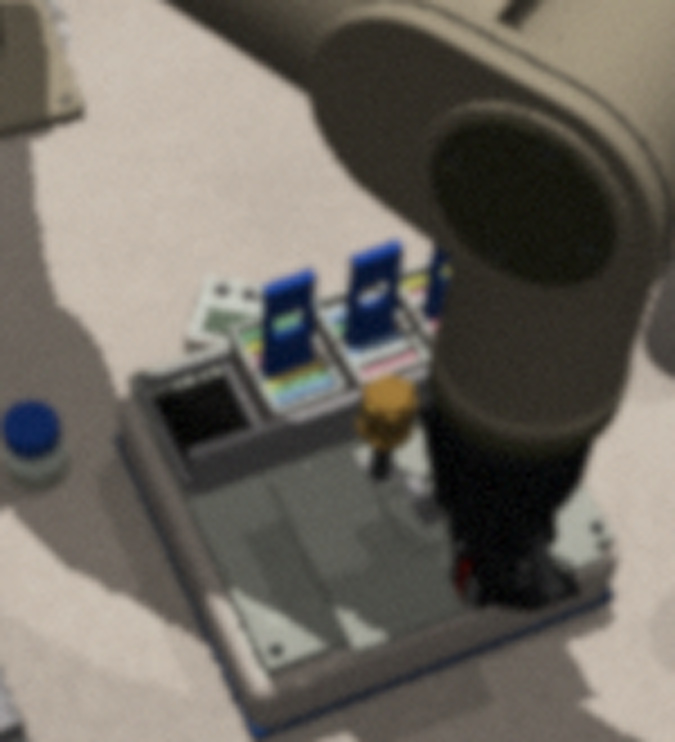

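Emit:
move_arm --claw '[0, 0, 0, 0, 0, 0]' --dp '[[0, 0, -0.03], [0, 0, -0.08], [0, 0, -0.13], [0, 0, -0.15], [0, 0, -0.15], [0, 0, -0.12]]' --turn '[[0, 0, 0], [0, 0, 0], [0, 0, 0], [0, 0, 0], [0, 0, 0], [0, 0, 0]]'

```text
clock: 15.02
position: [0.6753, 0.1893, 0.2836]
ee_rot: [0.999, 0.034, 0.001, -0.0]
ft_force: [1.1, 0.3, -0.7]
grip_width: 0.117
```

```bash
python3 - <<'E'
from h import *
go([.479,-.17,.25],2)
print(manip.get_obs()['torque'])
s=snap('scene','j');t=snap('top','j')
crop(s,95,100,345,275,3,'pics/j2.png');crop(t,290,150,400,280,4.5,'pics/j1.png')
E
```

```text
t 15.02 at [0.6753 0.1893 0.2836] psi 3.9 j7 -0.53 F [ 1.1  0.3 -0.7] grip 0.117
total dp [-1.1004  1.7265  0.1649] turn [-0.0007 -0.0023  0.0411] n 9
0 dp [-0.122, 0.192, 0.018] turn [-0.0, -0.0, 0.005]
1 dp [-0.122, 0.192, 0.018] turn [-0.0, -0.0, 0.005]
2 dp [-0.121, 0.193, 0.018] turn [-0.0, -0.0, 0.005]
3 dp [-0.12, 0.193, 0.018] turn [-0.0, -0.0, 0.005]
4 dp [-0.119, 0.194, 0.018] turn [-0.0, -0.0, 0.005]
5 dp [-0.119, 0.194, 0.018] turn [-0.0, -0.0, 0.005]
6 dp [-0.118, 0.194, 0.019] turn [-0.0, -0.0, 0.005]
7 dp [-0.117, 0.195, 0.019] turn [-0.0, -0.0, 0.005]
8 dp [-0.117, 0.195, 0.019] turn [-0.0, -0.0, 0.005]
[ 0.02921932 -0.08013217  0.01488944]
```

View pics/j2.png

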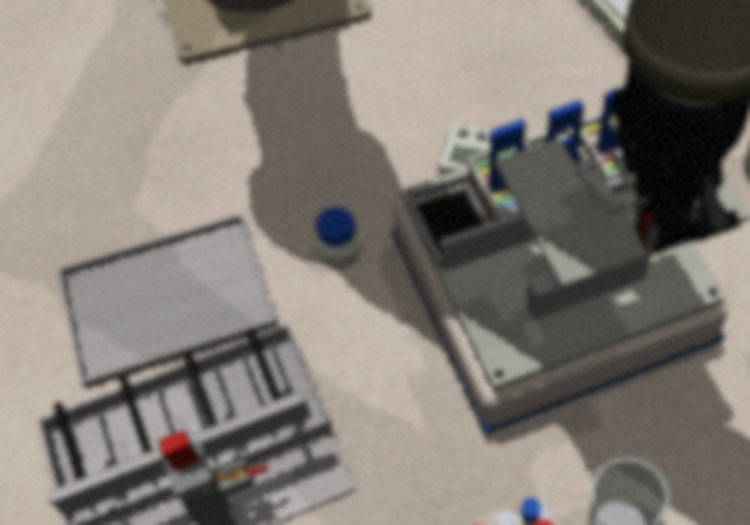

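View pics/j1.png

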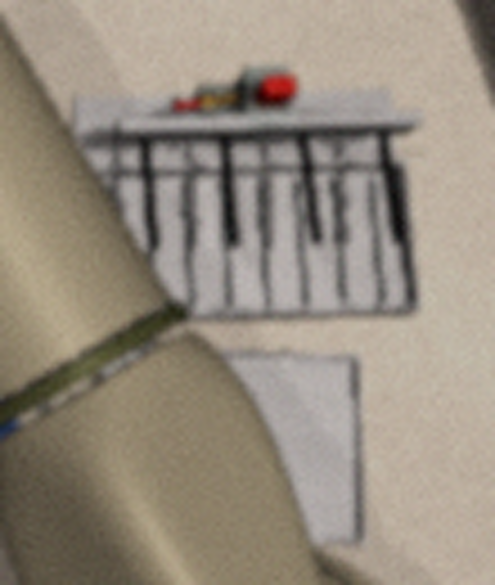

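```bash
python3 - <<'E'
from h import *
t=cv2.imread('pics/top0.png');s=cv2.imread('pics/scene0.png')
crop(t,305,220,377,276,10,'pics/k1.png');crop(s,108,168,198,233,8.5,'pics/k2.png')
E
```

```text
(no output)
```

View pics/k1.png

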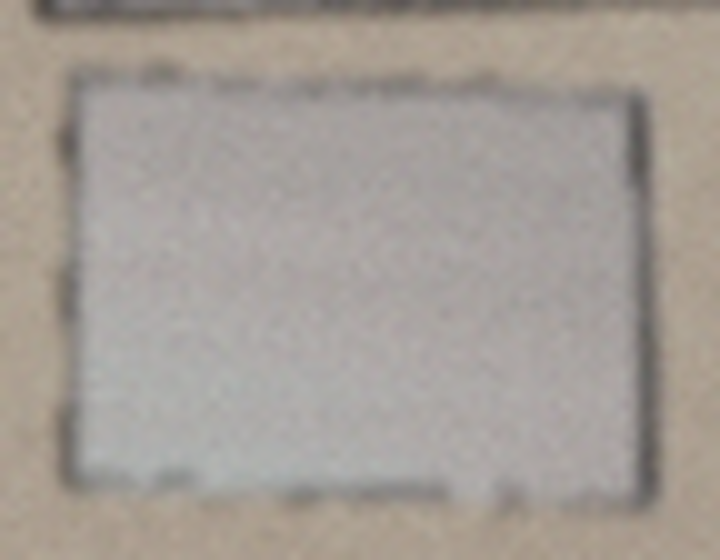

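View pics/k2.png

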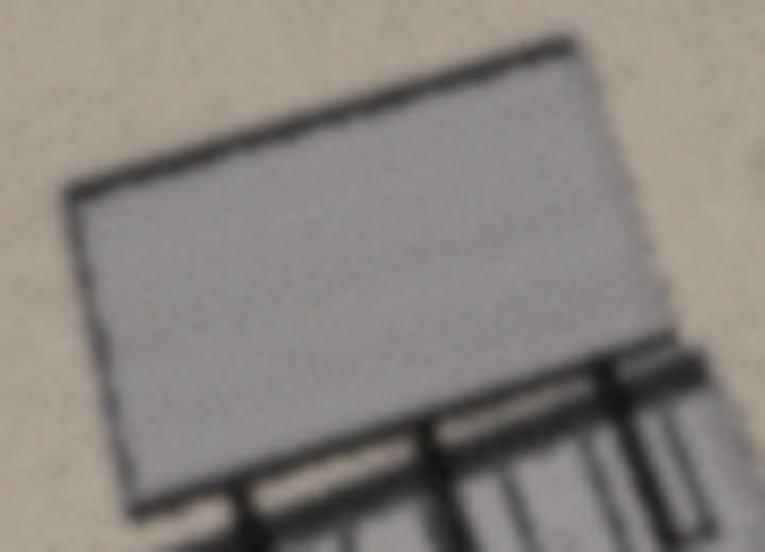

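```bash
python3 - <<'E'
from h import *
T=lambda x,y:((x+.5)/10-.5+305,(y+.5)/10-.5+220)
S=lambda x,y:((x+.5)/8.5-.5+108,(y+.5)/8.5-.5+168)
def rep(c):
    bl,br,fl,fr=c # back-left(+x,+y), back-right, front-left, front-right
    m=np.mean(c,0);yw=np.degrees(np.arctan2(-((bl+fl)-(br+fr))[0],((bl+fl)-(br+fr))[1]));yx=np.degrees(np.arctan2(((bl+br)-(fl+fr))[1],((bl+br)-(fl+fr))[0]))
    print(np.round(m,4),yw,yx,'size',np.linalg.norm((bl+br-fl-fr)[:2])/2,np.linalg.norm((bl-br+fl-fr)[:2])/2)
rep([onz('top',T(*p),.014) for p in[(68,72),(645,92),(62,490),(655,508)]])
rep([onz('scene',S(*p),z) for p,z in[((675,338),0),((130,520),0),((578,35),.014),((62,188),.014)]])
E
```

```text
[ 0.4255 -0.1803  0.014 ] 2.36421647052855 1.8878586866335223 size 0.13423879221668353 0.1895886912110637
[ 0.4263 -0.1824  0.007 ] 2.3963661449676756 1.3883693619664264 size 0.12855016614177767 0.18763885253337934
```

Emit:
move_arm --claw '[0, 0, 0, 0, 0, 0, 0, 0]' --dp '[[-0.12, 0.16, 0], [-0.12, 0.192, 0], [-0.12, 0.193, 0], [-0.12, 0.193, 0], [-0.12, 0.194, 0.03], [-0.12, 0.194, 0.03], [-0.12, 0.194, 0.05], [-0.12, 0.195, 0.05]]' --turn '[[0, 0, 0.005], [0, 0, 0.005], [0, 0, 0.005], [0, 0, 0.005], [0, 0, 0.005], [0, 0, 0.005], [0, 0, 0.005], [0, 0, 0.005]]'

```text
clock: 15.78
position: [0.5126, -0.0992, 0.2508]
ee_rot: [1.0, 0.017, -0.0, 0.0]
ft_force: [1.0, -0.7, -2.3]
grip_width: 0.119
```

```bash
python3 - <<'E'
from h import *
go([.4765,-.179,.12],2.2)
E
```

```text
t 15.78 at [ 0.5126 -0.0992  0.2508] psi 2.0 j7 0.01 F [ 1.  -0.7 -2.3] grip 0.119
total dp [-0.1937  0.3921  0.6543] turn [ 0.0012  0.0007 -0.0047] n 4
0 dp [-0.048, 0.098, 0.164] turn [0.0, 0.0, -0.001]
```

Emit:
move_arm --claw '[0, 0, 0, 0, 0, 0]' --dp '[[-0.065, 0.13, 0.12], [-0.065, 0.13, 0.12], [-0.065, 0.13, 0.14], [0, 0, 0.14], [0, 0, 0.13], [0, 0, 0]]' --turn '[[0, 0, 0], [0, 0, 0], [0, 0, 0], [0, 0, 0], [0, 0, 0], [0, 0, 0]]'

```text
clock: 16.28
position: [0.4745, -0.1765, 0.1169]
ee_rot: [1.0, 0.017, -0.003, -0.001]
ft_force: [-0.6, 0.4, -0.9]
grip_width: 0.119
```

```bash
python3 - <<'E'
from h import *
go([.4765,-.179,.05],2.2)
s=snap('scene','l');t=snap('top','l')
crop(s,95,130,235,250,5,'pics/l2.png');crop(t,290,150,400,280,4.5,'pics/l1.png')
E
```

```text
t 16.28 at [ 0.4745 -0.1765  0.1169] psi 2.0 j7 0.11 F [-0.6  0.4 -0.9] grip 0.119
total dp [0.012  0.0136 0.3343] turn [-0.004   0.0087 -0.0053] n 2
0 dp [0.006, 0.007, 0.167] turn [-0.002, 0.004, -0.003]
```

View pics/l2.png

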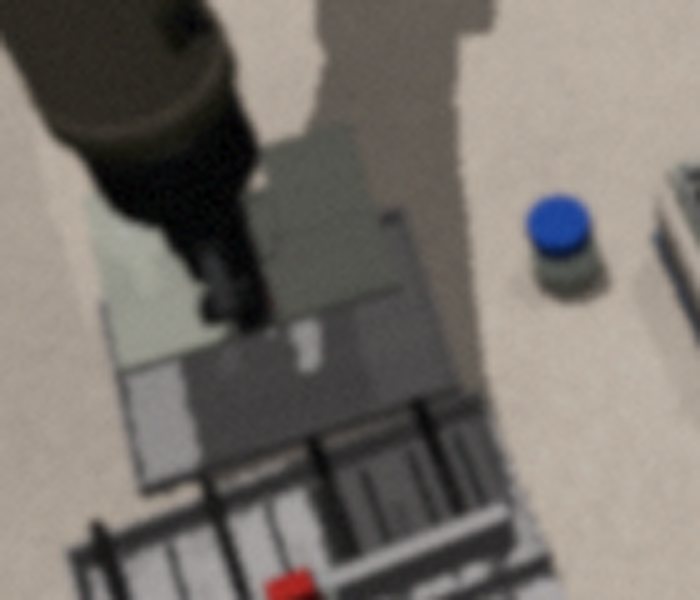

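View pics/l1.png

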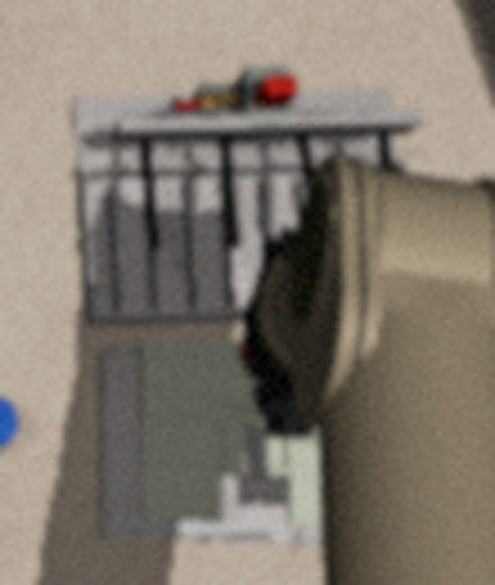

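Emit:
move_arm --claw '[0, 0, 0, 0, 0]' --dp '[[0.006, 0.007, 0.12], [0.006, 0.007, 0.12], [0, 0, 0.11], [0, 0, 0.07], [0, 0, 0]]' --turn '[[-0.002, 0.004, -0.003], [-0.002, 0.004, -0.003], [0, 0, 0], [0, 0, 0], [0, 0, 0]]'

```text
clock: 16.8
position: [0.4805, -0.1794, 0.0367]
ee_rot: [1.0, 0.02, 0.002, 0.001]
ft_force: [-0.5, 0.1, -1.2]
grip_width: 0.114
```

```bash
python3 - <<'E'
from h import *
go([.4765,-.179,.018],2.2)
s=snap('scene','m');t=snap('top','m')
crop(s,95,130,235,250,5,'pics/m2.png')
E
```

```text
t 16.8 at [ 0.4805 -0.1794  0.0367] psi 2.3 j7 0.02 F [-0.5  0.1 -1.2] grip 0.114
total dp [-0.0205 -0.0029  0.0932] turn [ 0.0028 -0.0058  0.0029] n 1
0 dp [-0.02, -0.003, 0.093] turn [0.003, -0.006, 0.003]
```

View pics/m2.png

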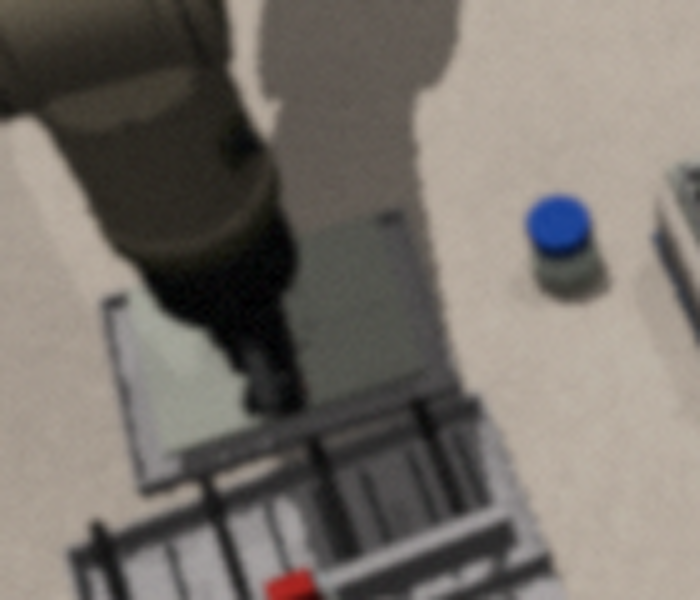

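Emit:
move_arm --claw '[0, 0, 0]' --dp '[[-0.015, -0.003, 0.02], [0, 0, 0], [0, 0, 0]]' --turn '[[0.002, -0.004, 0.002], [0, 0, 0], [0, 0, 0]]'

```text
clock: 17.15
position: [0.4785, -0.1797, 0.0344]
ee_rot: [1.0, 0.019, 0.002, 0.001]
ft_force: [1.0, -0.5, -1.3]
grip_width: 0.121
```

```bash
python3 - <<'E'
from h import *
go([.4765,-.179,.018],2.2)
s=cv2.imread('pics/scenem.png')
s=snap('scene','n')
crop(s,110,165,195,235,9,'pics/n2.png')
E
```

```text
t 17.15 at [ 0.4785 -0.1797  0.0344] psi 2.2 j7 0.02 F [ 1.  -0.5 -1.3] grip 0.121
total dp [-0.0101 -0.004   0.082 ] turn [ 0.0032 -0.0051  0.0001] n 1
0 dp [-0.01, -0.004, 0.082] turn [0.003, -0.005, 0.0]
```

View pics/n2.png

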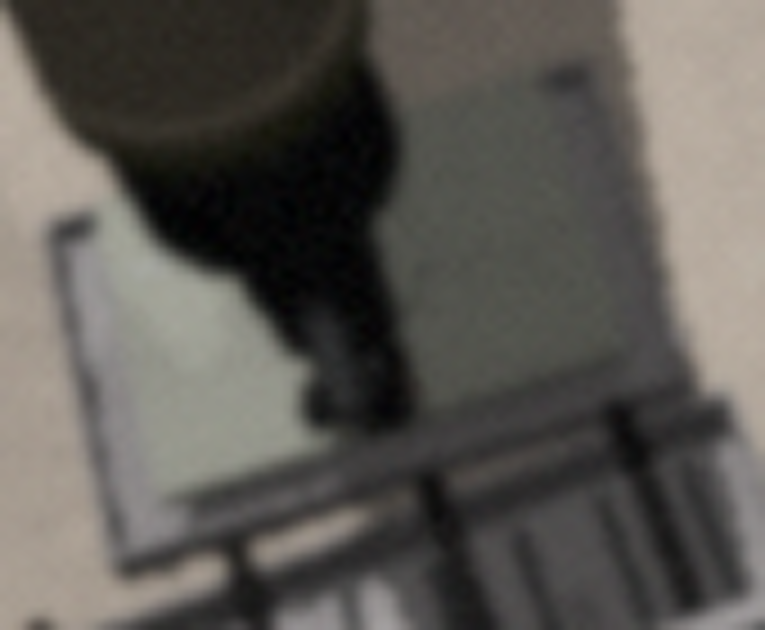

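```bash
python3 - <<'E'
from h import *
S=lambda x,y:((x+.5)/9-.5+110,(y+.5)/9-.5+165)
a=onz('scene',S(172,498),.0297);b=onz('scene',S(635,350),.0297)
print(a,b,(a+b)/2,np.degrees(np.arctan2(-(b-a)[0],(b-a)[1])),np.linalg.norm(a-b))
for p in[(120,570),(690,390)]: print('tray back z0',onz('scene',S(*p),0))
for p in[(50,225),(583,65)]: print('tray front top',onz('scene',S(*p),.014))
E
```

```text
[ 0.49074216 -0.24904515  0.0297    ] [ 0.48496442 -0.10138011  0.0297    ] [ 0.48785329 -0.17521263  0.0297    ] 2.2406881100216243 0.14777803300287334
tray back z0 [ 0.49271342 -0.274751    0.        ]
tray back z0 [ 4.86901923e-01 -8.89801098e-02 -1.11022302e-16]
tray front top [ 0.36488997 -0.27626238  0.014     ]
tray front top [ 0.35817278 -0.09451846  0.014     ]
```

Emit:
move_arm --claw '[0, 0, 0, 0]' --dp '[[-0.012, 0.01, 0.02], [0, 0, 0.03], [0, 0, 0.025], [0, 0, 0]]' --turn '[[0.003, -0.005, 0], [0, 0, 0], [0, 0, 0], [0, 0, 0]]'

```text
clock: 17.53
position: [0.475, -0.1813, 0.0173]
ee_rot: [1.0, 0.019, -0.001, -0.001]
ft_force: [-0.2, -1.3, -1.1]
grip_width: 0.118
```

```bash
python3 - <<'E'
from h import *
go([.4763,-.181,.017],2.2)
s=snap('scene','o');t=snap('top','o')
crop(s,110,165,195,235,9,'pics/o2.png')
E
```

```text
t 17.53 at [ 0.475  -0.1813  0.0173] psi 2.2 j7 0.01 F [-0.2 -1.3 -1.1] grip 0.118
total dp [ 0.0065 -0.0014  0.0013] turn [-0.0021  0.003   0.0001] n 1
0 dp [0.006, -0.001, 0.001] turn [-0.002, 0.003, 0.0]
```

View pics/o2.png

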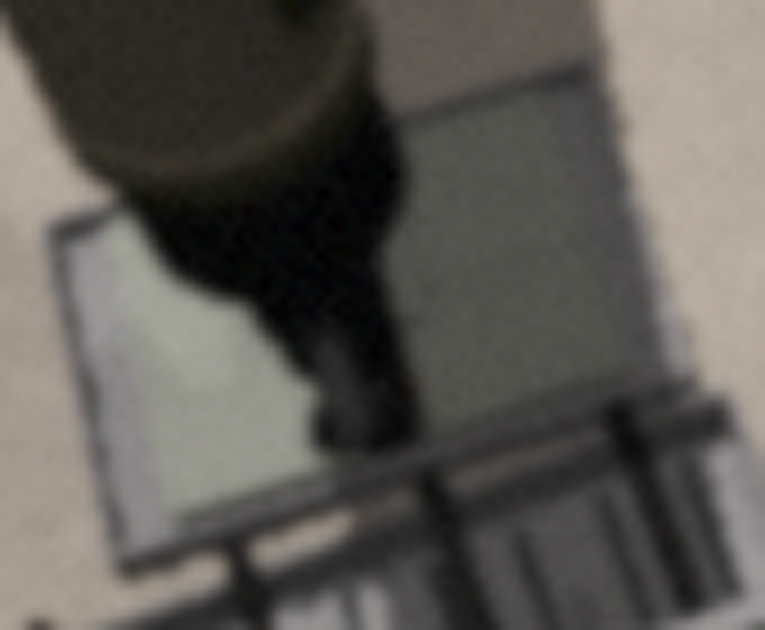

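Clamp lies inside the tray outline, a few mm up. Release and rise.

Emit:
move_arm --claw '[0.25, 0.25, 0.25, 0.25, 0.25, 0.25, 0.25, 0.25]' --dp '[[0.003, 0, 0.005], [0, 0, 0], [0, 0, 0], [0, 0, -0.06], [0, 0, -0.15], [0, 0, -0.2], [0, 0, -0.2], [0, 0, -0.2]]' --turn '[[0, 0, 0], [0, 0, 0], [0, 0, 0], [0, 0, 0], [0, 0, 0], [0, 0, 0], [0, 0, 0], [0, 0, 0]]'

```text
clock: 18.3
position: [0.4764, -0.1808, 0.1823]
ee_rot: [1.0, 0.02, -0.0, -0.0]
ft_force: [0.4, -2.0, -0.0]
grip_width: 0.249
```

Emit:
move_arm --claw '[0.25, 0.25, 0.25, 0.25, 0.25, 0.25, 0.25]' --dp '[[0, 0, -0.2], [0, 0, -0.2], [0.15, 0, -0.05], [0.17, 0, 0], [0.17, 0, 0], [0.17, 0, 0], [0.17, 0, 0]]' --turn '[[0, 0, 0], [0, 0, 0], [0, 0, 0], [0, 0, 0], [0, 0, 0], [0, 0, 0], [0, 0, 0]]'

```text
clock: 18.88
position: [0.6438, -0.1754, 0.2704]
ee_rot: [1.0, 0.019, -0.0, -0.0]
ft_force: [0.1, 0.2, 1.2]
grip_width: 0.249
```

```bash
python3 - <<'E'
from h import *
go([.655,-.18,.25],95.5)
s=snap('scene','p');t=snap('top','p')
crop(s,95,130,235,250,5,'pics/p2.png');crop(t,290,150,400,280,4.5,'pics/p1.png')
E
```

```text
t 18.88 at [ 0.6438 -0.1754  0.2704] psi 2.2 j7 -0.01 F [0.1 0.2 1.2] grip 0.249
total dp [0.0552 0.0254 0.1018] turn [-9.0000e-04 -2.0000e-04 -2.0741e+00] n 14
0 dp [0.004, 0.002, 0.007] turn [-0.0, -0.0, -0.148]
1 dp [0.004, 0.002, 0.007] turn [-0.0, -0.0, -0.148]
2 dp [0.003, 0.003, 0.007] turn [-0.0, -0.0, -0.148]
3 dp [0.003, 0.003, 0.007] turn [-0.0, -0.0, -0.148]
4 dp [0.003, 0.003, 0.007] turn [-0.0, -0.0, -0.148]
5 dp [0.002, 0.004, 0.007] turn [-0.0, -0.0, -0.148]
6 dp [0.002, 0.004, 0.007] turn [-0.0, -0.0, -0.148]
7 dp [0.001, 0.004, 0.007] turn [-0.0, -0.0, -0.148]
8 dp [0.001, 0.004, 0.007] turn [-0.0, -0.0, -0.148]
9 dp [0.0, 0.004, 0.007] turn [-0.0, -0.0, -0.148]
10 dp [-0.0, 0.004, 0.007] turn [-0.0, -0.0, -0.148]
11 dp [-0.001, 0.004, 0.007] turn [-0.0, -0.0, -0.148]
12 dp [-0.001, 0.004, 0.007] turn [-0.0, -0.0, -0.148]
13 dp [-0.002, 0.004, 0.007] turn [-0.0, -0.0, -0.148]
```

View pics/p2.png

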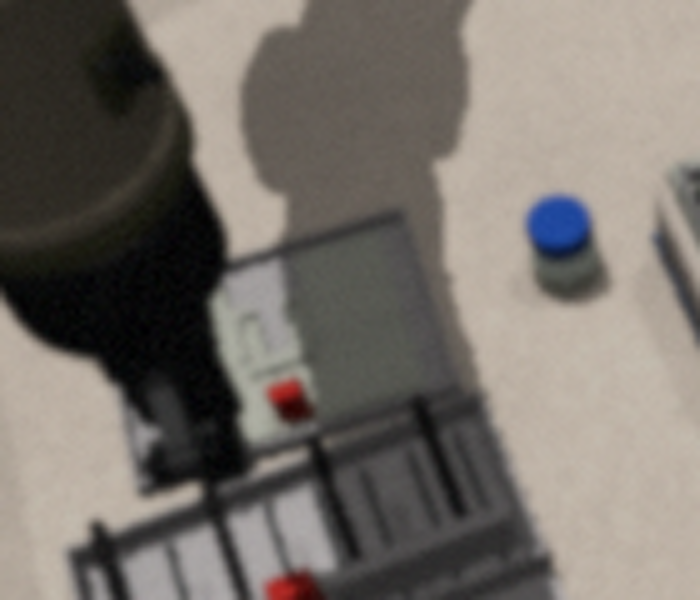

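View pics/p1.png

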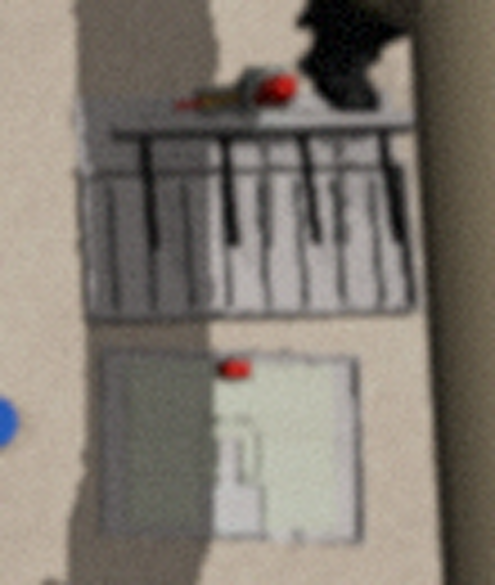

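```bash
python3 - <<'E'
from h import *
go([.655,-.1795,.20],5.5)
E
```

```text
t 18.98 at [ 0.6453 -0.173   0.2678] psi 2.4 j7 -0.01 F [-0.5 -0.2 -0.7] grip 0.251
total dp [0.0475 0.036  0.3388] turn [-0.0065  0.0019 -0.069 ] n 2
0 dp [0.024, 0.018, 0.169] turn [-0.003, 0.001, -0.034]
1 dp [0.023, 0.018, 0.169] turn [-0.003, 0.001, -0.034]
```

Emit:
move_arm --claw '[0.4, 0.4, 0.4, 0.4]' --dp '[[0.024, 0.018, 0.1], [0.023, 0.018, 0.13], [0, 0, 0.1], [0, 0, 0]]' --turn '[[-0.003, 0, -0.034], [-0.003, 0, -0.034], [0, 0, 0], [0, 0, 0]]'

```text
clock: 19.32
position: [0.6501, -0.1823, 0.2001]
ee_rot: [0.999, 0.046, -0.003, 0.001]
ft_force: [-1.1, -0.3, 0.3]
grip_width: 0.401
```

```bash
python3 - <<'E'
from h import *
go([.655,-.1795,.125],5.5)
s=snap('scene','q');t=snap('top','q')
crop(s,95,130,235,270,5,'pics/q2.png');crop(t,290,120,400,240,5,'pics/q1.png')
E
```

```text
t 19.32 at [ 0.6501 -0.1823  0.2001] psi 5.3 j7 0.02 F [-1.1 -0.3  0.3] grip 0.401
total dp [ 0.028  -0.0126  0.3753] turn [ 0.0028  0.0077 -0.0048] n 2
0 dp [0.014, -0.006, 0.188] turn [0.001, 0.004, -0.002]
```

View pics/q2.png

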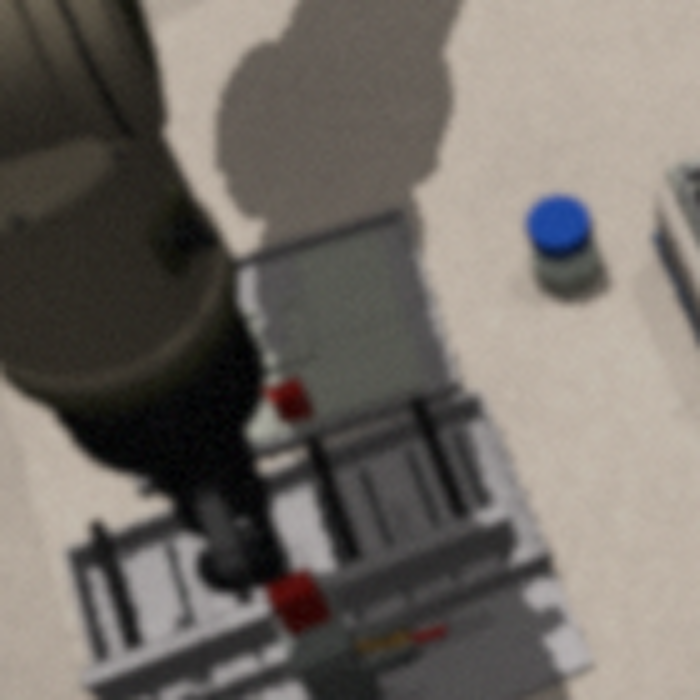

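View pics/q1.png

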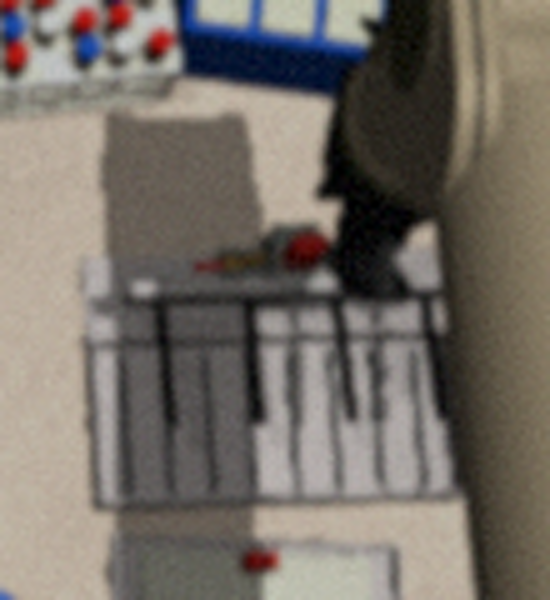

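Emit:
move_arm --claw '[0.4, 0.4, 0.4, 0.4, 0.4]' --dp '[[0.018, -0.01, 0.05], [0, 0, 0.05], [0, 0, 0], [0, 0, 0], [0, 0, 0]]' --turn '[[0.003, 0.006, -0.004], [0, 0, 0], [0, 0, 0], [0, 0, 0], [0, 0, 0]]'

```text
clock: 19.83
position: [0.6557, -0.1798, 0.1838]
ee_rot: [0.999, 0.048, 0.002, 0.001]
ft_force: [-0.5, 0.5, -0.4]
grip_width: 0.397
```

```bash
python3 - <<'E'
from h import *
go([.655,-.1795,.125],5.5)
E
```

```text
t 19.83 at [ 0.6557 -0.1798  0.1838] psi 5.5 j7 0.02 F [-0.5  0.5 -0.4] grip 0.397
total dp [-0.0048 -0.0021  0.2942] turn [ 0.0022 -0.0053 -0.001 ] n 2
0 dp [-0.002, -0.001, 0.147] turn [0.001, -0.003, -0.001]
```

Emit:
move_arm --claw '[0.4, 0.4, 0.4, 0.4, 0, 0, 0, 0]' --dp '[[-0.003, -0.002, 0.1], [0, 0, 0.1], [0, 0, 0.09], [0, 0, 0], [0, 0, 0], [0, 0, 0], [0, 0, 0], [0, 0, 0]]' --turn '[[0.001, -0.003, 0], [0, 0, 0], [0, 0, 0], [0, 0, 0], [0, 0, 0], [0, 0, 0], [0, 0, 0], [0, 0, 0]]' --grip_force 80

```text
clock: 20.5
position: [0.6549, -0.1796, 0.127]
ee_rot: [0.999, 0.048, 0.001, 0.001]
ft_force: [-4.3, 1.3, -0.7]
grip_width: 0.151
```

```bash
python3 - <<'E'
from h import *
go([.655,-.1795,.125],5.5)
s=snap('scene','r')
crop(s,95,130,235,270,5,'pics/r2.png')
E
```

```text
t 20.5 at [ 0.6549 -0.1796  0.127 ] psi 5.5 j7 -0.01 F [-4.3  1.3 -0.7] grip 0.151
total dp [ 0.0003 -0.0003  0.0098] turn [ 0.0019 -0.0014 -0.0008] n 1
0 dp [0.0, -0.0, 0.01] turn [0.002, -0.001, -0.001]
```

View pics/r2.png

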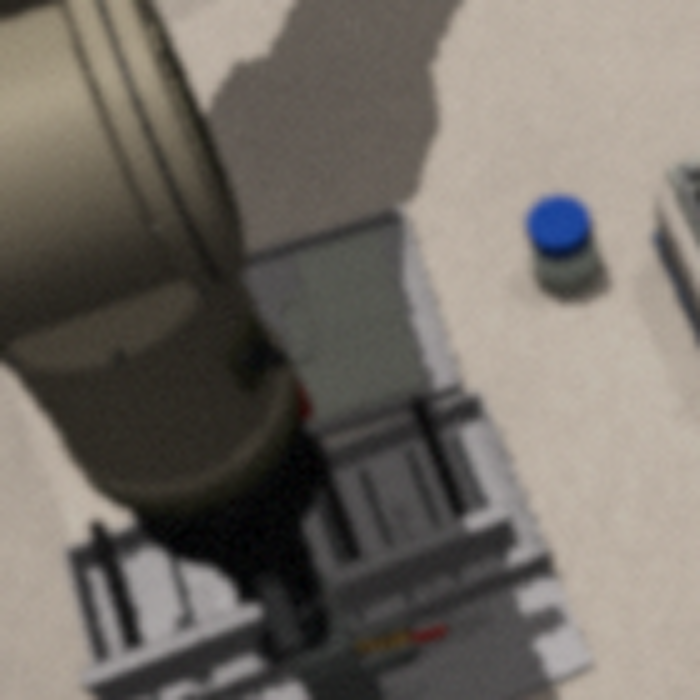

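Emit:
move_arm --claw '[0, 0, 0, 0, 0, 0]' --dp '[[0, 0, -0.05], [0, 0, -0.07], [0, 0, -0.08], [0, 0, -0.07], [0, 0, -0.055], [0, 0, 0]]' --turn '[[0, 0, 0], [0, 0, 0], [0, 0, 0], [0, 0, 0], [0, 0, 0], [0, 0, 0]]'

```text
clock: 21.05
position: [0.6549, -0.1795, 0.1939]
ee_rot: [0.999, 0.047, 0.001, 0.001]
ft_force: [-5.4, -0.3, -4.6]
grip_width: 0.148
```

```bash
python3 - <<'E'
from h import *
go([.655,-.1795,.187],5.5)
s=snap('scene','s')
crop(s,95,130,235,270,5,'pics/s2.png')
E
```

```text
t 21.05 at [ 0.6549 -0.1795  0.1939] psi 5.4 j7 0.02 F [-5.4 -0.3 -4.6] grip 0.148
total dp [ 0.0002 -0.0002  0.0346] turn [ 0.0026 -0.0027 -0.0013] n 1
0 dp [0.0, -0.0, 0.035] turn [0.003, -0.003, -0.001]
```

View pics/s2.png

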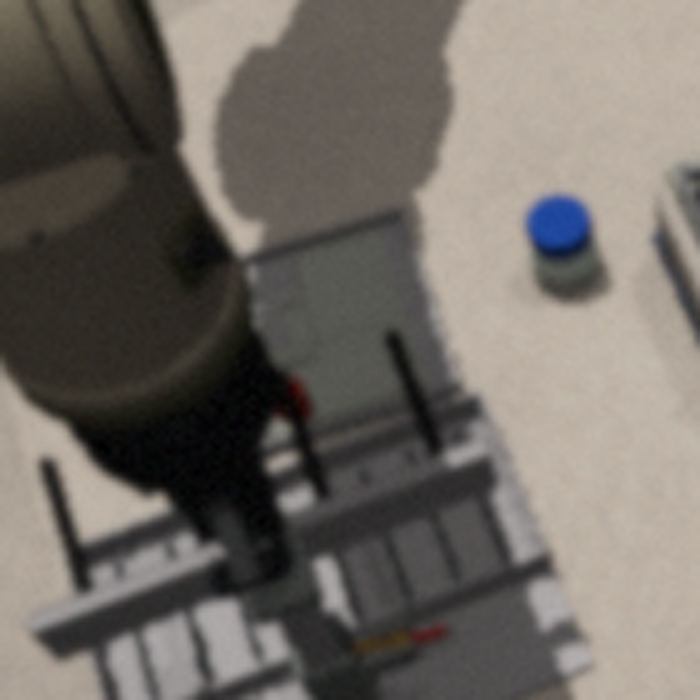

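Emit:
move_arm --claw '[0, 0, 0, 0]' --dp '[[0, 0, 0.015], [0, 0, 0.015], [0, 0, 0.008], [0, 0, 0]]' --turn '[[0, 0, 0], [0, 0, 0], [0, 0, 0], [0, 0, 0]]'

```text
clock: 21.43
position: [0.655, -0.1795, 0.1854]
ee_rot: [0.999, 0.047, 0.001, 0.001]
ft_force: [-11.1, 0.4, 9.4]
grip_width: 0.143
```

```bash
python3 - <<'E'
from h import *
go([.655,-.1795,.187],5.5)
E
```

```text
t 21.43 at [ 0.655  -0.1795  0.1854] psi 5.4 j7 0.02 F [-11.1   0.4   9.4] grip 0.143
total dp [ 0.0002 -0.0001 -0.0078] turn [ 0.0025 -0.0025 -0.0013] n 1
0 dp [0.0, -0.0, -0.008] turn [0.003, -0.002, -0.001]
```

Emit:
move_arm --claw '[0, 0.35, 0.35, 0.35, 0.35, 0.35, 0.35]' --dp '[[0, 0, -0.008], [0, 0, 0], [0, 0, 0], [0, 0, -0.1], [0, 0, -0.2], [0, 0, -0.2], [0, 0, -0.1]]' --turn '[[0, 0, 0], [0, 0, 0], [0, 0, 0], [0, 0, 0], [0, 0, 0], [0, 0, 0], [0, 0, 0]]'

```text
clock: 22.02
position: [0.6562, -0.1788, 0.3104]
ee_rot: [0.999, 0.048, 0.004, 0.001]
ft_force: [-0.2, 1.1, 0.9]
grip_width: 0.351
```

```bash
python3 - <<'E'
from h import *
go([.489,.149,.30],4)
s=snap('scene','u');t=snap('top','u')
crop(s,95,130,235,270,5,'pics/u2.png');crop(t,290,120,400,240,5,'pics/u1.png')
E
```

```text
t 22.02 at [ 0.6562 -0.1788  0.3104] psi 5.5 j7 0.06 F [-0.2  1.1  0.9] grip 0.351
total dp [-0.6767 -1.7111  0.0435] turn [ 0.0022 -0.0104  0.0324] n 9
0 dp [-0.075, -0.19, 0.005] turn [0.0, -0.001, 0.004]
1 dp [-0.076, -0.19, 0.005] turn [0.0, -0.001, 0.004]
2 dp [-0.076, -0.19, 0.005] turn [0.0, -0.001, 0.004]
3 dp [-0.077, -0.189, 0.005] turn [0.0, -0.001, 0.004]
4 dp [-0.077, -0.189, 0.005] turn [0.0, -0.001, 0.004]
5 dp [-0.078, -0.189, 0.005] turn [0.0, -0.001, 0.004]
6 dp [-0.078, -0.189, 0.005] turn [0.0, -0.001, 0.004]
7 dp [-0.079, -0.189, 0.006] turn [0.0, -0.001, 0.004]
8 dp [-0.079, -0.188, 0.006] turn [0.0, -0.001, 0.004]
```

View pics/u2.png

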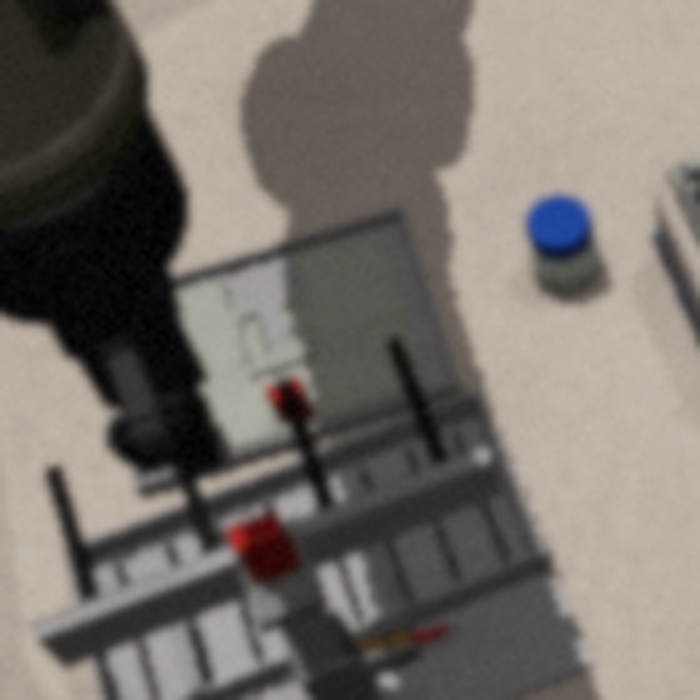

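View pics/u1.png

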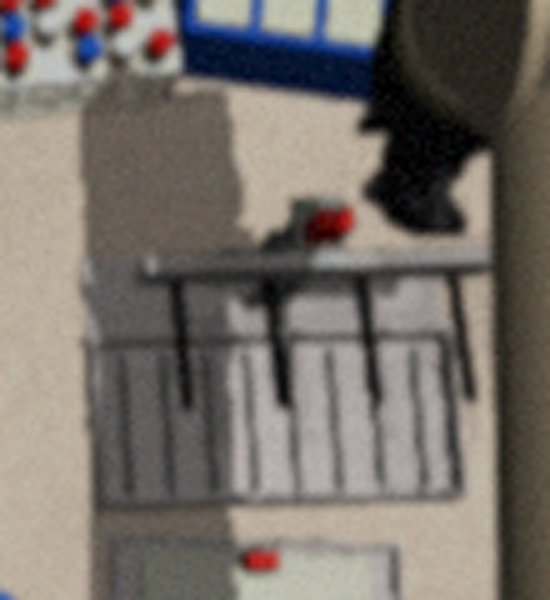

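```bash
python3 - <<'E'
from h import *
T=lambda x,y:((x+.5)/5-.5+290,(y+.5)/5-.5+120)
S=lambda x,y:((x+.5)/5-.5+95,(y+.5)/5-.5+130)
for p in[(187,406),(287,403),(377,400),(470,398)]: print('top tip',np.round(onz('top',T(*p),.163),4))
for p in[(395,343),(288,385),(52,470)]: print('sc tip',np.round(onz('scene',S(*p),.163),4))
from math import *
c,s=cos(radians(5.5)),sin(radians(5.5))
for y in(.084,.028,-.028,-.084): print('exp tip',[round(v,4) for v in(.5472+.010*c-y*s,-.1899+.010*s+y*c)],'pt',[round(v,4) for v in(.5472+.030*c-y*s,-.1899+.030*s+y*c)])
print('lug',onz('scene',S(256,533),.215))
E
```

```text
top tip [ 0.5491 -0.1071  0.163 ]
top tip [ 0.5553 -0.1661  0.163 ]
top tip [ 0.561  -0.2193  0.163 ]
top tip [ 0.5663 -0.2743  0.163 ]
sc tip [ 0.5493 -0.1072  0.163 ]
sc tip [ 0.5559 -0.1611  0.163 ]
sc tip [ 0.5658 -0.2746  0.163 ]
exp tip [0.5491, -0.1053] pt [0.569, -0.1034]
exp tip [0.5545, -0.1611] pt [0.5744, -0.1592]
exp tip [0.5598, -0.2168] pt [0.5797, -0.2149]
exp tip [0.5652, -0.2726] pt [0.5851, -0.2706]
lug [ 0.65776783 -0.18001081  0.215     ]
```

Emit:
move_arm --claw '[0.35, 0.35, 0.35, 0.35, 0.35, 0.35, 0.35, 0.35]' --dp '[[-0.075, -0.19, 0], [-0.076, -0.19, 0], [-0.076, -0.19, 0], [-0.077, -0.19, 0], [-0.077, -0.19, 0.01], [-0.078, -0.19, 0.01], [-0.078, -0.19, 0.01], [-0.079, -0.19, 0.01]]' --turn '[[0, 0, 0.005], [0, 0, 0.005], [0, 0, 0.005], [0, 0, 0.005], [0, 0, 0.005], [0, 0, 0.005], [0, 0, 0.005], [0, 0, 0.005]]'

```text
clock: 22.78
position: [0.5063, 0.1153, 0.2958]
ee_rot: [0.999, 0.032, 0.001, 0.001]
ft_force: [0.7, 0.5, -0.1]
grip_width: 0.35
```

```bash
python3 - <<'E'
from h import *
go([.4868,.148,.24],3.5)
E
```

```text
t 22.78 at [0.5063 0.1153 0.2958] psi 3.6 j7 -0.38 F [ 0.7  0.5 -0.1] grip 0.35
total dp [-0.0876 -0.1696  0.2784] turn [ 0.0014 -0.003   0.0029] n 2
0 dp [-0.044, -0.085, 0.139] turn [0.001, -0.002, 0.001]
```

Emit:
move_arm --claw '[0.35, 0.35, 0.35, 0.35, 0.35]' --dp '[[-0.044, -0.085, 0.1], [-0.044, -0.085, 0.1], [0, 0, 0.08], [0, 0, 0], [0, 0, 0]]' --turn '[[0, 0, 0], [0, 0, 0], [0, 0, 0], [0, 0, 0], [0, 0, 0]]'

```text
clock: 23.2
position: [0.4877, 0.1461, 0.2398]
ee_rot: [0.999, 0.032, 0.0, 0.0]
ft_force: [0.4, 0.6, 0.9]
grip_width: 0.348
```

```bash
python3 - <<'E'
from h import *
go([.4868,.148,.189],3.5)
s=snap('scene','v')
crop(s,200,80,350,215,5,'pics/v2.png')
E
```

```text
t 23.2 at [0.4877 0.1461 0.2398] psi 3.7 j7 -0.46 F [0.4 0.6 0.9] grip 0.348
total dp [-0.0039 -0.0099  0.2541] turn [ 0.0011 -0.0011  0.0035] n 2
0 dp [-0.002, -0.005, 0.127] turn [0.001, -0.001, 0.002]
```

View pics/v2.png

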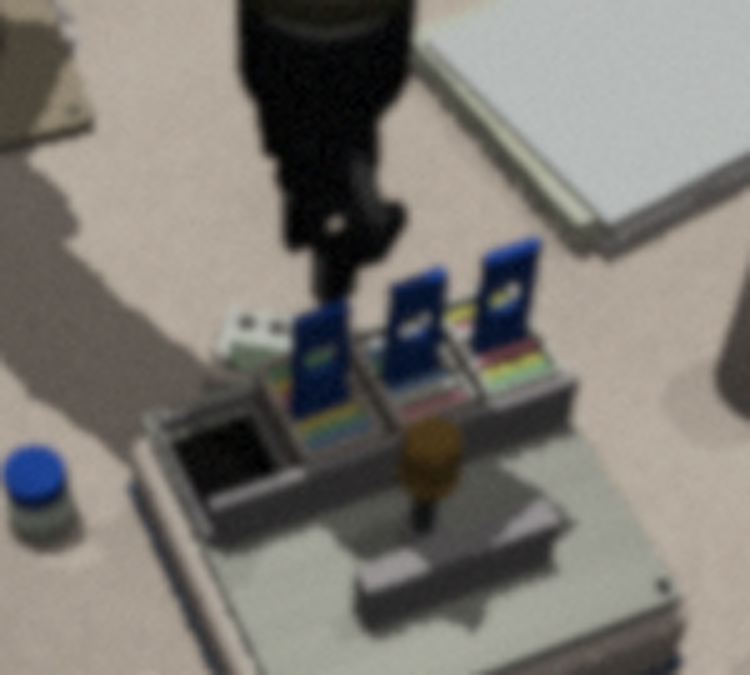

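Emit:
move_arm --claw '[0.35, 0.35, 0.35, 0.35, 0, 0, 0, 0]' --dp '[[-0.004, -0.01, 0.07], [0, 0, 0.1], [0, 0, 0.08], [0, 0, 0], [0, 0, 0], [0, 0, 0], [0, 0, 0], [0, 0, 0]]' --turn '[[0, 0, 0], [0, 0, 0], [0, 0, 0], [0, 0, 0], [0, 0, 0], [0, 0, 0], [0, 0, 0], [0, 0, 0]]' --grip_force 30

```text
clock: 23.92
position: [0.4879, 0.1484, 0.1914]
ee_rot: [0.999, 0.032, 0.002, 0.0]
ft_force: [1.4, -1.0, 4.6]
grip_width: 0.083
```

Emit:
move_arm --claw '[0, 0, 0, 0, 0, 0]' --dp '[[0, 0, 0], [0, 0, -0.02], [0, 0, -0.08], [0, 0, -0.12], [0, 0, -0.12], [0, 0, 0]]' --turn '[[0, 0, 0], [0, 0, 0], [0, 0, 0], [0, 0, 0], [0, 0, 0], [0, 0, 0]]' --grip_force 70

```text
clock: 24.42
position: [0.4882, 0.1494, 0.2624]
ee_rot: [0.999, 0.032, 0.003, -0.0]
ft_force: [0.5, 1.1, -1.2]
grip_width: 0.068
```

```bash
python3 - <<'E'
from h import *
go([.535,-.276,.25],5.5)
s=snap('scene','w')
crop(s,200,50,350,200,5,'pics/w2.png')
E
```

```text
t 24.42 at [0.4882 0.1494 0.2624] psi 3.7 j7 -0.45 F [ 0.5  1.1 -1.2] grip 0.068
total dp [0.0967 2.1378 0.0629] turn [ 0.0003 -0.0088 -0.0405] n 11
0 dp [0.009, 0.194, 0.006] turn [0.0, -0.001, -0.004]
1 dp [0.008, 0.194, 0.006] turn [0.0, -0.001, -0.004]
2 dp [0.008, 0.194, 0.006] turn [0.0, -0.001, -0.004]
3 dp [0.007, 0.194, 0.006] turn [0.0, -0.001, -0.004]
4 dp [0.007, 0.194, 0.006] turn [0.0, -0.001, -0.004]
5 dp [0.006, 0.194, 0.006] turn [0.0, -0.001, -0.004]
6 dp [0.005, 0.194, 0.006] turn [0.0, -0.001, -0.004]
7 dp [0.005, 0.194, 0.006] turn [0.0, -0.001, -0.004]
8 dp [0.004, 0.194, 0.006] turn [0.0, -0.001, -0.004]
9 dp [0.004, 0.195, 0.006] turn [0.0, -0.001, -0.004]
10 dp [0.003, 0.195, 0.006] turn [0.0, -0.001, -0.004]
```

View pics/w2.png

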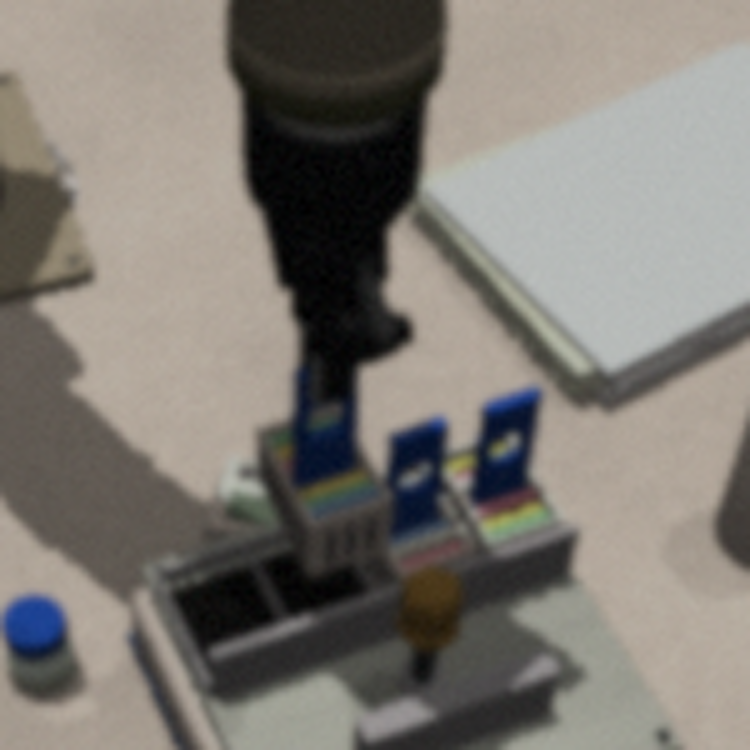

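Emit:
move_arm --claw '[0, 0, 0, 0, 0, 0, 0, 0]' --dp '[[0, 0.1, -0.03], [-0.005, 0.18, 0], [-0.008, 0.194, 0], [-0.008, 0.194, 0], [-0.008, 0.194, 0], [-0.008, 0.194, 0], [-0.008, 0.194, 0], [-0.008, 0.194, 0]]' --turn '[[0, 0, 0], [0, 0, -0.005], [0, 0, -0.005], [0, 0, -0.005], [0, 0, -0.005], [0, 0, -0.005], [0, 0, -0.005], [0, 0, -0.005]]'

```text
clock: 25.13
position: [0.497, -0.1425, 0.2635]
ee_rot: [0.999, 0.046, 0.0, 0.001]
ft_force: [1.2, 0.5, -0.5]
grip_width: 0.075
```

```bash
python3 - <<'E'
from h import *
go([.50,-.279,.22],5.5)
E
```

```text
t 25.13 at [ 0.497  -0.1425  0.2635] psi 5.2 j7 0.18 F [ 1.2  0.5 -0.5] grip 0.075
total dp [-0.0473  0.681   0.2184] turn [ 0.0014 -0.0005 -0.0061] n 4
0 dp [-0.012, 0.17, 0.055] turn [0.0, -0.0, -0.002]
```

Emit:
move_arm --claw '[0, 0, 0, 0, 0, 0, 0]' --dp '[[-0.012, 0.17, 0], [-0.012, 0.17, 0.05], [-0.012, 0.17, 0.08], [-0.012, 0.16, 0.08], [0, 0, 0.08], [0, 0, 0], [0, 0, 0]]' --turn '[[0, 0, 0], [0, 0, 0], [0, 0, -0.003], [0, 0, -0.003], [0, 0, 0], [0, 0, 0], [0, 0, 0]]'

```text
clock: 25.72
position: [0.5001, -0.2739, 0.2052]
ee_rot: [0.999, 0.048, -0.0, -0.001]
ft_force: [0.0, -0.1, -0.8]
grip_width: 0.075
```

```bash
python3 - <<'E'
from h import *
go([.51,-.279,.179],5.5)
s=snap('scene','x');t=snap('top','x')
crop(s,75,130,215,270,5,'pics/x2.png');crop(t,290,120,420,260,4.5,'pics/x1.png')
E
```

```text
t 25.72 at [ 0.5001 -0.2739  0.2052] psi 5.5 j7 0.34 F [ 0.  -0.1 -0.8] grip 0.075
total dp [0.0469 0.0304 0.1312] turn [-0.0019  0.0002  0.0006] n 1
0 dp [0.047, 0.03, 0.131] turn [-0.002, 0.0, 0.001]
```

View pics/x2.png

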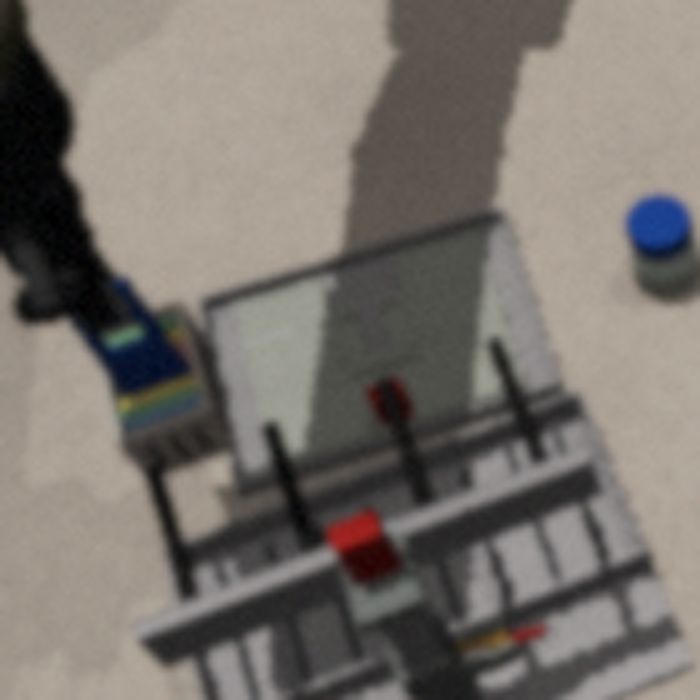

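View pics/x1.png

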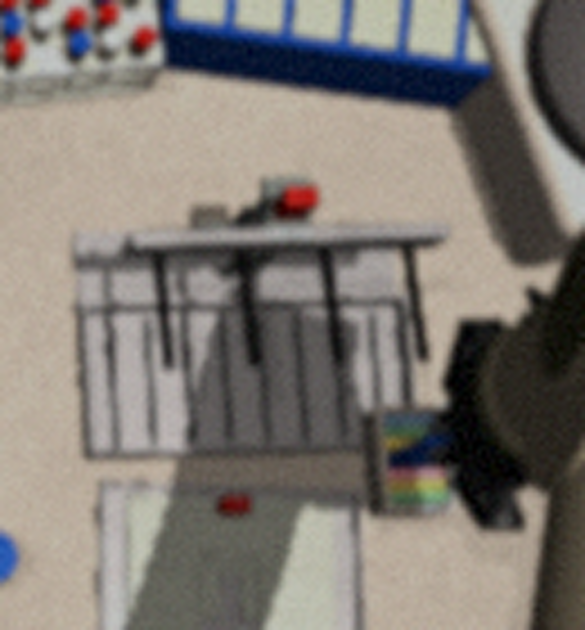

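```bash
python3 - <<'E'
from h import *
S=lambda x,y:((x+.5)/5-.5+75,(y+.5)/5-.5+130)
print('eye',onz('scene',S(124,336),.187))
# plate bottom visible edges at box top z .153
a,b=onz('scene',S(119,398),.153),onz('scene',S(190,374),.153)
print(a,b,(a+b)/2,np.degrees(np.arctan2(-(b-a)[0],(b-a)[1])))
for p in[(155,470),(272,428),(495,343)]:print('tips',onz('scene',S(*p),.163))
print('box bottom front corners', onz('scene',S(135,463),.12),onz('scene',S(232,435),.12))
E
```

```text
eye [ 0.50404994 -0.27248583  0.187     ]
[ 0.51421733 -0.28847585  0.153     ] [ 0.51169572 -0.2538931   0.153     ] [ 0.51295653 -0.27118447  0.153     ] 4.170364020400295
tips [ 0.56629288 -0.27327559  0.163     ]
tips [ 0.56151782 -0.21779354  0.163     ]
tips [ 0.54925825 -0.10715001  0.163     ]
box bottom front corners [ 0.53181455 -0.29464959  0.12      ] [ 0.53147926 -0.24659267  0.12      ]
```

```bash
python3 - <<'E'
from h import *
S1=lambda x,y:((x+.5)/5-.5+200,(y+.5)/5-.5+110)
def atx(n,px,x):
    o,d=ray(n,px);return o+d*(x-o[0])/d[0]
print('top back edge',atx('scene',S1(321,160),.4854))
print('bottom visible of plate front',atx('scene',S1(320,262),.4934))
print('eye visible centre',atx('scene',S1(320,208),.4934))
S=lambda x,y:((x+.5)/5-.5+75,(y+.5)/5-.5+130)
print('held: eye vis',atx('scene',S(124,336),.5053),'plate base',atx('scene',S(155,386),.5053))
E
```

```text
top back edge [0.4854     0.14921219 0.20572282]
bottom visible of plate front [0.4934     0.14741895 0.13011572]
eye visible centre [0.4934     0.14642855 0.1773143 ]
held: eye vis [ 0.5053     -0.27198881  0.1886834 ] plate base [ 0.5053     -0.27412877  0.14189276]
```

Emit:
move_arm --claw '[0, 0, 0, 0]' --dp '[[0, 0.032, 0.05], [0, 0, 0.058], [0, 0, 0], [0, 0, 0]]' --turn '[[0, 0, 0], [0, 0, 0], [0, 0, 0], [0, 0, 0]]'

```text
clock: 26.15
position: [0.5008, -0.2809, 0.1838]
ee_rot: [0.999, 0.048, 0.0, -0.0]
ft_force: [0.0, 0.1, -0.7]
grip_width: 0.07
```

```bash
python3 - <<'E'
from h import *
go([.58,-.2725,.1835],5.5)
s=snap('scene','y');t=snap('top','y')
crop(s,75,130,215,270,5,'pics/y2.png');crop(t,330,150,420,260,6,'pics/y1.png')
E
```

```text
t 26.15 at [ 0.5008 -0.2809  0.1838] psi 5.5 j7 0.33 F [ 0.   0.1 -0.7] grip 0.07
total dp [ 0.3983 -0.0035  0.0014] turn [-0.0002 -0.0002  0.0003] n 2
0 dp [0.199, -0.002, 0.001] turn [-0.0, -0.0, 0.0]
```

View pics/y2.png

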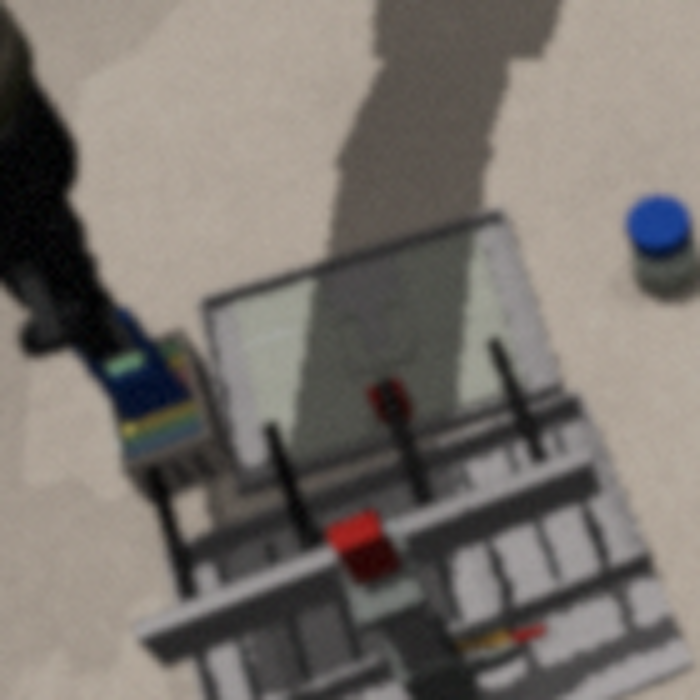

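View pics/y1.png

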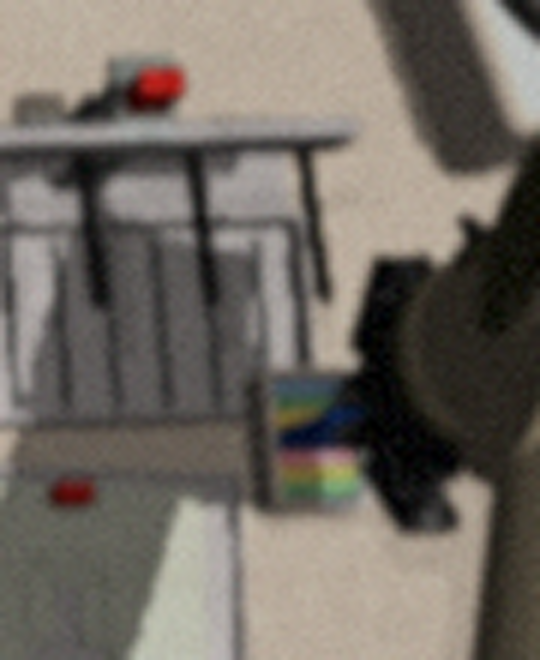

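Emit:
move_arm --claw '[0, 0, 0, 0, 0]' --dp '[[0.1, -0.003, 0], [0.1, 0, 0], [0.08, 0, 0], [0, 0, 0], [0, 0, 0]]' --turn '[[0, 0, 0], [0, 0, 0], [0, 0, 0], [0, 0, 0], [0, 0, 0]]'

```text
clock: 26.67
position: [0.5576, -0.2745, 0.1849]
ee_rot: [0.999, 0.049, 0.001, 0.0]
ft_force: [0.3, 0.0, -1.1]
grip_width: 0.069
```

```bash
python3 - <<'E'
from h import *
go([.585,-.272,.1835],5.5)
s=snap('scene','z');t=snap('top','z')
crop(s,75,150,175,270,6,'pics/z2.png')
E
```

```text
t 26.67 at [ 0.5576 -0.2745  0.1849] psi 5.6 j7 0.25 F [ 0.3  0.  -1.1] grip 0.069
total dp [0.1374 0.0008 0.0071] turn [ 0.0003 -0.0026  0.0018] n 1
0 dp [0.137, 0.001, 0.007] turn [0.0, -0.003, 0.002]
```

View pics/z2.png

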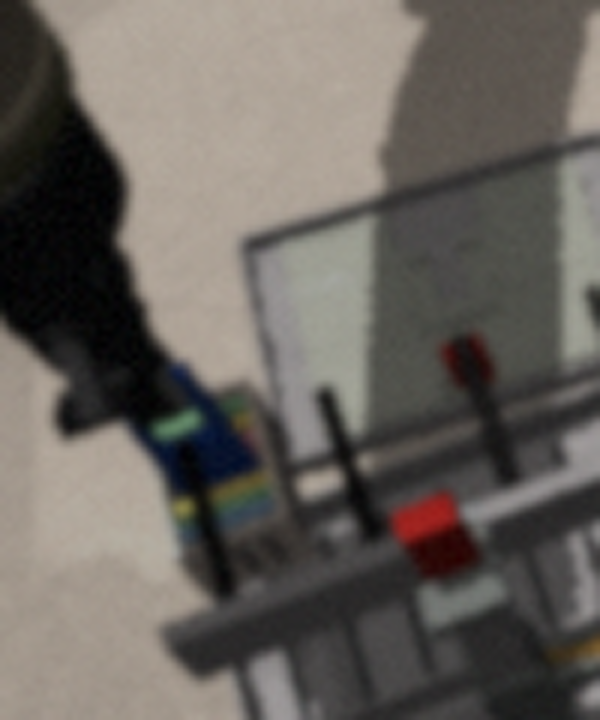

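```bash
python3 - <<'E'
from h import *
S=lambda x,y:((x+.5)/6-.5+75,(y+.5)/6-.5+150)
def atx(n,px,x):
    o,d=ray(n,px);return o+d*(x-o[0])/d[0]
for p in[(186,446),(186,450)]: print('tip',atx('scene',S(*p),.5655),onz('scene',S(*p),.163))
print('eye vis',atx('scene',S(176,425),.5628))
print('vis corners',[atx('scene',S(*p),.5628) for p in[(152,436),(198,413)]])
E
python3 - <<'E'
import cv2
s=cv2.imread('pics/scenez.png')[205:235,90:130]
cv2.imwrite('pics/z3.png',cv2.resize(s,None,fx=18,fy=18,interpolation=cv2.INTER_CUBIC))
E
```

```text
tip [ 0.5655     -0.27414285  0.16042952] [ 0.56712772 -0.27340536  0.163     ]
tip [ 0.5655     -0.27515175  0.15759595] [ 0.56890904 -0.27359986  0.163     ]
eye vis [ 0.5628     -0.27326579  0.17282449]
vis corners [array([ 0.5628    , -0.28350975,  0.16991342]), array([ 0.5628   , -0.2634322,  0.1767998])]
```

View pics/z3.png

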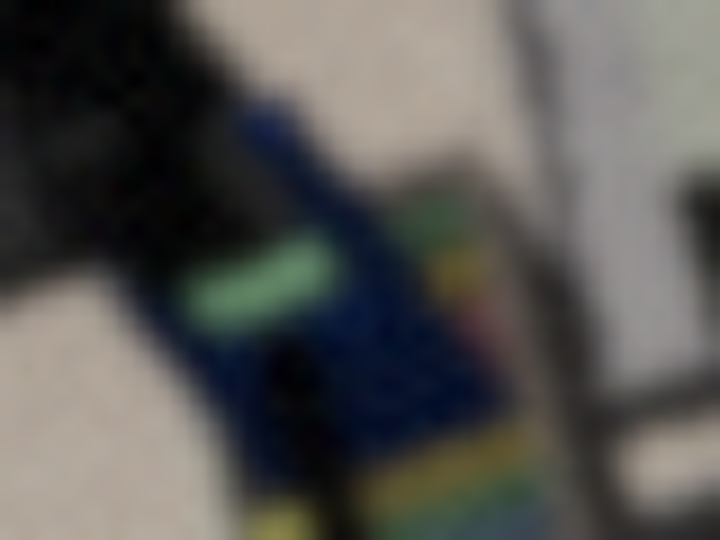

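Emit:
move_arm --claw '[0, 0, 0, 0, 0, 0]' --dp '[[0, 0.003, 0.025], [0, 0, 0], [0.04, 0, 0], [0.03, 0, 0], [0, 0, 0], [0, 0, 0]]' --turn '[[0, 0, 0], [0, 0, 0], [0, 0, 0], [0, 0, 0], [0, 0, 0], [0, 0, 0]]'

```text
clock: 27.27
position: [0.5715, -0.274, 0.1798]
ee_rot: [0.999, 0.048, 0.001, 0.0]
ft_force: [0.3, 1.1, -1.4]
grip_width: 0.072
```

```bash
python3 - <<'E'
from h import *
go([.587,-.272,.178],5.5)
s=snap('scene','aa')
crop(s,75,150,175,270,6,'pics/aa2.png')
E
```

```text
t 27.27 at [ 0.5715 -0.274   0.1798] psi 5.5 j7 0.24 F [ 0.3  1.1 -1.4] grip 0.072
total dp [ 0.078  -0.0026  0.0089] turn [ 0.0005 -0.0023  0.001 ] n 1
0 dp [0.078, -0.003, 0.009] turn [0.0, -0.002, 0.001]
```

View pics/aa2.png

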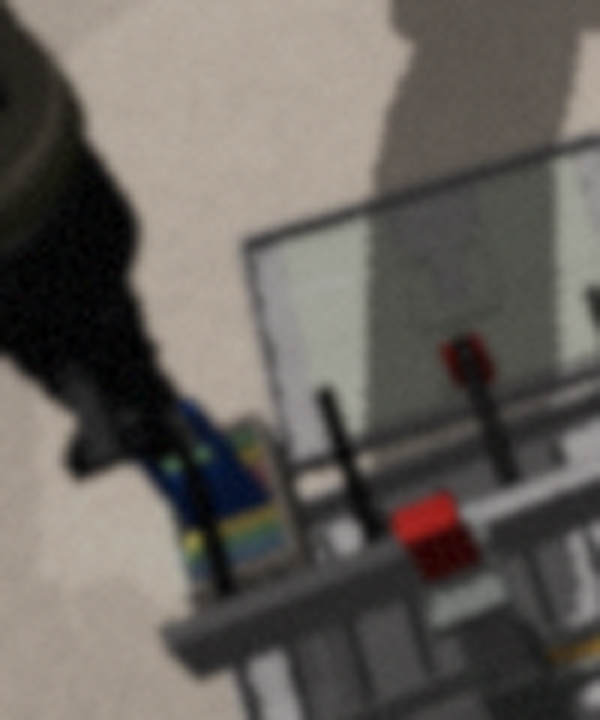

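Emit:
move_arm --claw '[0, 0, 0, 0, 0]' --dp '[[0.04, 0, 0.005], [0.045, 0, 0.007], [0, 0, 0], [0, 0, 0], [0, 0, 0]]' --turn '[[0, 0, 0], [0, 0, 0], [0, 0, 0], [0, 0, 0], [0, 0, 0]]'

```text
clock: 27.73
position: [0.588, -0.2726, 0.1772]
ee_rot: [0.999, 0.048, 0.001, 0.0]
ft_force: [0.2, 0.1, -1.6]
grip_width: 0.071
```

Emit:
move_arm --claw '[0, 0, 0, 0, 0]' --dp '[[0, 0, 0.012], [0, 0, 0.012], [0, 0, 0], [0, 0, 0], [0, 0, 0]]' --turn '[[0, 0, 0], [0, 0, 0], [0, 0, 0], [0, 0, 0], [0, 0, 0]]'

```text
clock: 28.15
position: [0.5878, -0.273, 0.1727]
ee_rot: [0.999, 0.048, 0.001, 0.0]
ft_force: [-0.2, -0.1, 0.3]
grip_width: 0.07
```

```bash
python3 - <<'E'
from h import *
go([.587,-.272,.178],5.5)
s=snap('scene','ab')
crop(s,75,150,175,270,6,'pics/ab2.png')
E
```

```text
t 28.15 at [ 0.5878 -0.273   0.1727] psi 5.5 j7 0.22 F [-0.2 -0.1  0.3] grip 0.07
total dp [-0.0035 -0.0051 -0.0267] turn [ 0.0012 -0.0019 -0.0002] n 1
0 dp [-0.004, -0.005, -0.027] turn [0.001, -0.002, -0.0]
```

View pics/ab2.png

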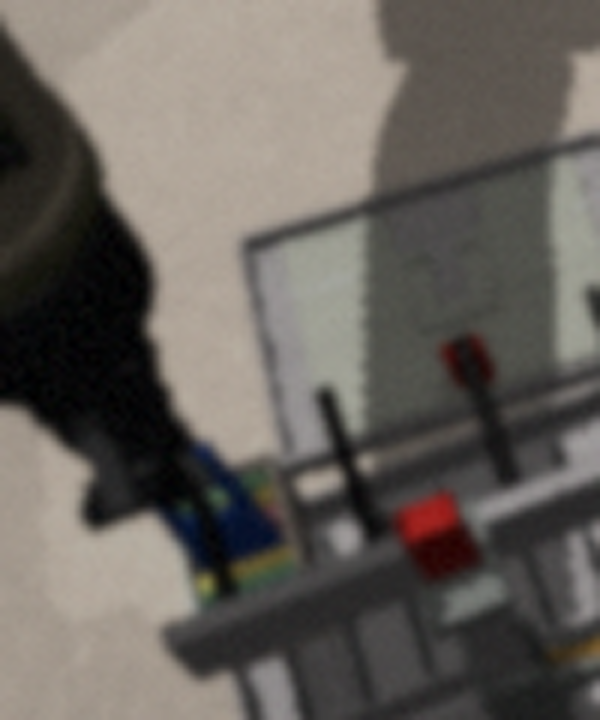

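Emit:
move_arm --claw '[0, 0, 0.06, 0.12, 0.2, 0.25, 0.25, 0.25]' --dp '[[0, 0, 0.003], [0, 0, 0], [0, 0, 0], [0, 0, 0], [0, 0, 0], [0, 0, -0.03], [0, 0, -0.08], [0, 0, -0.12]]' --turn '[[0, 0, 0], [0, 0, 0], [0, 0, 0], [0, 0, 0], [0, 0, 0], [0, 0, 0], [0, 0, 0], [0, 0, 0]]'

```text
clock: 28.87
position: [0.5868, -0.2726, 0.2168]
ee_rot: [0.999, 0.048, -0.001, -0.001]
ft_force: [0.1, 0.2, -0.5]
grip_width: 0.251
```

```bash
python3 - <<'E'
from h import *
go([.482,.202,.30],3.5)
s=snap('scene','ac')
crop(s,75,130,175,260,5,'pics/ac2.png')
E
```

```text
t 28.87 at [ 0.5868 -0.2726  0.2168] psi 5.5 j7 0.24 F [ 0.1  0.2 -0.5] grip 0.251
total dp [-0.2943 -2.4126 -0.413 ] turn [-0.0014  0.002   0.0447] n 13
0 dp [-0.023, -0.186, -0.032] turn [-0.0, 0.0, 0.003]
1 dp [-0.023, -0.186, -0.032] turn [-0.0, 0.0, 0.003]
2 dp [-0.024, -0.185, -0.032] turn [-0.0, 0.0, 0.003]
3 dp [-0.024, -0.185, -0.032] turn [-0.0, 0.0, 0.003]
4 dp [-0.025, -0.185, -0.032] turn [-0.0, 0.0, 0.003]
5 dp [-0.025, -0.185, -0.032] turn [-0.0, 0.0, 0.003]
6 dp [-0.026, -0.185, -0.032] turn [-0.0, 0.0, 0.003]
7 dp [-0.026, -0.185, -0.032] turn [-0.0, 0.0, 0.003]
8 dp [-0.027, -0.185, -0.032] turn [-0.0, 0.0, 0.003]
9 dp [-0.027, -0.185, -0.032] turn [-0.0, 0.0, 0.003]
10 dp [-0.028, -0.185, -0.032] turn [-0.0, 0.0, 0.003]
11 dp [-0.028, -0.185, -0.032] turn [-0.0, 0.0, 0.003]
12 dp [-0.029, -0.185, -0.032] turn [-0.0, 0.0, 0.003]
```

View pics/ac2.png

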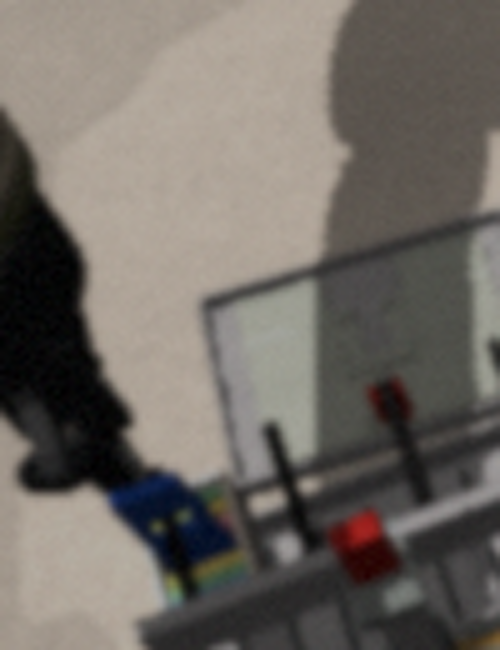

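Emit:
move_arm --claw '[0.35, 0.35, 0.35, 0.35, 0.35, 0.35, 0.35, 0.35]' --dp '[[0, 0, -0.2], [0, 0, -0.18], [-0.024, -0.185, 0], [-0.024, -0.185, 0], [-0.025, -0.185, 0], [-0.025, -0.185, 0], [-0.026, -0.185, 0], [-0.026, -0.185, 0]]' --turn '[[0, 0, 0], [0, 0, 0], [0, 0, 0.004], [0, 0, 0.004], [0, 0, 0.004], [0, 0, 0.004], [0, 0, 0.004], [0, 0, 0.004]]'

```text
clock: 29.58
position: [0.5376, -0.0525, 0.2942]
ee_rot: [0.999, 0.039, 0.001, 0.001]
ft_force: [0.3, 0.8, -0.3]
grip_width: 0.352
```

Emit:
move_arm --claw '[0.35, 0.35, 0.35, 0.35, 0.35, 0.35, 0.35]' --dp '[[-0.026, -0.185, 0], [-0.026, -0.185, 0], [-0.027, -0.185, 0], [-0.027, -0.185, 0], [-0.028, -0.185, 0], [-0.028, -0.185, 0], [0, 0, 0]]' --turn '[[0, 0, 0.004], [0, 0, 0.004], [0, 0, 0.004], [0, 0, 0.004], [0, 0, 0], [0, 0, 0], [0, 0, 0]]'

```text
clock: 30.17
position: [0.4874, 0.1733, 0.2947]
ee_rot: [0.999, 0.038, 0.001, -0.001]
ft_force: [-0.8, 1.4, 0.4]
grip_width: 0.352
```

```bash
python3 - <<'E'
from h import *
go([.4837,.2028,.24],3.7)
s=snap('scene','ad');t=snap('top','ad')
crop(s,75,130,345,290,2.9,'pics/ad2.png');crop(t,180,150,410,280,3.4,'pics/ad1.png')
E
```

```text
t 30.17 at [0.4874 0.1733 0.2947] psi 4.3 j7 -0.47 F [-0.8  1.4  0.4] grip 0.352
total dp [-0.0084 -0.1482  0.2736] turn [-0.0017 -0.0039  0.0134] n 2
0 dp [-0.004, -0.074, 0.137] turn [-0.001, -0.002, 0.007]
```

View pics/ad2.png

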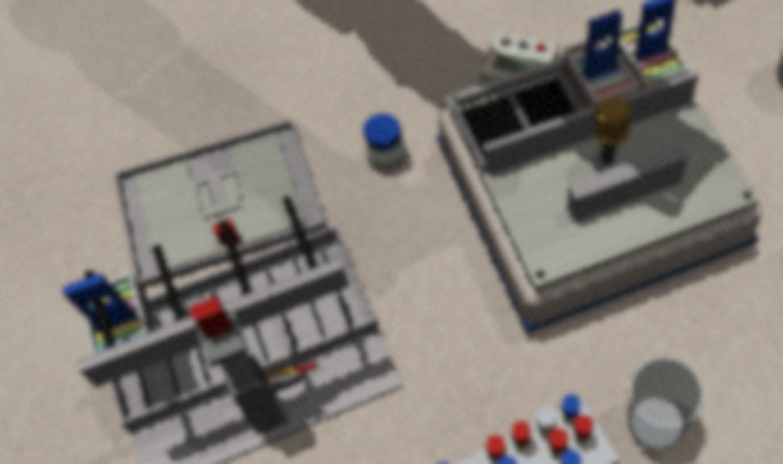

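View pics/ad1.png

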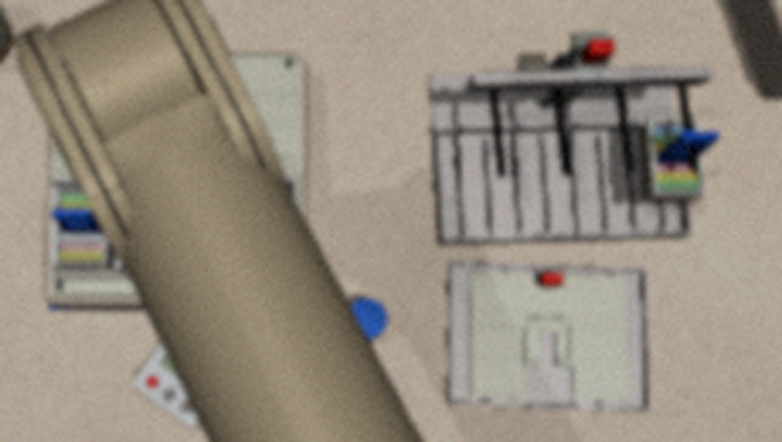

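Emit:
move_arm --claw '[0.35, 0.35, 0.35, 0.35, 0.35]' --dp '[[-0.004, -0.074, 0.09], [-0.004, -0.074, 0.09], [0, 0, 0.09], [0, 0, 0], [0, 0, 0]]' --turn '[[-0.001, -0.002, 0.006], [-0.001, -0.002, 0.006], [0, 0, 0], [0, 0, 0], [0, 0, 0]]'

```text
clock: 30.68
position: [0.4873, 0.1928, 0.2393]
ee_rot: [1.0, 0.027, -0.001, 0.001]
ft_force: [1.1, -0.2, 0.1]
grip_width: 0.351
```

```bash
python3 - <<'E'
from h import *
go([.4837,.2028,.19],3.7)
E
```

```text
t 30.68 at [0.4873 0.1928 0.2393] psi 3.1 j7 -0.58 F [ 1.1 -0.2  0.1] grip 0.351
total dp [-0.0145 -0.0514  0.2466] turn [ 0.0037  0.0037 -0.014 ] n 2
0 dp [-0.007, -0.026, 0.123] turn [0.002, 0.002, -0.007]
```

Emit:
move_arm --claw '[0.35, 0.35, 0.35, 0.35]' --dp '[[-0.0145, -0.051, 0], [0, 0, 0.07], [0, 0, 0], [0, 0, 0]]' --turn '[[0.003, 0.003, -0.01], [0, 0, 0], [0, 0, 0], [0, 0, 0]]'

```text
clock: 31.02
position: [0.4838, 0.2042, 0.2262]
ee_rot: [1.0, 0.031, 0.001, 0.0]
ft_force: [-0.5, -0.6, -0.0]
grip_width: 0.353
```

```bash
python3 - <<'E'
from h import *
go([.4837,.2028,.19],3.7)
s=snap('scene','ae')
crop(s,200,60,350,195,5,'pics/ae2.png')
E
```

```text
t 31.02 at [0.4838 0.2042 0.2262] psi 3.6 j7 -0.6 F [-0.5 -0.6 -0. ] grip 0.353
total dp [-0.0009  0.007   0.1812] turn [ 0.0001 -0.0015 -0.0024] n 1
0 dp [-0.001, 0.007, 0.181] turn [0.0, -0.001, -0.002]
```

View pics/ae2.png

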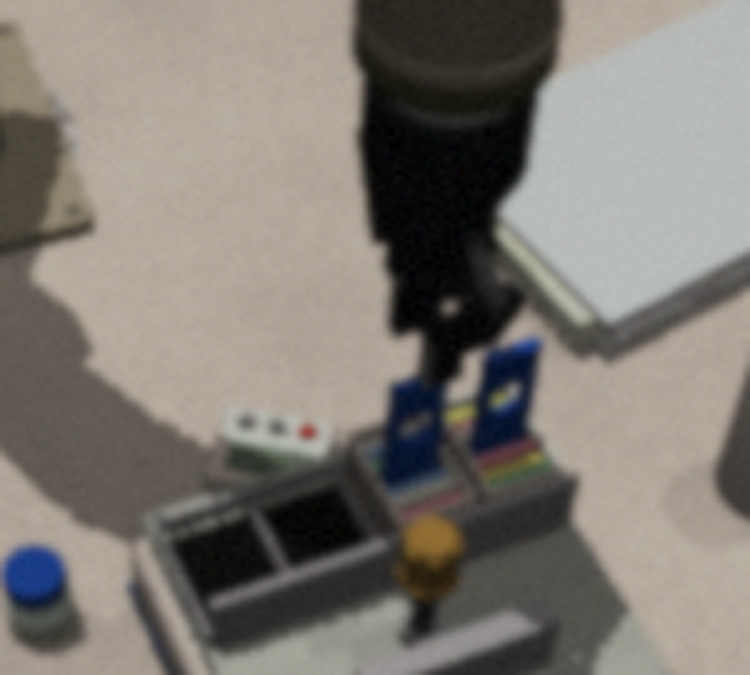

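```bash
python3 - <<'E'
from h import *
S=lambda p:((p[0]-200+.5)*5-.5,(p[1]-60+.5)*5-.5)
print('tip front face proj',[np.round(S(proj('scene',[.4838+.0295,.2042+y,.232])),0) for y in(-.011,0,.011)])
print('handle top ctr',S(proj('scene',[.4797,.2028,.207])))
s=cv2.imread('pics/sceneae.png')[120:165,270:315]
cv2.imwrite('pics/ae3.png',cv2.resize(s,None,fx=14,fy=14,interpolation=cv2.INTER_CUBIC))
E
```

```text
tip front face proj [array([425., 394.]), array([445., 389.]), array([466., 383.])]
handle top ctr (np.float64(415.03866951306446), np.float64(374.371443248268))
```

View pics/ae3.png

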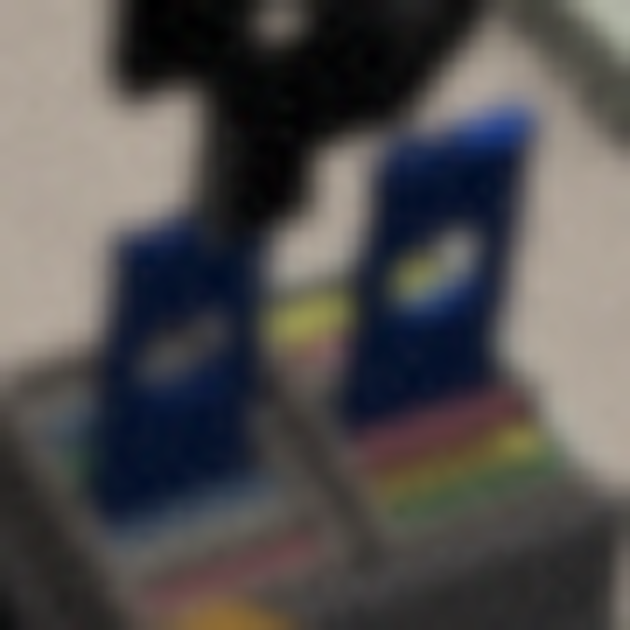

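Emit:
move_arm --claw '[0.35, 0.35, 0.35, 0.35, 0, 0, 0, 0]' --dp '[[0, 0.007, 0.06], [0, 0, 0.07], [0, 0, 0.05], [0, 0, 0], [0, 0, 0], [0, 0, 0], [0, 0, 0], [0, 0, 0]]' --turn '[[0, 0, 0], [0, 0, 0], [0, 0, 0], [0, 0, 0], [0, 0, 0], [0, 0, 0], [0, 0, 0], [0, 0, 0]]' --grip_force 30

```text
clock: 31.73
position: [0.4839, 0.203, 0.1899]
ee_rot: [1.0, 0.031, 0.001, -0.0]
ft_force: [-0.5, -1.0, -0.7]
grip_width: 0.08
```

Emit:
move_arm --claw '[0, 0, 0, 0, 0, 0, 0]' --dp '[[0, 0, 0], [0, 0, -0.02], [0, 0, -0.08], [0, 0, -0.12], [0, 0, -0.12], [0, 0, -0.05], [0, 0, 0]]' --turn '[[0, 0, 0], [0, 0, 0], [0, 0, 0], [0, 0, 0], [0, 0, 0], [0, 0, 0], [0, 0, 0]]' --grip_force 70

```text
clock: 32.32
position: [0.4845, 0.2036, 0.2697]
ee_rot: [1.0, 0.031, 0.002, -0.0]
ft_force: [0.5, -0.0, -1.7]
grip_width: 0.071
```

```bash
python3 - <<'E'
from h import *
go([.50,-.168,.27],5.5)
s=snap('scene','af')
crop(s,200,50,350,200,5,'pics/af2.png')
E
```

```text
t 32.32 at [0.4845 0.2036 0.2697] psi 3.6 j7 -0.57 F [ 0.5 -0.  -1.7] grip 0.071
total dp [-0.0397  1.8591 -0.0027] turn [-0.0008 -0.0056 -0.0421] n 10
0 dp [-0.004, 0.186, -0.0] turn [-0.0, -0.001, -0.004]
1 dp [-0.005, 0.186, -0.0] turn [-0.0, -0.001, -0.004]
2 dp [-0.005, 0.186, -0.0] turn [-0.0, -0.001, -0.004]
3 dp [-0.006, 0.186, -0.0] turn [-0.0, -0.001, -0.004]
4 dp [-0.006, 0.186, -0.0] turn [-0.0, -0.001, -0.004]
5 dp [-0.007, 0.186, -0.0] turn [-0.0, -0.001, -0.004]
6 dp [-0.008, 0.186, -0.0] turn [-0.0, -0.001, -0.004]
7 dp [-0.008, 0.186, -0.0] turn [-0.0, -0.001, -0.004]
8 dp [-0.009, 0.186, -0.0] turn [-0.0, -0.001, -0.004]
9 dp [-0.009, 0.186, -0.0] turn [-0.0, -0.001, -0.004]
```

View pics/af2.png

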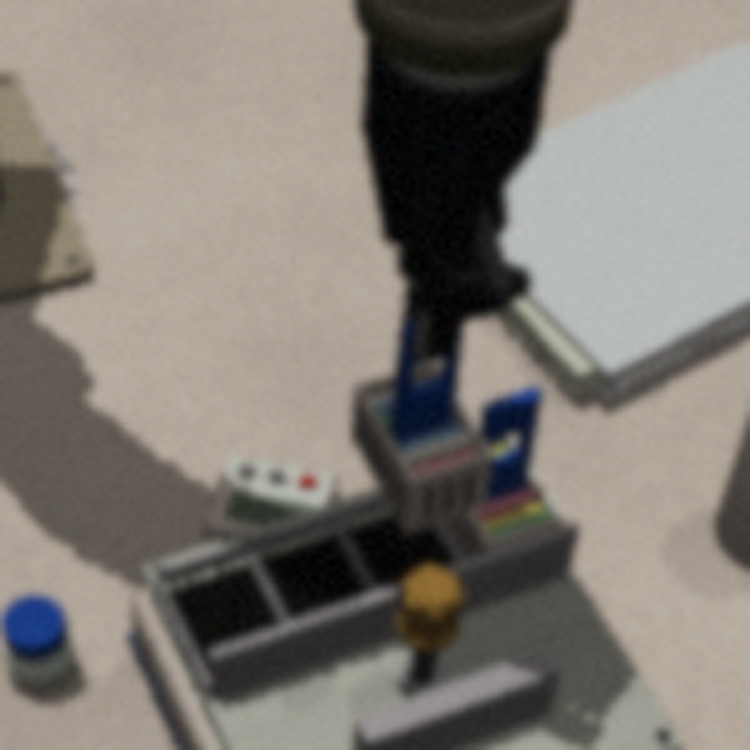

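Emit:
move_arm --claw '[0, 0, 0, 0, 0, 0, 0, 0]' --dp '[[0, 0.1, 0], [-0.005, 0.186, 0], [-0.01, 0.186, 0], [-0.01, 0.186, 0], [-0.01, 0.186, 0], [-0.01, 0.186, 0], [-0.01, 0.186, 0], [-0.01, 0.186, 0]]' --turn '[[0, 0, 0], [0, 0, -0.006], [0, 0, -0.006], [0, 0, -0.006], [0, 0, -0.006], [0, 0, -0.006], [0, 0, -0.006], [0, 0, -0.006]]'

```text
clock: 33.03
position: [0.4909, -0.0798, 0.266]
ee_rot: [0.999, 0.048, -0.001, 0.0]
ft_force: [1.2, -0.3, -0.5]
grip_width: 0.074
```

```bash
python3 - <<'E'
from h import *
go([.49,-.1686,.178],5.5)
E
```

```text
t 33.03 at [ 0.4909 -0.0798  0.266 ] psi 5.5 j7 0.11 F [ 1.2 -0.3 -0.5] grip 0.074
total dp [-0.0466  0.4416  0.4399] turn [ 0.0001  0.0014 -0.0003] n 3
0 dp [-0.016, 0.147, 0.147] turn [0.0, 0.0, -0.0]
```

Emit:
move_arm --claw '[0, 0, 0, 0, 0, 0, 0]' --dp '[[-0.016, 0.13, 0], [-0.016, 0.13, 0.1], [-0.016, 0.11, 0.14], [0, 0, 0.13], [0, 0, 0.06], [0, 0, 0], [0, 0, 0]]' --turn '[[0, 0, 0], [0, 0, 0], [0, 0, 0], [0, 0, 0], [0, 0, 0], [0, 0, 0], [0, 0, 0]]'

```text
clock: 33.62
position: [0.4895, -0.151, 0.1813]
ee_rot: [0.999, 0.049, -0.0, -0.001]
ft_force: [0.6, -0.4, -0.8]
grip_width: 0.074
```

```bash
python3 - <<'E'
from h import *
go([.55,-.163,.178],5.5)
E
```

```text
t 33.62 at [ 0.4895 -0.151   0.1813] psi 5.6 j7 0.18 F [ 0.6 -0.4 -0.8] grip 0.074
total dp [0.2954 0.089  0.0162] turn [-0.0015  0.0003  0.0022] n 2
0 dp [0.148, 0.045, 0.008] turn [-0.001, 0.0, 0.001]
```

Emit:
move_arm --claw '[0, 0, 0, 0, 0, 0]' --dp '[[0, 0.089, 0.01], [0, 0, 0], [0.1, 0, 0], [0.1, 0, 0], [0.07, 0, 0], [0, 0, 0]]' --turn '[[0, 0, 0], [0, 0, 0], [0, 0, 0], [0, 0, 0], [0, 0, 0], [0, 0, 0]]'

```text
clock: 34.12
position: [0.5478, -0.1638, 0.1808]
ee_rot: [0.999, 0.049, 0.002, -0.0]
ft_force: [-0.6, 0.2, -2.1]
grip_width: 0.074
```

Emit:
move_arm --claw '[0, 0]' --dp '[[0, 0, 0], [0, 0, 0]]' --turn '[[0, 0, 0], [0, 0, 0]]'

```text
clock: 34.28
position: [0.545, -0.1647, 0.1802]
ee_rot: [0.999, 0.048, 0.001, 0.0]
ft_force: [0.4, -0.3, -1.3]
grip_width: 0.074
```

```bash
python3 - <<'E'
from h import *
go([.55,-.163,.178],5.5)
s=snap('scene','ag')
s=s[175:240,100:170]
cv2.imwrite('pics/ag3.png',cv2.resize(s,None,fx=10,fy=9.2,interpolation=cv2.INTER_CUBIC))
cv2.imwrite('pics/ag3.png',cv2.resize(s,None,fx=9,fy=9,interpolation=cv2.INTER_CUBIC))
E
```

```text
t 34.28 at [ 0.545  -0.1647  0.1802] psi 5.5 j7 0.12 F [ 0.4 -0.3 -1.3] grip 0.074
total dp [ 0.0256 -0.0062  0.0108] turn [ 0.0006 -0.0015  0.0005] n 1
0 dp [0.026, -0.006, 0.011] turn [0.001, -0.002, 0.0]
```

View pics/ag3.png

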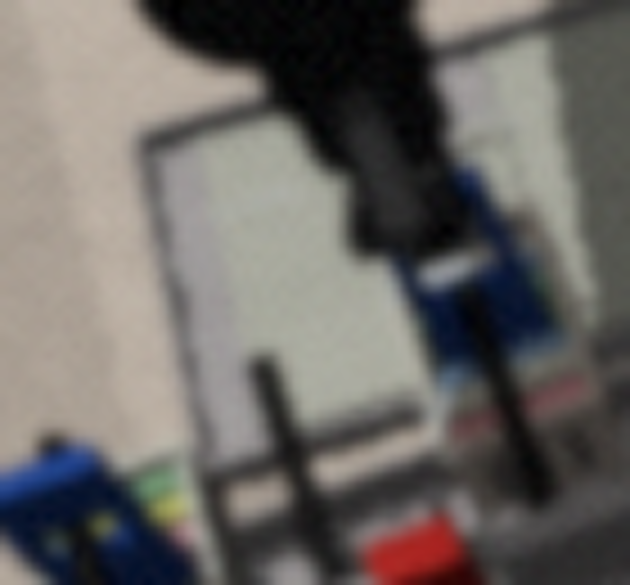

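```bash
cat >> h.py <<'E'
def atx(n,px,x):
    o,d=ray(n,px);return o+d*(x-o[0])/d[0]
E
python3 - <<'E'
from h import *
S=lambda x,y:((x+.5)/9-.5+100,(y+.5)/9-.5+175)
print('eye vis',atx('scene',S(452,267),.5502),'tip',atx('scene',S(471,290),.5548),atx('scene',S(471,294),.5548))
E
```

```text
eye vis [ 0.5502     -0.16493608  0.16726694] tip [ 0.5548     -0.16222004  0.16091736] [ 0.5548     -0.16269942  0.15900933]
```

Emit:
move_arm --claw '[0, 0, 0, 0, 0, 0]' --dp '[[0, -0.009, 0], [0.05, 0, 0], [0.03, 0, 0], [0, 0, 0], [0, 0, 0], [0, 0, 0]]' --turn '[[0, 0, 0], [0, 0, 0], [0, 0, 0], [0, 0, 0], [0, 0, 0], [0, 0, 0]]'

```text
clock: 34.83
position: [0.5608, -0.1613, 0.1794]
ee_rot: [0.999, 0.048, 0.0, -0.0]
ft_force: [0.3, -0.6, -1.0]
grip_width: 0.073
```

```bash
python3 - <<'E'
from h import *
go([.577,-.1603,.178],5.5)
s=snap('scene','ah')
s=s[175:240,100:170]
cv2.imwrite('pics/ah3.png',cv2.resize(s,None,fx=9,fy=9,interpolation=cv2.INTER_CUBIC))
E
```

```text
t 34.83 at [ 0.5608 -0.1613  0.1794] psi 5.5 j7 0.09 F [ 0.3 -0.6 -1. ] grip 0.073
total dp [0.0811 0.0026 0.007 ] turn [-0.0004 -0.0006  0.0003] n 1
0 dp [0.081, 0.003, 0.007] turn [-0.0, -0.001, 0.0]
```

View pics/ah3.png

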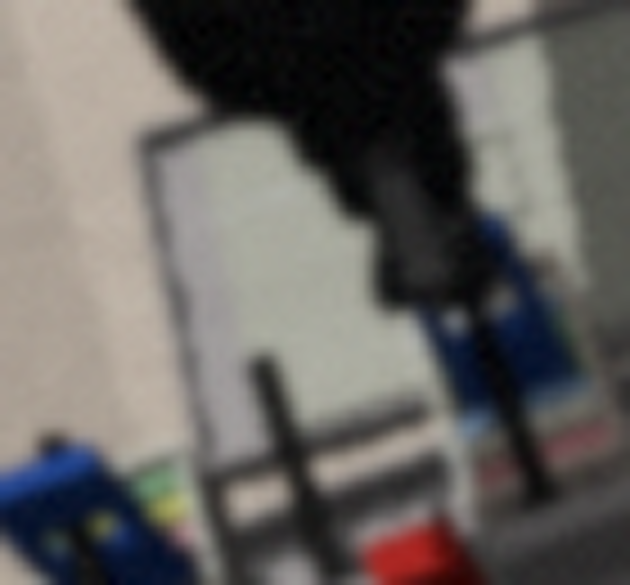

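Peg is through the eye. Advance and lower.

Emit:
move_arm --claw '[0, 0, 0, 0, 0]' --dp '[[0.04, 0.001, 0.005], [0.045, 0.002, 0.007], [0, 0, 0], [0, 0, 0], [0, 0, 0]]' --turn '[[0, 0, 0], [0, 0, 0], [0, 0, 0], [0, 0, 0], [0, 0, 0]]'

```text
clock: 35.3
position: [0.5779, -0.1602, 0.1769]
ee_rot: [0.999, 0.048, 0.0, -0.0]
ft_force: [-0.0, -0.3, -1.1]
grip_width: 0.074
```

Emit:
move_arm --claw '[0, 0, 0, 0, 0, 0]' --dp '[[0, 0, 0.012], [0, 0, 0.012], [0, 0, 0.005], [0, 0, 0], [0, 0, 0], [0, 0, 0]]' --turn '[[0, 0, 0], [0, 0, 0], [0, 0, 0], [0, 0, 0], [0, 0, 0], [0, 0, 0]]'

```text
clock: 35.8
position: [0.5778, -0.1605, 0.1714]
ee_rot: [0.999, 0.048, 0.0, 0.0]
ft_force: [-0.2, -1.4, -1.6]
grip_width: 0.072
```

```bash
python3 - <<'E'
from h import *
go([.577,-.1603,.178],5.5)
s=snap('scene','ai')
s=s[175:240,100:170]
cv2.imwrite('pics/ai3.png',cv2.resize(s,None,fx=9,fy=9,interpolation=cv2.INTER_CUBIC))
E
```

```text
t 35.8 at [ 0.5778 -0.1605  0.1714] psi 5.5 j7 0.07 F [-0.2 -1.4 -1.6] grip 0.072
total dp [-0.0038 -0.0013 -0.033 ] turn [ 0.0002 -0.001  -0.    ] n 1
0 dp [-0.004, -0.001, -0.033] turn [0.0, -0.001, -0.0]
```

View pics/ai3.png

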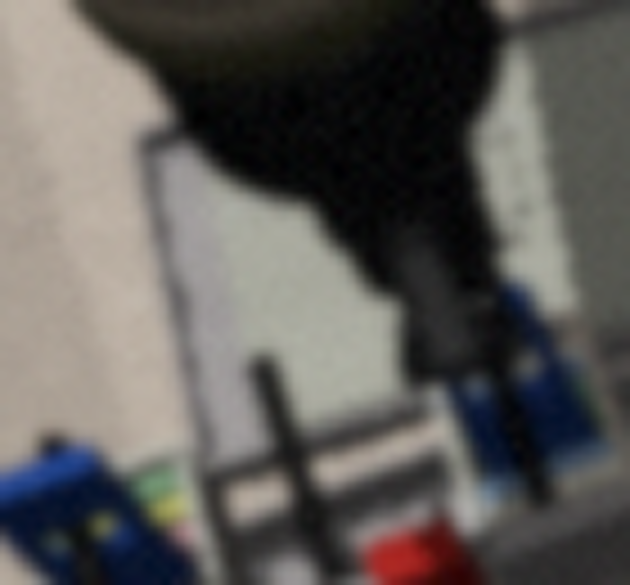

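Emit:
move_arm --claw '[0, 0, 0, 0]' --dp '[[0, 0, 0.008], [0, 0, 0], [0, 0, 0], [0, 0, 0]]' --turn '[[0, 0, 0], [0, 0, 0], [0, 0, 0], [0, 0, 0]]'

```text
clock: 36.18
position: [0.578, -0.1605, 0.1702]
ee_rot: [0.999, 0.048, 0.001, 0.0]
ft_force: [-1.4, -0.9, 4.5]
grip_width: 0.073
```

```bash
python3 - <<'E'
from h import *
go([.577,-.1603,.178],5.5)
E
```

```text
t 36.18 at [ 0.578  -0.1605  0.1702] psi 5.5 j7 0.07 F [-1.4 -0.9  4.5] grip 0.073
total dp [-0.0047 -0.0015 -0.0392] turn [ 0.0005 -0.0015 -0.    ] n 1
0 dp [-0.005, -0.001, -0.039] turn [0.0, -0.002, -0.0]
```

Resting now (+4.5 N). Release and go for the third.

Emit:
move_arm --claw '[0, 0.06, 0.12, 0.2, 0.25, 0.25, 0.25, 0.25]' --dp '[[0, 0, -0.005], [0, 0, 0], [0, 0, 0], [0, 0, 0], [0, 0, -0.03], [0, 0, -0.1], [0, 0, -0.2], [0, 0, -0.2]]' --turn '[[0, 0, 0], [0, 0, 0], [0, 0, 0], [0, 0, 0], [0, 0, 0], [0, 0, 0], [0, 0, 0], [0, 0, 0]]'

```text
clock: 36.85
position: [0.5768, -0.1603, 0.2774]
ee_rot: [0.999, 0.048, -0.001, -0.001]
ft_force: [1.4, -0.2, 1.6]
grip_width: 0.251
```

```bash
python3 - <<'E'
from h import *
go([.4810,.256,.30],3.7)
s=snap('scene','aj')
crop(s,75,130,215,260,5,'pics/aj2.png')
E
```

```text
t 36.85 at [ 0.5768 -0.1603  0.2774] psi 5.5 j7 0.11 F [ 1.4 -0.2  1.6] grip 0.251
total dp [-0.2769 -2.1179 -0.1098] turn [-0.0015  0.0019  0.0405] n 11
0 dp [-0.025, -0.193, -0.01] turn [-0.0, 0.0, 0.004]
1 dp [-0.026, -0.192, -0.01] turn [-0.0, 0.0, 0.004]
2 dp [-0.026, -0.192, -0.01] turn [-0.0, 0.0, 0.004]
3 dp [-0.027, -0.192, -0.01] turn [-0.0, 0.0, 0.004]
4 dp [-0.027, -0.192, -0.01] turn [-0.0, 0.0, 0.004]
5 dp [-0.028, -0.192, -0.01] turn [-0.0, 0.0, 0.004]
6 dp [-0.028, -0.192, -0.01] turn [-0.0, 0.0, 0.004]
7 dp [-0.029, -0.192, -0.01] turn [-0.0, 0.0, 0.004]
8 dp [-0.03, -0.192, -0.01] turn [-0.0, 0.0, 0.004]
9 dp [-0.03, -0.192, -0.01] turn [-0.0, 0.0, 0.004]
10 dp [-0.031, -0.192, -0.01] turn [-0.0, 0.0, 0.004]
```

View pics/aj2.png

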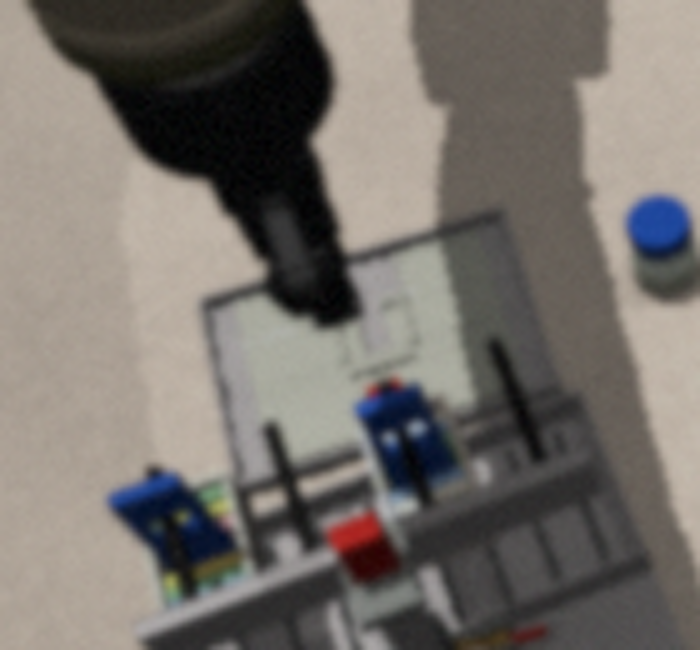

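Emit:
move_arm --claw '[0.35, 0.35, 0.35, 0.35, 0.35, 0.35, 0.35, 0.35]' --dp '[[-0.02, -0.19, -0.05], [-0.026, -0.192, -0.05], [-0.026, -0.192, 0], [-0.027, -0.192, 0], [-0.027, -0.192, 0], [-0.028, -0.192, 0], [-0.028, -0.192, 0], [-0.029, -0.192, 0]]' --turn '[[0, 0, 0.004], [0, 0, 0.004], [0, 0, 0.004], [0, 0, 0.004], [0, 0, 0.004], [0, 0, 0.004], [0, 0, 0.004], [0, 0, 0.004]]'

```text
clock: 37.57
position: [0.5089, 0.1434, 0.2973]
ee_rot: [0.999, 0.035, 0.001, 0.0]
ft_force: [1.1, -0.5, -0.7]
grip_width: 0.351
```

Emit:
move_arm --claw '[0.35, 0.35, 0.35, 0.35, 0.35, 0.35]' --dp '[[-0.03, -0.192, 0], [-0.03, -0.192, 0], [-0.03, -0.1, 0.1], [0, 0, 0.1], [0, 0, 0], [0, 0, 0]]' --turn '[[0, 0, 0.004], [0, 0, 0], [0, 0, 0], [0, 0, 0], [0, 0, 0], [0, 0, 0]]'

```text
clock: 38.07
position: [0.4849, 0.2364, 0.2567]
ee_rot: [0.999, 0.034, -0.0, 0.0]
ft_force: [-0.5, -0.5, 0.6]
grip_width: 0.348
```

```bash
python3 - <<'E'
from h import *
go([.4810,.2562,.225],3.7)
E
```

```text
t 38.07 at [0.4849 0.2364 0.2567] psi 3.9 j7 -0.65 F [-0.5 -0.5  0.6] grip 0.348
total dp [-0.0128 -0.1     0.1583] turn [0.0009 0.0006 0.004 ] n 1
0 dp [-0.013, -0.1, 0.158] turn [0.001, 0.001, 0.004]
```

Emit:
move_arm --claw '[0.35, 0.35, 0.35, 0.35, 0.35]' --dp '[[-0.013, -0.1, 0.05], [0, 0, 0.09], [0, 0, 0], [0, 0, 0], [0, 0, 0]]' --turn '[[0, 0, 0.003], [0, 0, 0], [0, 0, 0], [0, 0, 0], [0, 0, 0]]'

```text
clock: 38.48
position: [0.4821, 0.2559, 0.2301]
ee_rot: [0.999, 0.032, 0.001, -0.0]
ft_force: [-0.5, 0.3, 0.4]
grip_width: 0.35
```

```bash
python3 - <<'E'
from h import *
go([.4810,.2562,.19],3.7)
o=manip.get_obs()['position']
s=snap('scene','ak')
crop(s,200,60,350,195,5,'pics/ak2.png')
S=lambda p:np.round(((p[0]-200+.5)*5-.5,(p[1]-60+.5)*5-.5),0)
print('finger',S(proj('scene',o+[.0295,0,.006])),'handle top back',S(proj('scene',[.477,.2562,.207])))
E
```

```text
t 38.48 at [0.4821 0.2559 0.2301] psi 3.6 j7 -0.71 F [-0.5  0.3  0.4] grip 0.35
total dp [-0.006  -0.0016  0.2007] turn [-0.0002 -0.0025 -0.0014] n 2
0 dp [-0.003, -0.001, 0.1] turn [-0.0, -0.001, -0.001]
finger [541. 355.] handle top back [509. 345.]
```

View pics/ak2.png

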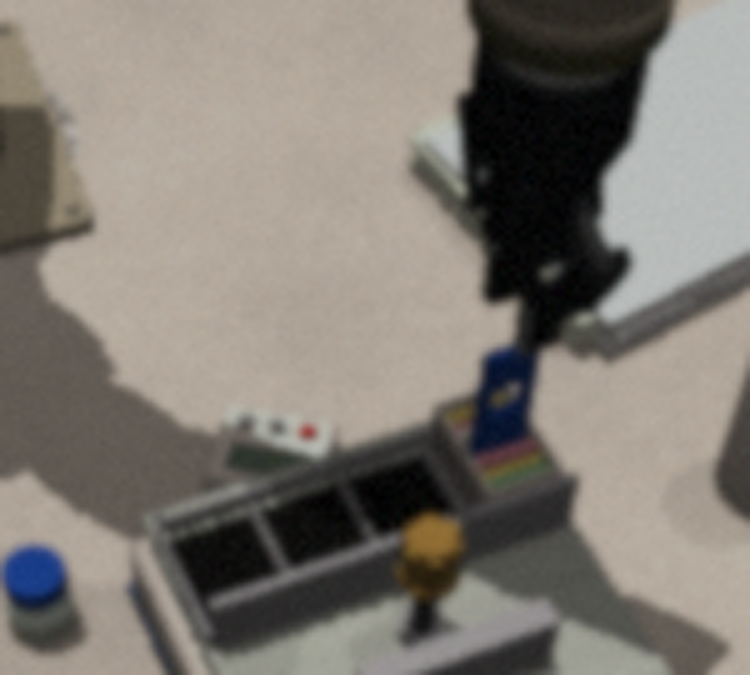

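Consistent. Grasp and lift.

Emit:
move_arm --claw '[0.35, 0.35, 0.35, 0.35, 0, 0, 0, 0]' --dp '[[-0.004, 0, 0.06], [0, 0, 0.08], [0, 0, 0.06], [0, 0, 0], [0, 0, 0], [0, 0, 0], [0, 0, 0], [0, 0, 0]]' --turn '[[0, 0, 0], [0, 0, 0], [0, 0, 0], [0, 0, 0], [0, 0, 0], [0, 0, 0], [0, 0, 0], [0, 0, 0]]' --grip_force 30

```text
clock: 39.2
position: [0.4805, 0.2569, 0.1892]
ee_rot: [0.999, 0.033, 0.001, -0.0]
ft_force: [-0.7, -0.6, -1.0]
grip_width: 0.083
```

Emit:
move_arm --claw '[0, 0, 0, 0, 0, 0, 0]' --dp '[[0, 0, 0], [0, 0, -0.02], [0, 0, -0.08], [0, 0, -0.12], [0, 0, -0.12], [0, 0, -0.05], [0, 0, 0]]' --turn '[[0, 0, 0], [0, 0, 0], [0, 0, 0], [0, 0, 0], [0, 0, 0], [0, 0, 0], [0, 0, 0]]' --grip_force 70

```text
clock: 39.78
position: [0.4811, 0.2575, 0.269]
ee_rot: [0.999, 0.033, 0.002, -0.001]
ft_force: [0.7, 0.4, -1.5]
grip_width: 0.075
```

```bash
python3 - <<'E'
from h import *
go([.49,-.05,.27],5.5)
s=snap('scene','al')
crop(s,200,50,350,200,5,'pics/al2.png')
E
```

```text
t 39.78 at [0.4811 0.2575 0.269 ] psi 3.7 j7 -0.69 F [ 0.7  0.4 -1.5] grip 0.075
total dp [-0.0559  1.5373 -0.0069] turn [-0.0014 -0.0056 -0.039 ] n 8
0 dp [-0.007, 0.192, -0.001] turn [-0.0, -0.001, -0.005]
1 dp [-0.008, 0.192, -0.001] turn [-0.0, -0.001, -0.005]
2 dp [-0.008, 0.192, -0.001] turn [-0.0, -0.001, -0.005]
3 dp [-0.009, 0.192, -0.001] turn [-0.0, -0.001, -0.005]
4 dp [-0.01, 0.192, -0.001] turn [-0.0, -0.001, -0.005]
5 dp [-0.011, 0.192, -0.001] turn [-0.0, -0.001, -0.005]
6 dp [-0.011, 0.192, -0.001] turn [-0.0, -0.001, -0.005]
7 dp [-0.012, 0.192, -0.001] turn [-0.0, -0.001, -0.005]
```

View pics/al2.png

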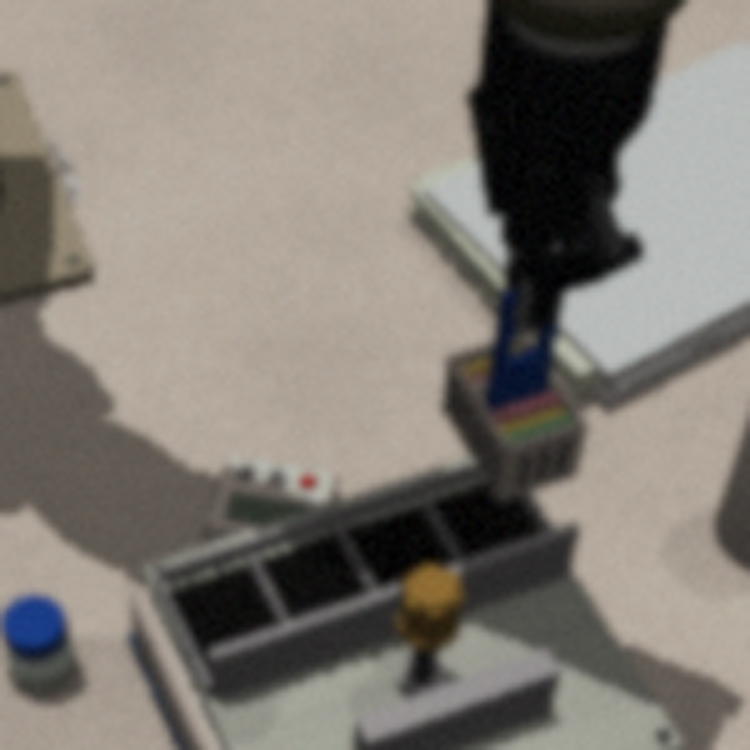

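Emit:
move_arm --claw '[0, 0, 0, 0, 0, 0, 0, 0]' --dp '[[0, 0.1, 0], [-0.005, 0.19, 0], [-0.008, 0.192, 0], [-0.01, 0.192, 0], [-0.01, 0.192, 0], [-0.01, 0.192, 0], [-0.01, 0.192, 0], [-0.01, 0.192, 0]]' --turn '[[0, 0, 0], [0, 0, -0.006], [0, 0, -0.006], [0, 0, -0.006], [0, 0, -0.006], [0, 0, -0.006], [0, 0, -0.005], [0, 0, -0.004]]'

```text
clock: 40.5
position: [0.4892, -0.0341, 0.2652]
ee_rot: [0.999, 0.048, -0.0, 0.0]
ft_force: [1.7, 0.8, -1.1]
grip_width: 0.071
```

Emit:
move_arm --claw '[0, 0, 0]' --dp '[[0, 0.1, 0], [0, 0, 0], [0, 0, 0]]' --turn '[[0, 0, 0], [0, 0, 0], [0, 0, 0]]'

```text
clock: 40.75
position: [0.4915, -0.053, 0.265]
ee_rot: [0.999, 0.046, -0.001, -0.0]
ft_force: [0.5, 0.3, -1.8]
grip_width: 0.074
```

```bash
python3 - <<'E'
from h import *
go([.485,-.1128,.1785],5.5)
E
```

```text
t 40.75 at [ 0.4915 -0.053   0.265 ] psi 5.3 j7 0.06 F [ 0.5  0.3 -1.8] grip 0.074
total dp [-0.0596  0.2952  0.4325] turn [-0.0013  0.0018 -0.0038] n 3
0 dp [-0.02, 0.098, 0.144] turn [-0.0, 0.001, -0.001]
```

Emit:
move_arm --claw '[0, 0, 0, 0, 0, 0, 0]' --dp '[[-0.03, 0.15, 0], [-0.03, 0.145, 0.1], [0, 0, 0.14], [0, 0, 0.13], [0, 0, 0.06], [0, 0, 0], [0, 0, 0]]' --turn '[[0, 0, -0.004], [0, 0, 0], [0, 0, 0], [0, 0, 0], [0, 0, 0], [0, 0, 0], [0, 0, 0]]'

```text
clock: 41.33
position: [0.4862, -0.1103, 0.1808]
ee_rot: [0.999, 0.051, 0.0, -0.0]
ft_force: [0.3, 1.0, 0.1]
grip_width: 0.073
```

```bash
python3 - <<'E'
from h import *
go([.485,-.1128,.1785],5.5)
E
```

```text
t 41.33 at [ 0.4862 -0.1103  0.1808] psi 5.8 j7 0.14 F [0.3 1.  0.1] grip 0.073
total dp [-0.0071  0.0118  0.0117] turn [-0.001  -0.0002  0.0067] n 1
0 dp [-0.007, 0.012, 0.012] turn [-0.001, -0.0, 0.007]
```

Emit:
move_arm --claw '[0, 0, 0, 0, 0, 0, 0]' --dp '[[0, 0.01, 0.008], [0.09, 0, 0], [0.09, 0, 0], [0.08, 0, 0], [0, 0, 0], [0, 0, 0], [0, 0, 0]]' --turn '[[0, 0, 0.006], [0, 0, 0], [0, 0, 0], [0, 0, 0], [0, 0, 0], [0, 0, 0], [0, 0, 0]]'

```text
clock: 41.92
position: [0.538, -0.1086, 0.1798]
ee_rot: [0.999, 0.047, 0.001, 0.0]
ft_force: [-0.6, 0.6, 0.2]
grip_width: 0.069
```

```bash
python3 - <<'E'
from h import *
go([.569,-.1047,.1785],5.5)
s=snap('scene','am')
s=s[165:230,120:190]
cv2.imwrite('pics/am3.png',cv2.resize(s,None,fx=9,fy=9,interpolation=cv2.INTER_CUBIC))
E
```

```text
t 41.92 at [ 0.538  -0.1086  0.1798] psi 5.4 j7 0.04 F [-0.6  0.6  0.2] grip 0.069
total dp [ 0.156  -0.0047  0.0066] turn [ 0.0005 -0.0016 -0.0017] n 1
0 dp [0.156, -0.005, 0.007] turn [0.0, -0.002, -0.002]
```

View pics/am3.png

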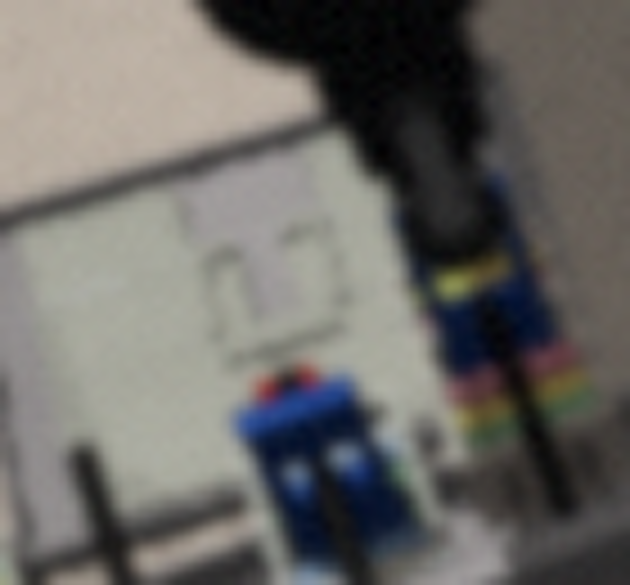

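```bash
python3 - <<'E'
from h import *
S=lambda x,y:((x+.5)/9-.5+120,(y+.5)/9-.5+165)
print('eye vis',atx('scene',S(472,277),.5432),'tip',atx('scene',S(490,303),.5493))
E
```

```text
eye vis [ 0.5432     -0.10885432  0.16799163] tip [ 0.5493     -0.10626454  0.16248546]
```

Emit:
move_arm --claw '[0, 0, 0, 0, 0, 0]' --dp '[[0, -0.009, 0], [0.05, 0, 0], [0.04, 0, 0], [0, 0, 0], [0, 0, 0], [0, 0, 0]]' --turn '[[0, 0, 0], [0, 0, 0], [0, 0, 0], [0, 0, 0], [0, 0, 0], [0, 0, 0]]'

```text
clock: 42.47
position: [0.5558, -0.105, 0.179]
ee_rot: [0.999, 0.047, 0.0, -0.0]
ft_force: [0.3, -0.1, -1.0]
grip_width: 0.073
```

```bash
python3 - <<'E'
from h import *
go([.572,-.1044,.177],5.5)
s=snap('scene','an')
s=s[165:230,120:190]
cv2.imwrite('pics/an3.png',cv2.resize(s,None,fx=9,fy=9,interpolation=cv2.INTER_CUBIC))
E
```

```text
t 42.47 at [ 0.5558 -0.105   0.179 ] psi 5.4 j7 0.02 F [ 0.3 -0.1 -1. ] grip 0.073
total dp [0.081  0.0046 0.0098] turn [-0.0005 -0.0005 -0.0017] n 1
0 dp [0.081, 0.005, 0.01] turn [-0.001, -0.0, -0.002]
```

View pics/an3.png

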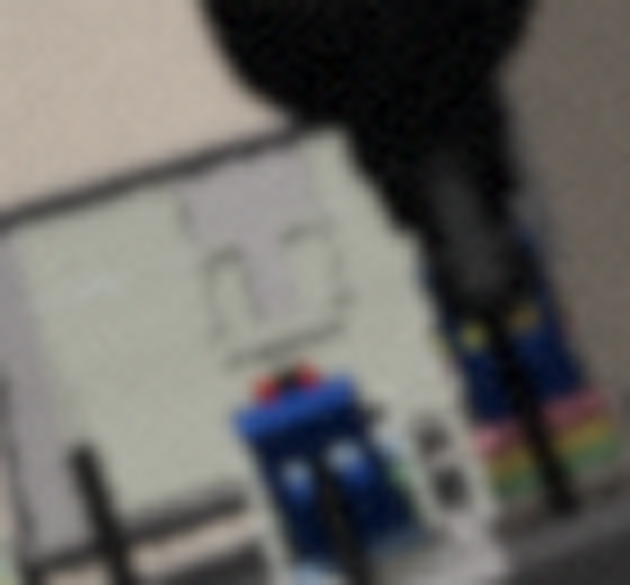

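Peg centred in the eye.

Emit:
move_arm --claw '[0, 0, 0, 0, 0]' --dp '[[0.04, 0.002, 0.005], [0.045, 0.002, 0.007], [0, 0, 0], [0, 0, 0], [0, 0, 0]]' --turn '[[0, 0, 0], [0, 0, 0], [0, 0, 0], [0, 0, 0], [0, 0, 0]]'

```text
clock: 42.93
position: [0.5729, -0.1041, 0.1765]
ee_rot: [0.999, 0.047, 0.0, -0.0]
ft_force: [-1.0, -0.1, -1.8]
grip_width: 0.073
```

Emit:
move_arm --claw '[0, 0, 0, 0, 0, 0]' --dp '[[0, 0, 0.012], [0, 0, 0.012], [0, 0, 0.009], [0, 0, 0], [0, 0, 0], [0, 0, 0]]' --turn '[[0, 0, 0], [0, 0, 0], [0, 0, 0], [0, 0, 0], [0, 0, 0], [0, 0, 0]]'

```text
clock: 43.43
position: [0.5728, -0.1044, 0.1702]
ee_rot: [0.999, 0.047, 0.0, 0.0]
ft_force: [0.2, -0.6, -2.5]
grip_width: 0.075
```

```bash
python3 - <<'E'
from h import *
go([.572,-.1044,.177],5.5)
E
```

```text
t 43.43 at [ 0.5728 -0.1044  0.1702] psi 5.4 j7 -0.01 F [ 0.2 -0.6 -2.5] grip 0.075
total dp [-0.0038 -0.0004 -0.0342] turn [ 0.0001 -0.0009 -0.0021] n 1
0 dp [-0.004, -0.0, -0.034] turn [0.0, -0.001, -0.002]
```

Emit:
move_arm --claw '[0, 0, 0, 0]' --dp '[[0, 0, 0.01], [0, 0, 0], [0, 0, 0], [0, 0, 0]]' --turn '[[0, 0, 0], [0, 0, 0], [0, 0, 0], [0, 0, 0]]'

```text
clock: 43.77
position: [0.573, -0.1044, 0.169]
ee_rot: [0.999, 0.047, 0.001, 0.0]
ft_force: [-3.8, 0.3, 6.7]
grip_width: 0.075
```

```bash
python3 - <<'E'
from h import *
go([.572,-.1044,.177],5.5)
E
```

```text
t 43.77 at [ 0.573  -0.1044  0.169 ] psi 5.4 j7 -0.01 F [-3.8  0.3  6.7] grip 0.075
total dp [-0.0048 -0.0004 -0.04  ] turn [ 0.0008 -0.0015 -0.002 ] n 1
0 dp [-0.005, -0.0, -0.04] turn [0.001, -0.002, -0.002]
```

Emit:
move_arm --claw '[0, 0.06, 0.12, 0.2, 0.25, 0.25, 0.25, 0.25]' --dp '[[0, 0, -0.006], [0, 0, 0], [0, 0, 0], [0, 0, 0], [0, 0, -0.03], [0, 0, -0.1], [0, 0, -0.2], [0, 0, -0.2]]' --turn '[[0, 0, 0], [0, 0, 0], [0, 0, 0], [0, 0, 0], [0, 0, 0], [0, 0, 0], [0, 0, 0], [0, 0, 0]]'

```text
clock: 44.43
position: [0.5719, -0.1042, 0.2761]
ee_rot: [0.999, 0.047, -0.001, -0.001]
ft_force: [0.6, -0.4, 0.6]
grip_width: 0.247
```

Emit:
move_arm --claw '[0.25, 0.25, 0.25, 0.25, 0.25, 0.25, 0.25, 0.25]' --dp '[[0, 0, -0.15], [-0.05, -0.19, 0], [-0.05, -0.19, 0], [-0.05, -0.19, 0], [-0.05, -0.19, 0], [-0.05, -0.19, 0], [-0.05, -0.1, 0], [0, 0, 0]]' --turn '[[0, 0, 0], [0, 0, 0], [0, 0, 0], [0, 0, 0], [0, 0, 0], [0, 0, 0], [0, 0, 0], [0, 0, 0]]'

```text
clock: 45.1
position: [0.4908, 0.105, 0.3064]
ee_rot: [0.999, 0.051, 0.001, 0.0]
ft_force: [-0.3, -0.3, -0.0]
grip_width: 0.252
```

```bash
python3 - <<'E'
from h import *
go([.5,.1,.3],5.5)
s=snap('scene','ao');t=snap('top','ao')
crop(s,80,140,220,290,5,'pics/ao2.png');crop(t,290,130,410,280,4.5,'pics/ao1.png')
E
```

```text
t 45.1 at [0.4908 0.105  0.3064] psi 5.9 j7 -0.26 F [-0.3 -0.3 -0. ] grip 0.252
total dp [0.0432 0.0296 0.032 ] turn [ 0.0001 -0.0025  0.0088] n 1
0 dp [0.043, 0.03, 0.032] turn [0.0, -0.003, 0.009]
```

View pics/ao2.png

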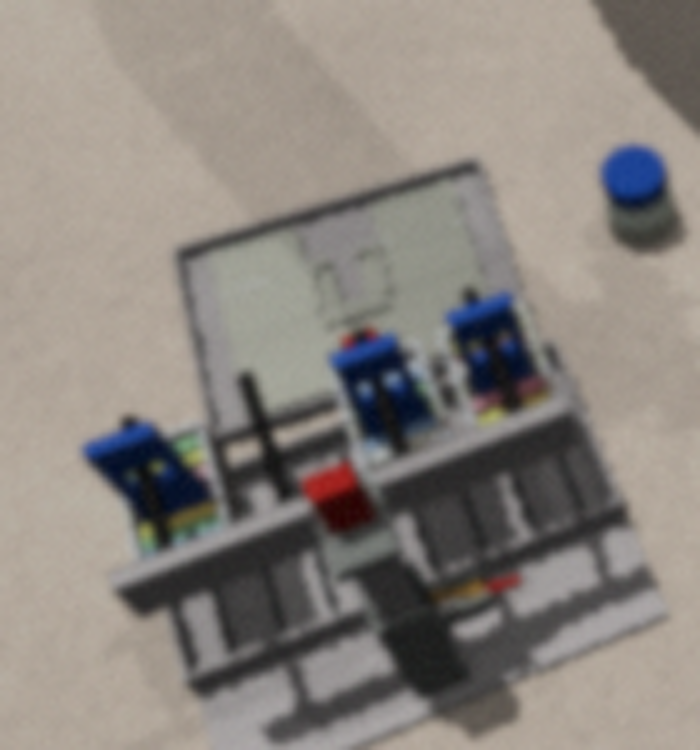

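View pics/ao1.png

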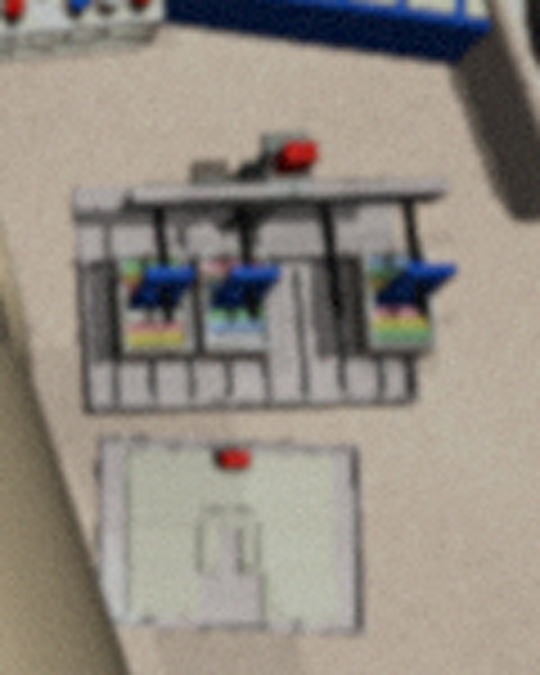

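View pics/sceneao.png

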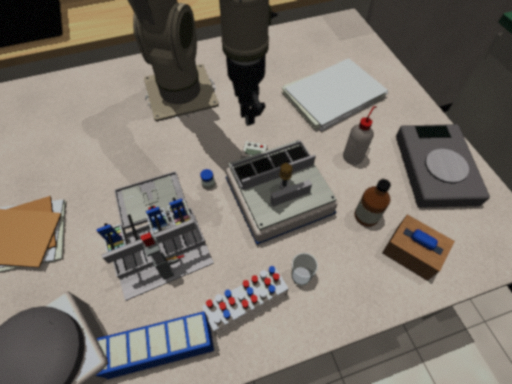

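Emit:
move_arm --claw '[0.25, 0.25, 0.25, 0.25, 0.25, 0.25, 0.25, 0.25]' --dp '[[0, 0, 0], [0, 0, 0], [0, 0, 0], [0, 0, 0], [0, 0, 0], [0, 0, 0], [0, 0, 0], [0, 0, 0]]' --turn '[[0, 0, 0], [0, 0, 0], [0, 0, 0], [0, 0, 0], [0, 0, 0], [0, 0, 0], [0, 0, 0], [0, 0, 0]]'

```text
clock: 45.87
position: [0.4932, 0.099, 0.3053]
ee_rot: [0.999, 0.047, 0.0, -0.0]
ft_force: [-0.3, -0.1, -0.3]
grip_width: 0.248
```

```bash
python3 - <<'E'
from h import *
a=cv2.imread('pics/sceneao.png').astype(int)
s=snap('scene','ap');t=snap('top','ap')
print('mean abs diff stand',np.abs(s.astype(int)-a)[150:290,80:220].mean(),'max',np.abs(s.astype(int)-a)[150:290,80:220].max(), 'ref', np.abs(s.astype(int)-a)[290:370,220:400].mean())
# lug/rail height, clamp lug top heights by triangulation; tray clamp corners
from m import blobs
for n,im,box in(('scene',s,(90,170,222,300)),('top',t,(285,140,400,290))):
    for b in blobs(im,n,*box,'red'): print(n,np.round(b[0],1),b[1])
E
```

```text
mean abs diff stand 1.7087074829931972 max 44 ref 1.401574074074074
scene [145.5 236. ] [141, 233, 10, 7, 47]
scene [179.8 256.3] [178, 256, 5, 2, 6]
top [356.2 163.5] [353, 162, 7, 4, 26]
top [341.7 231.6] [340, 230, 5, 4, 17]
```

```bash
python3 - <<'E'
from h import *
print(tri((145,235),(356.2,163.5)))
from workcell import manip
print(manip.hand_in())
E
```

```text
(array([ 0.6545534 , -0.18001807,  0.21489178]), np.float64(0.0023041065467393623))
the job is handed in; nothing more can be done
None
```

The job is finished and handed in at about 46 s of the 210 s allowed. The hand-in gives no verdict, so what follows rests on my own last checks.

- **Nut:** I turned it about 5.6 rad clockwise in two grips. It rose visibly and the clamp then slid out freely.
- **Clamp:** I drew it about 58 mm backwards from under the nut and laid it in the steel tray. The last pictures show it inside all four walls and apparently flat. I judged that by eye, not by measuring its tilt. The tray did not appear to have moved.
- **Rail:** I lifted it past the notch and let it settle on the pawl. The last triangulation puts the lug top at 0.215 m, which means the rail stands at about 0.060 m.
- **Baskets:** Three were present, and I hung them on pegs 1, 3 and 4. On pegs 3 and 4 the force reading turned clearly upward (+4.5 N and +6.7 N) before I let go. On peg 1 it only rose to about zero, so there I relied on the picture after release. In the last two pictures all three hang by their eyes and show no movement.
- **Other things:** The bystander items look untouched in the final picture. The gripper was clear of everything at hand-in.

One disagreement came up on the way. The camera and the arm differed by 1 to 3 mm in places, so I corrected each basket against the pictures before sliding it onto its peg. No check failed.

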